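# Load the idler tray, dock it and wedge its dovetail key

### The arm

A 6-joint arm with a two-finger parallel gripper is mounted at the origin on the work surface. World frame = base frame: x ahead of the robot, y to its left, z up, the work surface at z = 0. Lengths are in m, angles in rad, forces in N, time in s.
With the tool pointing down it reaches from about 0.375 to 0.975 m from the base axis. Payload 3.8 kg.
Tool frame: the origin (TCP) lies on the centre line of the jaws, within the pads' length; the fingertips stand 8 mm ahead of it and the grasp point (between the pads) lies 11 mm behind it; z points along the fingers, y is the direction in which the jaws open and shut (so a half turn about z gives the same grasp; the last joint's range is limited). The gripper opens to 85 mm and grips with 20 to 120 N. Pads are 22 mm wide; open, the fingers measure 114 mm over their backs; the gripper's body (76 mm by 85 mm) begins 54 mm behind the grasp point. The pads swing forward as they close: fully open they stand 13 mm farther back than shut.
Start: joints at [1.063, 0.264, 1.604, -0, 1.274, -0.037], TCP at [0.306, 0.602, 0.218] pointing down, gripper open.
Joint ranges: [-2.63, 2.63], [-0.94, 2.18], [0.31, 2.57], [-1.31, 4.45], [0, 2.66], [-2.55, 2.55]. Speed limits (rad/s): [2.57, 2.57, 3.14, 3.14, 3.14, 3.14].

### API

Orientations are given as a rotation vector (axis times angle).
In Python, from workcell import bot gives the robot as it stands.
- The arm moves only by the tool arm_command, never from a script. Its arguments are lists of equal length, an entry for each row: "slide": the shift along the tool's x, y, z in m, a list of three; "angular": the turn, a rotation vector about the tool's x, y, z in degrees, a list of three; "hand": the finger opening in m, from 0 to 0.0854. A call has exactly 8 rows; each row shifts and turns the pose as measured when the row begins, along the tool's axes as they then stand; what a row does not reach is not made up. A row lasts 1/10 s, in which the tool goes at most 50 mm and 8.59 degrees, less where a joint would pass 70% of its speed; a pose out of reach is approached as far as the arm can. A call is refused whole if a number of a shift passes 0.05 or a number of a turn 8.59, either way. A call with a gripper value outside its range is refused whole. The fingers move at their own pace and stop on an object; "squeeze" is the grip in N (left out, the last holds). Time passes only in rows, so rows that do not move let the fingers close, or fill a call up. It gives the time, the measured TCP pose, the force and the opening at its end, in the units of the state.
- bot.read_state(): the state, without advancing time (a new reading comes with each control period).
- bot.read_camera(name): name is "scene" or "top" or "wrist"; returns the picture (420x560x3 uint8, red, green, blue); there is no depth.
- bot.get_calibration(name): a dict with "fx", "fy", "cx", "cy" (pixels), "R" (3x3) and "t" (3): a world point X has camera coordinates R X + t. Camera axes: x right, y down, z forward; pixel columns grow to the right and rows downward; lengths in m; the calibration is good to about 2 mm. A picture is of the moment at which its call begins: read the wrist's pose just before it. get_calibration takes no time and is no camera call; for the wrist camera it gives the pose at the moment of the call.
- bot.finish_job(): hands the job in, once; it reports no verdict.
The state is a dict: "time": time; "q": joint angles; "joint_vel": joint speeds; "joint_torque": joint torques, N m; "tool_pos": TCP position; "tcp_rot": TCP orientation; "wrist_force": force on the tool from outside, world axes, zero at the start; "torque": the same for the moment, N m; "width": opening from 0.0 (shut) to 1.0 (fully open).
Only numpy, scipy, OpenCV 4.12 (cv2) and the standard library are available. Lean on these libraries where they do the work, as an engineer would, in place of code of your own. Each camera call takes 0.05 s, during which the arm holds its last target.

### The job

Put every idler wheel that lies on the bench over a post of the parts tray, one wheel to a post and flat on the tray's floor. Then slide the loaded tray fully home into the dock, and after that lock it in: slide the brass key, tongue first, along the dock's tapered dovetail way until it wedges tight. Leave the other things on the bench where they are.

Things in the scene. Friction and masses are not known exactly. Their poses are not given: they have to be found in the camera images.
- idler1: idler wheel lying flat: black rubber tyre 36 mm across and 13 mm tall; a round aluminium hub 20 mm across, concentric, rises out of it to 32 mm above the underside (grip it there); a 12 mm bore runs right through. Origin at the centre of the underside, z up. Four to six of the six alike wheels are present; an absent one reads None from the start
- idler2: idler wheel lying flat: black rubber tyre 36 mm across and 13 mm tall; a round aluminium hub 20 mm across, concentric, rises out of it to 32 mm above the underside (grip it there); a 12 mm bore runs right through. Origin at the centre of the underside, z up. Four to six of the six alike wheels are present; an absent one reads None from the start
- idler3: idler wheel lying flat: black rubber tyre 36 mm across and 13 mm tall; a round aluminium hub 20 mm across, concentric, rises out of it to 32 mm above the underside (grip it there); a 12 mm bore runs right through. Origin at the centre of the underside, z up. Four to six of the six alike wheels are present; an absent one reads None from the start
- idler4: idler wheel lying flat: black rubber tyre 36 mm across and 13 mm tall; a round aluminium hub 20 mm across, concentric, rises out of it to 32 mm above the underside (grip it there); a 12 mm bore runs right through. Origin at the centre of the underside, z up. Four to six of the six alike wheels are present; an absent one reads None from the start
- idler5: idler wheel lying flat: black rubber tyre 36 mm across and 13 mm tall; a round aluminium hub 20 mm across, concentric, rises out of it to 32 mm above the underside (grip it there); a 12 mm bore runs right through. Origin at the centre of the underside, z up. Four to six of the six alike wheels are present; an absent one reads None from the start
- idler6: idler wheel lying flat: black rubber tyre 36 mm across and 13 mm tall; a round aluminium hub 20 mm across, concentric, rises out of it to 32 mm above the underside (grip it there); a 12 mm bore runs right through. Origin at the centre of the underside, z up. Four to six of the six alike wheels are present; an absent one reads None from the start
- tray: loose aluminium tray standing on the bench, 120 mm (x) by 170 mm (y), 0.25 to 0.5 kg empty, floor 4 mm thick, rim 14 mm tall. Six upright steel posts 8 mm across stand 20 mm above the floor, their top edges chamfered. A grip fin stands at its -y end. Origin at the centre of the underside. It slides on the bench and enters the dock +y end first
- tray_fin (a point): middle of the tray's grip fin, 36 mm above the tray's underside, at tray x 0, y -74 mm. The fin is 12 mm thick (along tray y), 50 mm wide (along tray x), its top 52 mm above the underside. Axes as the tray's
- post1 (a point): foot of tray post 1, on the post's axis at floor level (4 mm above the tray's underside), tray x -28 mm, y -30 mm
- post2 (a point): foot of tray post 2, on the post's axis at floor level (4 mm above the tray's underside), tray x 28 mm, y -30 mm
- post3 (a point): foot of tray post 3, on the post's axis at floor level (4 mm above the tray's underside), tray x -28 mm, y 15 mm
- post4 (a point): foot of tray post 4, on the post's axis at floor level (4 mm above the tray's underside), tray x 28 mm, y 15 mm
- post5 (a point): foot of tray post 5, on the post's axis at floor level (4 mm above the tray's underside), tray x -28 mm, y 60 mm
- post6 (a point): foot of tray post 6, on the post's axis at floor level (4 mm above the tray's underside), tray x 28 mm, y 60 mm
- dock: fixed plywood dock, open above, no floor (the tray slides in on the bench along dock +y). Origin on the bench where the centre of the tray's underside lies when it is fully home against the end stop (30 mm tall, face at y +85.5 mm), tray axes along the dock's. Side rails 125 mm apart from y -56 mm on, lips over the tray's side rims 17 to 23 mm above the bench; guides flare to 132 mm at the mouth, y -86 mm
- way_seat (a point): seat of the tapered dovetail way, a steel fixture of the dock beside its mouth: on the way's flat floor, 6 mm above the bench, at dock x -104, y -98 mm, axes as the dock's. The way runs along dock x and narrows towards +x. The key wedges when its origin is here within a few mm, its x along the dock's x; a push of about 10 N seats it and it stays
- way_entry (a point): entry of the way on its floor, 26 mm before the seat (-x). The walls run from here to 26 mm beyond the seat, 12 mm tall with tops 18 to 20 mm above the bench, each leaning inwards 15 degrees; at the floor they are 39 mm apart here and 29 mm apart at the far end, at the top 6 mm less. The floor, 68 mm wide, reaches 49 mm on before the entry
- key: loose brass key lying flat, 0.15 to 0.28 kg. Origin at the centre of the underside of its dovetailed block: x -26 to +26 mm, 12 mm tall, tapering at the foot from 39 mm wide (x -26) to 29 mm (x +26), flanks leaning in 15 degrees. A tongue 16 mm wide, 12 mm tall goes on to x +74 mm; it leads along dock +x through the way and ends up across the docked tray's front (-y) edge
- key_fin (a point): middle of the grip fin on the key, at key x +12, y 0, 32 mm above the key's underside: 12 mm thick (along key x), 26 mm wide (along key y), from 12 to 48 mm above the underside. Axes as the key's
- lamp_holder: not part of the job: brass bayonet lamp holder, a stepped cylinder 32 mm across at the foot and 42 mm tall; origin under its centre
- lamp_cap: not part of the job: green glass pilot-lamp cap, 24 mm across and 20 mm tall; origin under its centre
- vu_frame: not part of the job: flat rectangular steel meter frame, 52 x 68 mm and 8 mm thick; origin under its centre
- knurled_knob: not part of the job: aluminium knob with knurled sides, 28 mm across and 18 mm tall; origin under its centre
- screwdriver: not part of the job: screwdriver, 160 mm long, lying on the bench; origin at its underside
Not all that is in view belongs to the job. What is shaped like the idler3 but blue or green is not meant. Leave any pink look-alike of the idler2 alone.

How it is judged:
On the way, in this order (a step that is already met when the one before it is completed fails the run):
1. every idler wheel sits on a tray post of its own, flat on the tray's floor ((horizontal distance between idler1 and post1 below 0.004 m or horizontal distance between idler1 and post2 below 0.004 m or horizontal distance between idler1 and post3 below 0.004 m or horizontal distance between idler1 and post4 below 0.004 m or horizontal distance between idler1 and post5 below 0.004 m or horizontal distance between idler1 and post6 below 0.004 m) and z of idler1 in the frame of tray between 0.002 and 0.007 m and angle between each of idler1, idler2, idler3, idler4, idler5, idler6's own z axis and vertical below 0.12 rad and (horizontal distance between idler2 and post1 below 0.004 m or horizontal distance between idler2 and post2 below 0.004 m or horizontal distance between idler2 and post3 below 0.004 m or horizontal distance between idler2 and post4 below 0.004 m or horizontal distance between idler2 and post5 below 0.004 m or horizontal distance between idler2 and post6 below 0.004 m) and z of idler2 in the frame of tray between 0.002 and 0.007 m and (horizontal distance between idler3 and post1 below 0.004 m or horizontal distance between idler3 and post2 below 0.004 m or horizontal distance between idler3 and post3 below 0.004 m or horizontal distance between idler3 and post4 below 0.004 m or horizontal distance between idler3 and post5 below 0.004 m or horizontal distance between idler3 and post6 below 0.004 m) and z of idler3 in the frame of tray between 0.002 and 0.007 m and (horizontal distance between idler4 and post1 below 0.004 m or horizontal distance between idler4 and post2 below 0.004 m or horizontal distance between idler4 and post3 below 0.004 m or horizontal distance between idler4 and post4 below 0.004 m or horizontal distance between idler4 and post5 below 0.004 m or horizontal distance between idler4 and post6 below 0.004 m) and z of idler4 in the frame of tray between 0.002 and 0.007 m and (horizontal distance between idler5 and post1 below 0.004 m or horizontal distance between idler5 and post2 below 0.004 m or horizontal distance between idler5 and post3 below 0.004 m or horizontal distance between idler5 and post4 below 0.004 m or horizontal distance between idler5 and post5 below 0.004 m or horizontal distance between idler5 and post6 below 0.004 m) and z of idler5 in the frame of tray between 0.002 and 0.007 m and (horizontal distance between idler6 and post1 below 0.004 m or horizontal distance between idler6 and post2 below 0.004 m or horizontal distance between idler6 and post3 below 0.004 m or horizontal distance between idler6 and post4 below 0.004 m or horizontal distance between idler6 and post5 below 0.004 m or horizontal distance between idler6 and post6 below 0.004 m) and z of idler6 in the frame of tray between 0.002 and 0.007 m), for 0.2 s.
2. the tray is fully home in the dock (y of tray in the frame of dock between -0.004 and 0.004 m and x of tray in the frame of dock between -0.005 and 0.005 m and angle between the y axis of tray and the y axis of dock, either way round below 0.06 rad and z of tray in the frame of dock below 0.004 m), for 0.2 s.
3. the key is wedged tight in the tapered way (x of key in the frame of way_seat between -0.005 and 0.01 m and y of key in the frame of way_seat between -0.0025 and 0.0025 m and z of key in the frame of way_seat between -0.0025 and 0.0025 m and angle between the x axis of key and the x axis of dock, either way round below 0.05 rad and angle between key's own z axis and vertical below 0.06 rad), for 0.2 s.
At the end, for the whole second after the job is handed in: Each wheel present upright on a post (axis within 4 mm, underside within 3 mm of the tray floor); tray home in the dock (4 mm along, 5 mm across, 0.06 rad); key wedged (at most 5 mm short of the seat, 2.5 mm off across and in height, 0.05 rad); all at rest (all of step 1 and all of step 2 and all of step 3 and linear speed of each of idler1, idler2, idler3, idler4, idler5, idler6, tray, key below 0.02 m/s); the robot touches nothing.
It fails at once if another thing on the bench is moved more than 30 mm (distance of any of lamp_holder, lamp_cap, vu_frame, knurled_knob, screwdriver from where it was at the start of the episode above 0.03 m).
Of idler1, idler2, idler3, idler4, idler5, idler6 only 4 to 6 are there at a start; the rules pass over those that are not, and their reading is None.
At some moment in a run one of idler1, idler2, idler3, idler4, idler5, idler6, key may be knocked a few centimetres aside while the robot is not near it.
Once in a run the grip may slacken for a moment while it holds something.
It also fails if it takes over 210 s, if anything falls off the work surface, if the arm or the gripper's body presses on something with over 40 N, if the wrist force passes 120 N, or if a joint passes its speed limit or range.

## Working session

There is one attempt and no reset: what is moved stays moved. The work goes in short steps, Python scripts to look and compute and a tool call to move; the robot and the scene stay as the last step left them, time stands still between calls to the robot, and variables do not carry over. Pictures are saved under pics/ and viewed, and the job is handed in when it is done.

Besides the shell and the picture viewer there is one more tool, called after "Request:" by a JSON object that holds its "fn" and its "kwargs". arm_command: Moves the arm, as the interface text tells. Its arguments: {"type":"object","properties":{"slide":{"type":"array","items":{"type":"array","items":{"type":"number"}}},"angular":{"type":"array","items":{"type":"array","items":{"type":"number"}}},"hand":{"type":"array","items":{"type":"number"}},"squeeze":{"type":"number"}},"required":["slide","angular","hand"]}

```bash
ls -la; mkdir -p pics; cat > look.py <<'E'
import sys,cv2
from workcell import bot
def snap(cam,name):
    im=bot.read_camera(cam); cv2.imwrite(f'pics/{name}.png',im[:,:,::-1]); return im
E
python3 - <<'E'
from look import *
import numpy as np
print(bot.read_state())
for c in ['scene','top','wrist']:
    print(c,bot.get_calibration(c)); snap(c,c+'0')
E
```

```text
total 12
drwxr-xr-x  3 agent agent 4096 Dec  7 00:43 .
drwxr-xr-x 23 root  root  4096 Dec  7 00:42 ..
drwxr-xr-x  2 agent agent 4096 Dec  7 00:43 pics
{'time': 0.0, 'q': array([ 1.06312381e+00,  2.64744269e-01,  1.60538904e+00,  4.59890528e-05,
        1.27369037e+00, -3.69202996e-02]), 'joint_vel': array([-0.00114082, -0.00037543, -0.00083688, -0.00101568, -0.00081099,
        0.00021203]), 'joint_torque': array([-1.38776311e-03, -5.15103221e+01, -3.67311502e+01, -1.23737436e-04,
        1.28467492e-02,  1.78383823e-05]), 'tool_pos': array([0.30577913, 0.60091094, 0.21695992]), 'tcp_rot': array([-0.73251728, -3.05433723,  0.0033561 ]), 'wrist_force': array([ 0.71733118, -1.03505074, -0.97752386]), 'torque': array([-0.03095251, -0.01224305, -0.02564216]), 'width': 0.9986114993958991}
scene {'fx': 508.4541313610901, 'fy': 508.4541313610901, 'cx': 272.616137029409, 'cy': 219.67829115812438, 'R': array([[ 0.21723014,  0.97609223,  0.00741796],
       [ 0.79226177, -0.17186911, -0.58547613],
       [-0.57020378,  0.13306002, -0.81065571]]), 't': array([-0.07998741, -0.42094556,  1.63768659])}
top {'fx': 404.9275109057869, 'fy': 404.9275109057869, 'cx': 281.10340524331514, 'cy': 221.18178011926585, 'R': array([[-1.46321888e-02, -9.99889108e-01, -2.76962431e-03],
       [-9.79169113e-01,  1.48898867e-02, -2.02499727e-01],
       [ 2.02518511e-01, -2.51083671e-04, -9.79278402e-01]]), 't': array([-0.03448507,  0.58312296,  1.08384871])}
wrist {'fx': 364.14792887371533, 'fy': 364.14792887371533, 'cx': 279.05139168204687, 'cy': 210.6787957390187, 'R': array([[ 0.45460834,  0.89068876, -0.00219043],
       [ 0.85602298, -0.43623281,  0.27735464],
       [ 0.24608112, -0.12796279, -0.96076512]]), 't': array([-0.67454576, -0.03597105,  0.37923005])}
```

View pics/scene0.png

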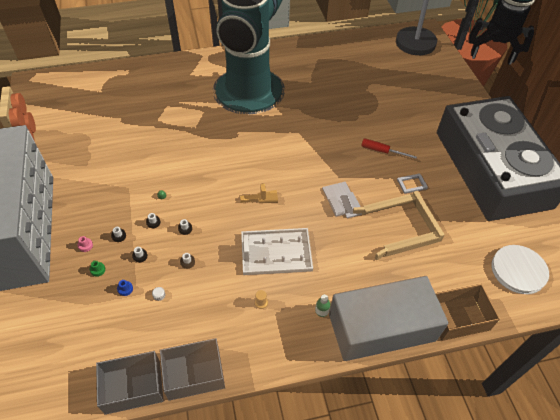

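View pics/top0.png

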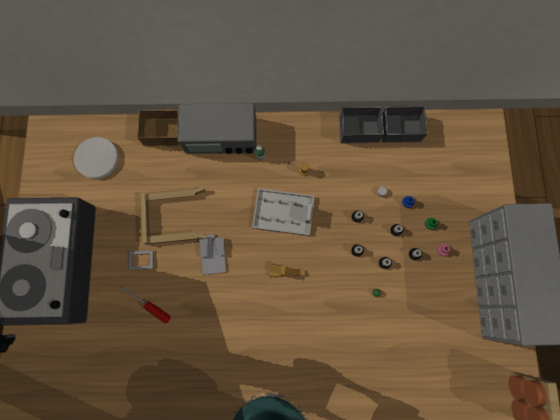

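View pics/wrist0.png

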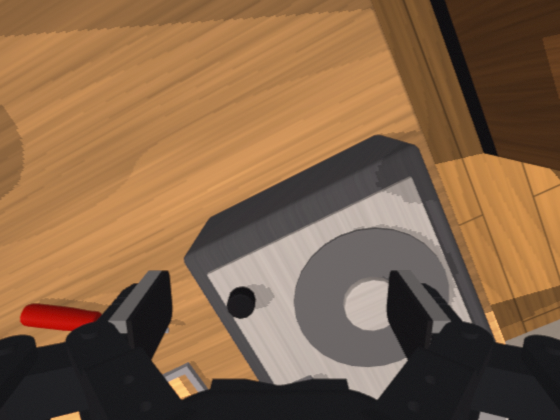

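```bash
cat >> look.py <<'E'
import numpy as np
from scipy.spatial.transform import Rotation as Rot
def ray(cal,u,v):
    d=np.array([(u-cal['cx'])/cal['fx'],(v-cal['cy'])/cal['fy'],1.]); R=np.array(cal['R']);t=np.array(cal['t'])
    return -R.T@t, R.T@d
def onplane(cal,u,v,z):
    o,d=ray(cal,u,v); return o+d*(z-o[2])/d[2]
def proj(cal,X):
    c=np.array(cal['R'])@np.array(X)+np.array(cal['t']); return np.array([cal['fx']*c[0]/c[2]+cal['cx'],cal['fy']*c[1]/c[2]+cal['cy']])
def tri(obs):
    A=np.zeros((3,3));b=np.zeros(3)
    for cal,u,v in obs:
        o,d=ray(cal,u,v); d=d/np.linalg.norm(d); P=np.eye(3)-np.outer(d,d); A+=P;b+=P@o
    X=np.linalg.solve(A,b)
    return X,[np.linalg.norm((np.eye(3)-np.outer(d,d))@(X-o)) for o,d in [(lambda o,d:(o,d/np.linalg.norm(d)))(*ray(*q)) for q in obs]]
def crop(im,x0,y0,x1,y1,s,name):
    c=cv2.resize(im[y0:y1,x0:x1],None,fx=s,fy=s,interpolation=cv2.INTER_CUBIC); cv2.imwrite(f'pics/{name}.png',c[:,:,::-1] if c.ndim==3 else c)
E
python3 - <<'E'
from look import *
cal=bot.get_calibration('top')
im=cv2.imread('pics/top0.png')[:,:,::-1]
crop(im,110,150,310,300,4,'c1'); crop(im,250,140,460,300,3.8,'c2')
for n,u,v,z in [('w1',358,216,.02),('w2',398,230,.02),('w3',358,250,.02),('w4',385,263,.02),('w5',416,254,.02),('tray',285,212,.01),('key',285,270,.01),('dockL',195,237,.03)]:
    print(n,onplane(cal,u,v,z).round(3))
st=bot.read_state()
R=Rot.from_rotvec(st['tcp_rot']).as_matrix(); print(R.round(3))
c=bot.get_calibration('wrist'); o=-np.array(c['R']).T@c['t']; print('cam in tool',R.T@(o-st['tool_pos']), 'axis', R.T@np.array(c['R']).T)
E
```

```text
w1 [ 0.603 -0.269  0.02 ]
w2 [ 0.559 -0.383  0.02 ]
w3 [ 0.503 -0.263  0.02 ]
w4 [ 0.464 -0.339  0.02 ]
w5 [ 0.489 -0.429  0.02 ]
tray [ 0.62  -0.055  0.01 ]
key [ 0.449 -0.052  0.01 ]
dockL [0.546 0.205 0.03 ]
[[-0.891  0.454 -0.001]
 [ 0.454  0.891 -0.002]
 [ 0.    -0.002 -1.   ]]
cam in tool [ 0.06983413  0.00082645 -0.15577686] axis [[-1.16340546e-03 -9.60753813e-01 -2.77399995e-01]
 [ 9.99999317e-01 -1.08731634e-03 -4.28123101e-04]
 [ 1.09699356e-04 -2.77400304e-01  9.60754422e-01]]
```

View pics/c1.png

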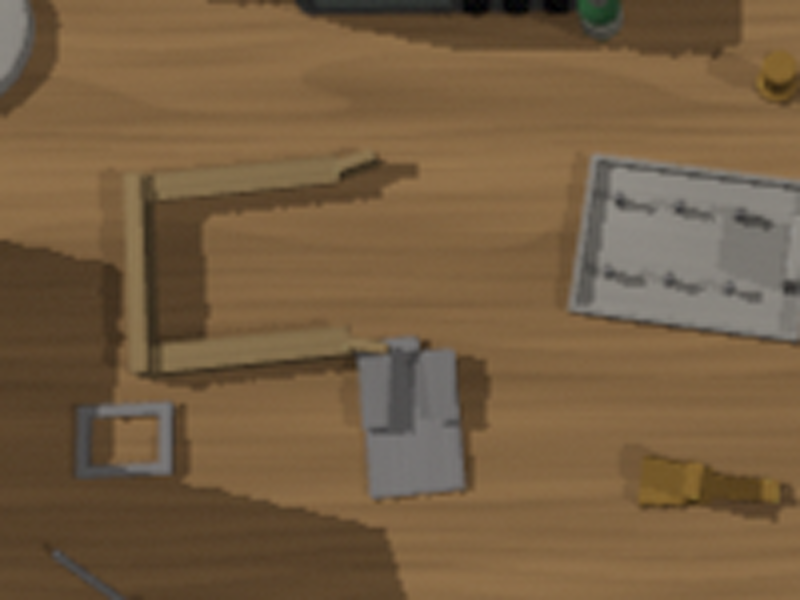

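View pics/c2.png

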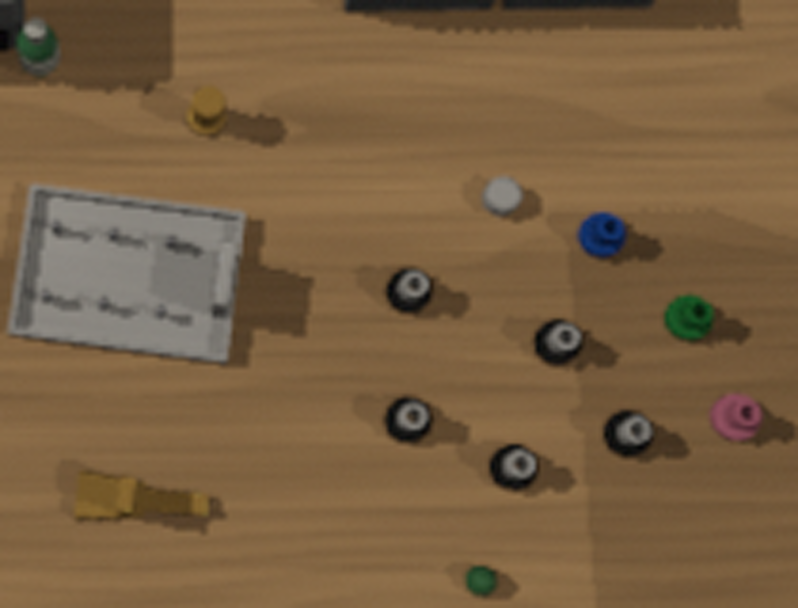

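```bash
cat > plan.py <<'E'
from look import *
def plan(target,yaw_tx=90.,n=None,step=.05,ang=8.5,hold=0):
    """target TCP pos, yaw_tx: world heading (deg) of tool x; tool z down. prints rows"""
    st=bot.read_state(); p=np.array(st['tool_pos']); R=Rot.from_rotvec(st['tcp_rot'])
    a=np.radians(yaw_tx); tx=np.array([np.cos(a),np.sin(a),0]); tz=np.array([0,0,-1.]); ty=np.cross(tz,tx)
    Rt=Rot.from_matrix(np.c_[tx,ty,tz])
    rv=(R.inv()*Rt).as_rotvec(degrees=True); d=np.array(target)-p
    k=int(max(np.ceil(np.linalg.norm(d)/step),np.ceil(np.abs(rv).max()/ang),1)); 
    if n: k=max(k,n)
    S=[];A=[]
    Rc=R
    for i in range(k):
        S.append((Rc.inv().apply(d/k)).round(4).tolist()); A.append((rv/k).round(2).tolist()); Rc=Rc*Rot.from_rotvec(rv/k,degrees=True)
    print('now',p.round(4),'d',d.round(4),'rv',rv.round(2),'rows',k)
    if np.abs(rv).max()<1.0: print('const slide',S[0],'ang',A[0])
    else:
        print(S);print(A)
E
python3 -c "
from plan import *
plan([.53,-.29,.26])"
```

```text
now [0.3059 0.601  0.2172] d [ 0.2241 -0.891   0.0428] rv [-9.000e-02  5.000e-02  6.303e+01] rows 19
[[-0.0318, -0.0364, -0.0022], [-0.0338, -0.0345, -0.0022], [-0.0358, -0.0325, -0.0022], [-0.0376, -0.0304, -0.0022], [-0.0393, -0.0282, -0.0022], [-0.0409, -0.0259, -0.0022], [-0.0423, -0.0235, -0.0022], [-0.0436, -0.021, -0.0022], [-0.0447, -0.0184, -0.0022], [-0.0457, -0.0158, -0.0022], [-0.0465, -0.0131, -0.0022], [-0.0472, -0.0104, -0.0022], [-0.0477, -0.0077, -0.0022], [-0.0481, -0.0049, -0.0022], [-0.0483, -0.0021, -0.0022], [-0.0484, 0.0007, -0.0022], [-0.0482, 0.0035, -0.0022], [-0.0479, 0.0063, -0.0022], [-0.0475, 0.0091, -0.0022]]
[[-0.0, 0.0, 3.32], [-0.0, 0.0, 3.32], [-0.0, 0.0, 3.32], [-0.0, 0.0, 3.32], [-0.0, 0.0, 3.32], [-0.0, 0.0, 3.32], [-0.0, 0.0, 3.32], [-0.0, 0.0, 3.32], [-0.0, 0.0, 3.32], [-0.0, 0.0, 3.32], [-0.0, 0.0, 3.32], [-0.0, 0.0, 3.32], [-0.0, 0.0, 3.32], [-0.0, 0.0, 3.32], [-0.0, 0.0, 3.32], [-0.0, 0.0, 3.32], [-0.0, 0.0, 3.32], [-0.0, 0.0, 3.32], [-0.0, 0.0, 3.32]]
```

Request:
{"fn": "arm_command", "kwargs": {"slide": [[-0.032,-0.036,-0.002],[-0.034,-0.034,-0.002],[-0.036,-0.032,-0.002],[-0.038,-0.03,-0.002],[-0.039,-0.028,-0.002],[-0.041,-0.026,-0.002],[-0.042,-0.023,-0.002],[-0.044,-0.021,-0.002]], "angular": [[0,0,3.5],[0,0,3.5],[0,0,3.5],[0,0,3.5],[0,0,3.5],[0,0,3.5],[0,0,3.5],[0,0,3.5]], "hand": [0.04,0.04,0.04,0.04,0.04,0.04,0.04,0.04], "squeeze": 40}}

```text
time: 0.95
tool_pos: [0.3951, 0.2185, 0.229]
tcp_rot: [-1.461, -2.78, 0.01]
wrist_force: [0.2, -0.1, 0.3]
width: 0.465
```

```bash
python3 -c "
from plan import *
plan([.53,-.29,.26])"
```

```text
now [0.3951 0.2185 0.229 ] d [ 0.1349 -0.5085  0.031 ] rv [-0.3   0.21 34.55] rows 11
[[-0.045, -0.0161, -0.0026], [-0.0459, -0.0136, -0.0027], [-0.0465, -0.0111, -0.0027], [-0.0471, -0.0085, -0.0027], [-0.0475, -0.0059, -0.0027], [-0.0477, -0.0033, -0.0027], [-0.0478, -0.0007, -0.0028], [-0.0478, 0.0019, -0.0028], [-0.0476, 0.0045, -0.0028], [-0.0473, 0.0071, -0.0028], [-0.0468, 0.0097, -0.0028]]
[[-0.03, 0.02, 3.14], [-0.03, 0.02, 3.14], [-0.03, 0.02, 3.14], [-0.03, 0.02, 3.14], [-0.03, 0.02, 3.14], [-0.03, 0.02, 3.14], [-0.03, 0.02, 3.14], [-0.03, 0.02, 3.14], [-0.03, 0.02, 3.14], [-0.03, 0.02, 3.14], [-0.03, 0.02, 3.14]]
```

Request:
{"fn": "arm_command", "kwargs": {"slide": [[-0.032,0,-0.005],[-0.032,0.004,-0.005],[-0.032,0.007,-0.005],[-0.028,0.015,-0.005],[-0.025,0.025,-0.005],[-0.022,0.03,-0.003],[-0.02,0.03,-0.003],[0,0,0]], "angular": [[0,0,4.9],[0,0,4.9],[0,0,4.9],[0,0,4.9],[0,0,4.9],[0,0,4.9],[0,0,4.9],[0,0,0]], "hand": [0.04,0.04,0.04,0.04,0.04,0.04,0.04,0.04]}}

```text
time: 1.75
tool_pos: [0.5735, 0.0506, 0.2599]
tcp_rot: [2.253, 2.186, -0.012]
wrist_force: [0.7, -0.2, -0.1]
width: 0.468
```

```bash
python3 -c "
from plan import *
c=bot.get_calibration('wrist');np.save('w1.npy',c,allow_pickle=True)
snap('wrist','w1');
plan([.53,-.29,.26])"
```

```text
now [0.5717 0.0516 0.2595] d [-0.0417 -0.3416  0.0005] rv [-0.35  0.35 -1.62] rows 7
[[-0.0489, -0.0046, 0.0003], [-0.0489, -0.0048, 0.0002], [-0.0489, -0.005, 0.0002], [-0.0489, -0.0052, 0.0001], [-0.0489, -0.0054, 0.0001], [-0.0488, -0.0056, 0.0], [-0.0488, -0.0058, -0.0]]
[[-0.05, 0.05, -0.23], [-0.05, 0.05, -0.23], [-0.05, 0.05, -0.23], [-0.05, 0.05, -0.23], [-0.05, 0.05, -0.23], [-0.05, 0.05, -0.23], [-0.05, 0.05, -0.23]]
```

View pics/w1.png

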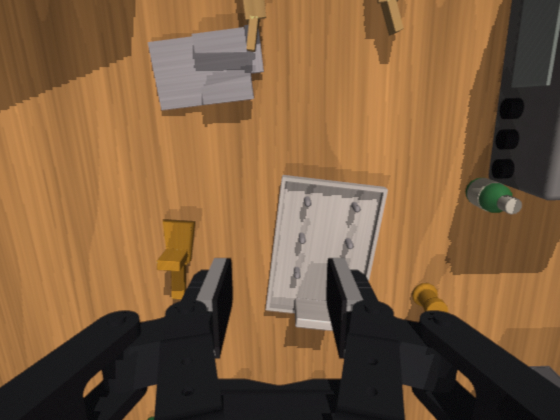

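Request:
{"fn": "arm_command", "kwargs": {"slide": [[-0.045,0.01,0.003],[-0.045,0.01,0.003],[-0.04,0.008,0.003],[-0.015,0,0.0],[0,0,0],[0,0,0],[0,0,0],[0,0,0]], "angular": [[-0.2,0.2,-0.8],[-0.2,0.1,-0.8],[0,0,0],[0,0,0],[0,0,0],[0,0,0],[0,0,0],[0,0,0]], "hand": [0.04,0.04,0.04,0.04,0.04,0.04,0.04,0.04]}}

```text
time: 2.6
tool_pos: [0.5931, -0.088, 0.2482]
tcp_rot: [-2.2, -2.232, -0.0]
wrist_force: [-0.6, 1.1, -0.1]
width: 0.47
```

```bash
python3 -c "
from plan import *
c=bot.get_calibration('wrist');np.save('w2.npy',c,allow_pickle=True)
im=snap('wrist','w2');crop(im,140,0,540,300,2,'w2c')
plan([.53,-.38,.26])"
```

```text
now [ 0.5932 -0.0879  0.2483] d [-0.0632 -0.2921  0.0117] rv [-0.31 -0.34  0.84] rows 6
const slide [-0.0485, -0.0113, -0.0022] ang [-0.05, -0.06, 0.14]
```

View pics/w2c.png

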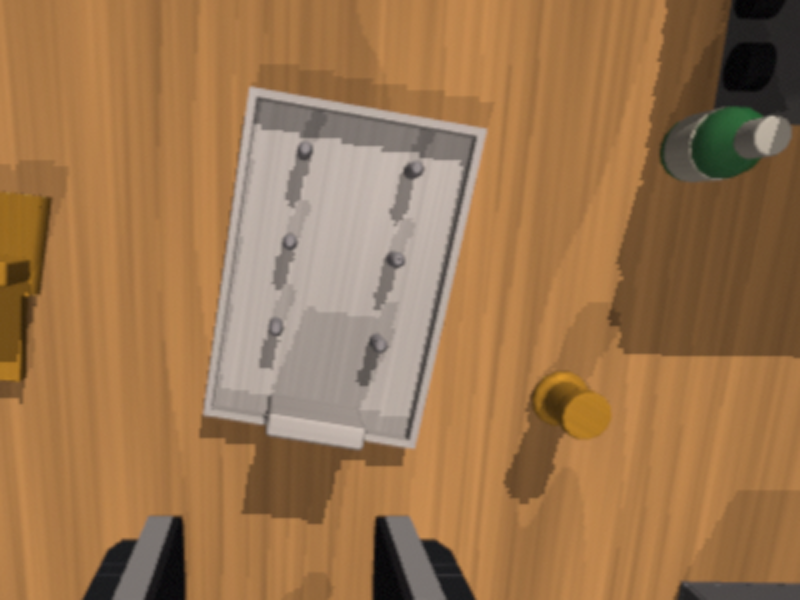

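```bash
cat >> look.py <<'E'
def fit2(model,meas):
    m=np.array(model)[:,:2];q=np.array(meas)[:,:2];mc=m.mean(0);qc=q.mean(0)
    H=(m-mc).T@(q-qc);th=np.arctan2(H[0,1]-H[1,0],H[0,0]+H[1,1])
    R=np.array([[np.cos(th),-np.sin(th)],[np.sin(th),np.cos(th)]]);t=qc-R@mc
    return th,t,(q-(m@R.T+t))
E
python3 - <<'E'
from look import *
c=np.load('w2.npy',allow_pickle=True).item();c1=np.load('w1.npy',allow_pickle=True).item()
f=lambda x,y:(140+x/2-.25,y/2-.25)
cor=[f(250,88),f(486,129),f(413,447),f(206,415)]
pos=[f(305,150),f(415,169),f(290,241),f(397,258),f(276,326),f(379,343)]
P=[onplane(c,*u,.014) for u in cor]; Q=[onplane(c,*u,.024) for u in pos]
M=[(-60,85),(60,85),(60,-85),(-60,-85)]; N=[(-28,60),(28,60),(-28,15),(28,15),(-28,-30),(28,-30)]
for m,q in [(M,P),(N,Q),(M+N,P+Q)]:
    th,t,r=fit2(np.array(m)/1000,q); print(np.degrees(th),t,(r*1000).round(1).tolist())
for a,b in zip([(284,178),(386,187),(308,202),(356,207),(302,238),(350,243)],[cor[0],cor[1],pos[0],pos[1],pos[2],pos[3]]): print(tri([(c1,*a),(c,*b)]))
E
```

```text
-8.422727470098685 [ 0.62332532 -0.04979556] [[0.4, -0.5], [-0.4, -0.3], [-1.3, 0.8], [1.3, 0.1]]
-8.556867398934335 [ 0.62276445 -0.04891106] [[0.3, -1.3], [-0.5, -1.0], [0.4, -0.2], [-0.3, 0.4], [0.6, 1.0], [-0.5, 1.1]]
-8.428822180529606 [ 0.62300869 -0.04926783] [[0.7, -1.1], [-0.1, -0.8], [-1.0, 0.2], [1.6, -0.4], [0.2, -0.9], [-0.7, -0.8], [0.2, 0.2], [-0.5, 0.7], [0.3, 1.4], [-0.8, 1.4]]
(array([0.57779675, 0.04217841, 0.01707367]), [np.float64(0.0008620732769560634), np.float64(0.0008620732769560851)])
(array([0.69615225, 0.02599591, 0.00602826]), [np.float64(0.0006481886091983301), np.float64(0.0006481886091983999)])
(array([0.60476656, 0.0139122 , 0.01731786]), [np.float64(0.00025888614863788954), np.float64(0.000258886148637796)])
(array([0.66013664, 0.00574097, 0.01500683]), [np.float64(0.00023563498802910135), np.float64(0.00023563498802905728)])
(array([ 0.59781918, -0.03045324,  0.01428631]), [np.float64(9.988349295259081e-06), np.float64(9.988349295368726e-06)])
(array([ 0.6540169 , -0.03828611,  0.01467753]), [np.float64(0.00014997052217228618), np.float64(0.00014997052217212767)])
```

```bash
python3 - <<'E'
from look import *
im=cv2.imread('pics/w2.png')[:,:,::-1]
crop(im,260,60,360,190,4.6,'w2d')
E
```

```text
(no output)
```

View pics/w2d.png

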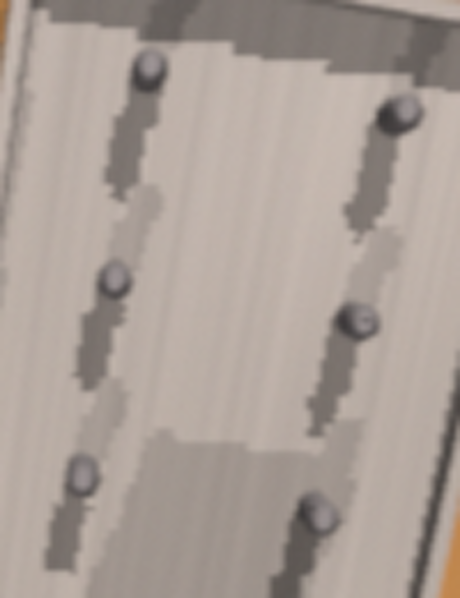

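Request:
{"fn": "arm_command", "kwargs": {"slide": [[-0.048,-0.011,-0.002],[-0.048,-0.011,-0.002],[-0.048,-0.011,-0.002],[-0.048,-0.011,-0.002],[-0.048,-0.011,-0.002],[-0.048,-0.011,-0.002],[0,0,0],[0,0,0]], "angular": [[0,0,0.3],[0,0,0.3],[0,0,0.2],[0,0,0],[0,0,0],[0,0,0],[0,0,0],[0,0,0]], "hand": [0.04,0.04,0.04,0.04,0.04,0.04,0.04,0.04]}}

```text
time: 3.45
tool_pos: [0.5324, -0.3774, 0.2606]
tcp_rot: [-2.199, -2.237, -0.006]
wrist_force: [-0.6, -0.2, 0.1]
width: 0.465
```

```bash
python3 -c "
from plan import *
c=bot.get_calibration('wrist');np.save('w3.npy',c,allow_pickle=True)
im=snap('wrist','w3');print(bot.read_state()['tool_pos'],bot.read_state()['tcp_rot'])"
```

```text
[ 0.53238047 -0.37730209  0.26054938] [-2.19878267 -2.23767259 -0.00500856]
```

View pics/w3.png

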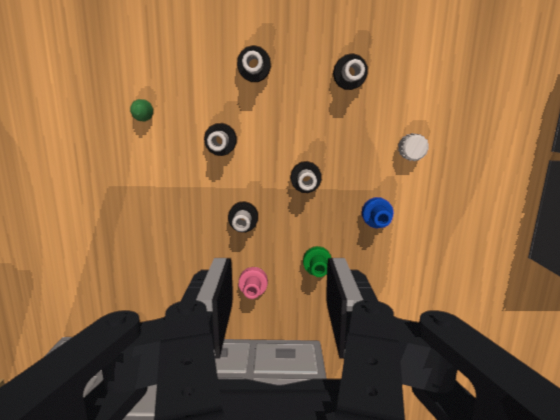

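```bash
cat >> look.py <<'E'
def hubs(im,cal,roi=None,z=.032,vmin=105,amin=40):
    hsv=cv2.cvtColor(im,cv2.COLOR_RGB2HSV); m=((hsv[...,1]<45)&(hsv[...,2]>vmin)).astype(np.uint8)
    out=[]
    cs,_=cv2.findContours(m,cv2.RETR_EXTERNAL,cv2.CHAIN_APPROX_NONE)
    for c in cs:
        a=cv2.contourArea(c)
        if a<amin or len(c)<8: continue
        (x,y),ax,an=cv2.fitEllipse(c)
        if roi and not(roi[0]<x<roi[2] and roi[1]<y<roi[3]): continue
        out.append((x,y,ax,a,onplane(cal,x,y,z)))
    return m,out
E
python3 - <<'E'
from look import *
c=np.load('w3.npy',allow_pickle=True).item()
im=cv2.imread('pics/w3.png')[:,:,::-1].copy()
m,o=hubs(im,c,(180,20,400,250))
for x,y,ax,a,p in o: print(round(x,1),round(y,1),np.round(ax,1),a,p.round(4))
crop(im,190,30,390,250,2.7,'w3c')
# tyres: dark
d=(im.max(2)<48).astype(np.uint8); cs,_=cv2.findContours(d,cv2.RETR_EXTERNAL,cv2.CHAIN_APPROX_NONE)
for k in cs:
    a=cv2.contourArea(k)
    if 200<a<2000:
        (x,y),ax,an=cv2.fitEllipse(cv2.convexHull(k)); 
        if y<250: print('dark',round(x,1),round(y,1),np.round(ax,1),a,onplane(c,x,y,.008).round(4))
E
```

```text
241.2 220.5 [17.  20.8] 273.0 [ 0.4919 -0.428   0.032 ]
306.9 179.6 [17.7 20. ] 275.0 [ 0.563  -0.3809  0.032 ]
217.0 140.3 [18.5 20.3] 292.0 [ 0.4679 -0.3408  0.032 ]
354.3 69.2 [19.1 20.8] 310.5 [ 0.6058 -0.2694  0.032 ]
252.0 61.0 [19.5 20.8] 316.5 [ 0.5047 -0.2635  0.032 ]
dark 242.8 216.8 [28.6 29.6] 257.5 [ 0.4914 -0.4309  0.008 ]
dark 305.5 177.1 [29.3 30.3] 668.0 [ 0.5632 -0.3826  0.008 ]
dark 219.9 139.2 [30.8 31.3] 721.5 [ 0.4671 -0.3417  0.008 ]
dark 349.9 71.7 [32.  35.7] 857.5 [ 0.606  -0.2696  0.008 ]
dark 253.4 63.7 [31.9 35.4] 848.5 [ 0.5044 -0.2633  0.008 ]
```

View pics/w3c.png

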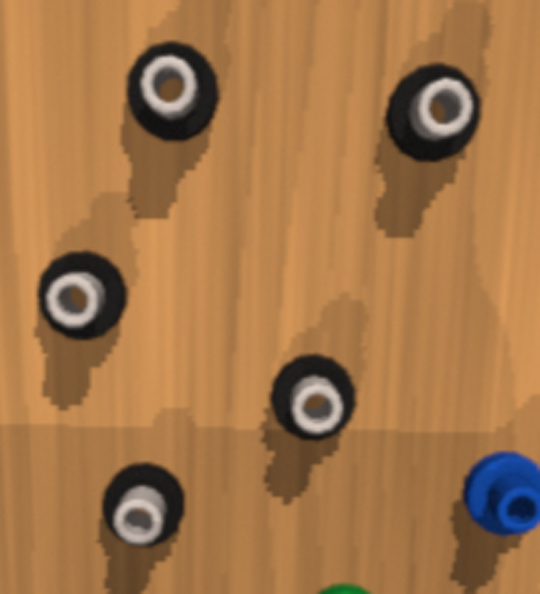

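```bash
python3 -c "
from plan import *
plan([.606,-.2695,.10])"
```

```text
now [ 0.5324 -0.3773  0.2605] d [ 0.0736  0.1078 -0.1605] rv [-0.05 -0.31  1.  ] rows 5
[[0.0211, 0.0151, 0.0322], [0.0212, 0.015, 0.0322], [0.0213, 0.015, 0.0322], [0.0214, 0.0149, 0.0322], [0.0215, 0.0148, 0.0321]]
[[-0.01, -0.06, 0.2], [-0.01, -0.06, 0.2], [-0.01, -0.06, 0.2], [-0.01, -0.06, 0.2], [-0.01, -0.06, 0.2]]
```

Request:
{"fn": "arm_command", "kwargs": {"slide": [[0.021,0.015,0.032],[0.021,0.015,0.032],[0.021,0.015,0.032],[0.021,0.015,0.032],[0.021,0.015,0.032],[0,0,0],[0,0,0],[0,0,0]], "angular": [[0,-0.1,0.3],[0,-0.1,0.3],[0,-0.1,0.3],[0,0,0.2],[0,0,0],[0,0,0],[0,0,0],[0,0,0]], "hand": [0.04,0.04,0.04,0.04,0.04,0.04,0.04,0.04]}}

```text
time: 4.3
tool_pos: [0.614, -0.2557, 0.1005]
tcp_rot: [2.203, 2.231, 0.002]
wrist_force: [0.1, -0.1, -0.4]
width: 0.469
```

```bash
cat > wl.py <<'E'
from plan import *
import sys
name,x,y=sys.argv[1],float(sys.argv[2]),float(sys.argv[3])
st=bot.read_state();c=bot.get_calibration('wrist');np.save(name+'.npy',c,allow_pickle=True)
im=snap('wrist',name)
u,v=proj(c,[x,y,.032]); print('pred',u,v)
# bore centre: white ring -> inner contour
hsv=cv2.cvtColor(im,cv2.COLOR_RGB2HSV)
x0,y0=int(max(u-60,0)),int(max(v-60,0));sub=im[y0:y0+120,x0:x0+120]
_,o=hubs(im,c,(u-50,v-50,u+50,v+50),vmin=100)
for a in o: print('hub',np.round(a[:2],1),np.round(a[2],1),a[3],a[4].round(4))
tips=proj(c,np.array(st['tool_pos'])); print('tcp px',tips.round(1),st['tool_pos'].round(4))
crop(im,x0,y0,min(x0+120,560),min(y0+120,420),4,name+'c')
E
python3 wl.py a1 .606 -.2695
```

```text
pred 264.7780307687629 239.31206239087857
hub [265.1 234.7] [28.9 36.2] 814.5 [ 0.6062 -0.2663  0.032 ]
tcp px [277.3 264.1] [ 0.614  -0.2557  0.1005]
```

View pics/a1.png

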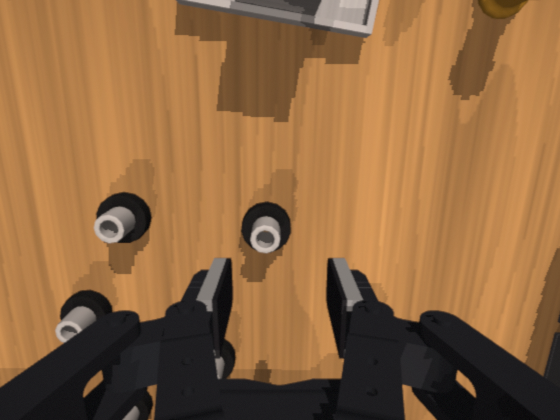

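View pics/a1c.png

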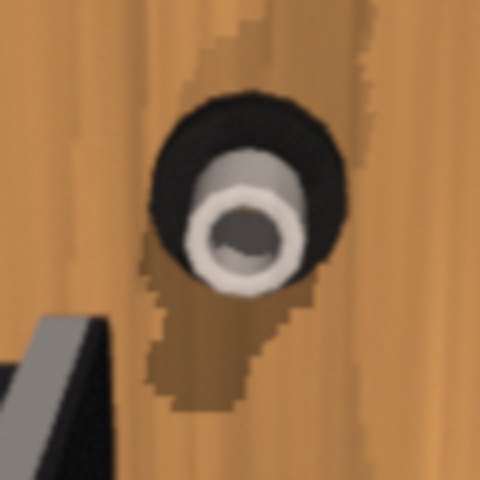

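```bash
python3 - <<'E'
from look import *
a=np.load('w3.npy',allow_pickle=True).item();b=np.load('a1.npy',allow_pickle=True).item()
print(tri([(a,354.3,69.3),(b,265.4,239.2)]))
E
```

```text
(array([ 0.60618042, -0.26952979,  0.0314181 ]), [np.float64(0.00023406857749760438), np.float64(0.00023406857749735393)])
```

Request:
{"fn": "arm_command", "kwargs": {"slide": [[-0.007,-0.004,0.0],[-0.006,-0.003,0.0],[0,0,0.015],[0,0,0.02],[0,0,0.01],[0,0,0],[0,0,0],[0,0,0]], "angular": [[0,0,0],[0,0,0],[0,0,0],[0,0,0],[0,0,0],[0,0,0],[0,0,0],[0,0,0]], "hand": [0.04,0.04,0.04,0.04,0.04,0.04,0.04,0.04]}}

```text
time: 5.15
tool_pos: [0.6089, -0.2776, 0.0599]
tcp_rot: [2.203, 2.215, 0.007]
wrist_force: [-0.6, 0.0, -0.2]
width: 0.468
```

```bash
python3 wl.py a2 .6063 -.2694; python3 -c "
from plan import *
plan([.6063,-.2694,.026])"
```

```text
pred 271.8228251835346 227.591470771806
hub [271.5 222.8] [35.7 43.8] 1217.0 [ 0.6061 -0.2667  0.032 ]
tcp px [277.3 264.1] [ 0.6089 -0.2776  0.0599]
now [ 0.6091 -0.2777  0.0601] d [-0.0028  0.0083 -0.0341] rv [0.93 0.58 0.31] rows 1
const slide [0.0087, -0.0033, 0.034] ang [0.93, 0.58, 0.31]
```

View pics/a2.png

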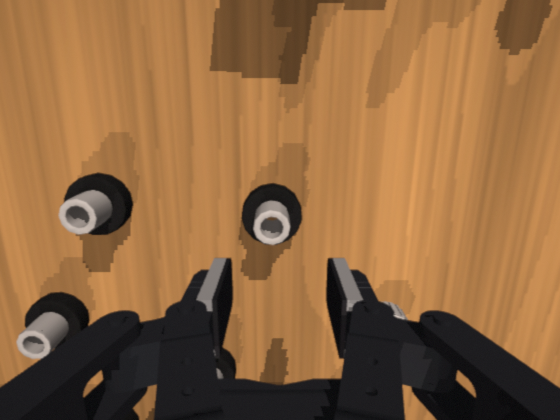

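Request:
{"fn": "arm_command", "kwargs": {"slide": [[0.004,-0.0015,0.0],[0.004,-0.0015,0.0],[0,0,0],[0,0,0],[0,0,0],[0,0,0],[0,0,0],[0,0,0]], "angular": [[0.9,0.6,0.3],[0,0,0],[0,0,0],[0,0,0],[0,0,0],[0,0,0],[0,0,0],[0,0,0]], "hand": [0.04,0.04,0.04,0.04,0.04,0.04,0.04,0.04]}}

```text
time: 6.0
tool_pos: [0.6076, -0.269, 0.0625]
tcp_rot: [2.219, 2.221, 0.003]
wrist_force: [0.6, -0.9, 0.4]
width: 0.466
```

```bash
python3 -c "
from plan import *
plan([.6063,-.2694,.026])"
```

```text
now [ 0.6076 -0.269   0.0625] d [-0.0013 -0.0004 -0.0365] rv [0.16 0.02 0.05] rows 1
const slide [-0.0004, -0.0014, 0.0365] ang [0.16, 0.02, 0.05]
```

Request:
{"fn": "arm_command", "kwargs": {"slide": [[0,-0.0007,0.01],[0,-0.0006,0.01],[0,0,0.01],[0,0,0.005],[0,0,0],[0,0,0],[0,0,0],[0,0,0]], "angular": [[0,0,0],[0,0,0],[0,0,0],[0,0,0],[0,0,0],[0,0,0],[0,0,0],[0,0,0]], "hand": [0.04,0.04,0.04,0.04,0.04,0.04,0.04,0.04]}}

```text
time: 6.8
tool_pos: [0.6051, -0.2687, 0.0226]
tcp_rot: [-2.22, -2.222, -0.001]
wrist_force: [0.1, 0.6, -0.1]
width: 0.47
```

```bash
python3 -c "
from plan import *
plan([.6063,-.2694,.026])"
```

```text
now [ 0.6051 -0.2687  0.0226] d [ 0.0012 -0.0007  0.0034] rv [ 0.01 -0.05  0.03] rows 1
const slide [-0.0007, 0.0012, -0.0034] ang [0.01, -0.05, 0.03]
```

Request:
{"fn": "arm_command", "kwargs": {"slide": [[-0.0007,0.001,-0.002],[0,0,0],[0,0,0],[0,0,0],[0,0,0],[0,0,0],[0,0,0],[0,0,0]], "angular": [[0,0,0],[0,0,0],[0,0,0],[0,0,0],[0,0,0],[0,0,0],[0,0,0],[0,0,0]], "hand": [0.04,0.04,0.0,0.0,0.0,0.0,0.0,0.0], "squeeze": 50}}

```text
time: 7.6
tool_pos: [0.6075, -0.27, 0.0266]
tcp_rot: [2.219, 2.22, 0.003]
wrist_force: [0.2, -0.4, 0.4]
width: 0.0
```

```bash
cat > post.py <<'E'
import sys
from plan import *
th=np.radians(-8.43); t=np.array([.6230,-.0493])
PX={1:(-28,-30),2:(28,-30),3:(-28,15),4:(28,15),5:(-28,60),6:(28,60)}
def post(i):
    x,y=np.array(PX[i])/1000; return t+np.array([np.cos(th)*x-np.sin(th)*y,np.sin(th)*x+np.cos(th)*y])
if __name__=='__main__':
    i=int(sys.argv[1]); z=float(sys.argv[2]); p=post(i); print('post',p.round(4)); plan([*p,z])
E
python3 post.py 5 .13
```

```text
post [0.6041 0.0142]
now [ 0.6075 -0.27    0.0266] d [-0.0034  0.2842  0.1034] rv [0.17 0.03 0.03] rows 7
const slide [0.0406, -0.0004, -0.0148] ang [0.02, 0.0, 0.0]
```

```bash
python3 -c "
from plan import *
im=snap('wrist','a3');snap('scene','s3')"
```

```text
(no output)
```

View pics/a3.png

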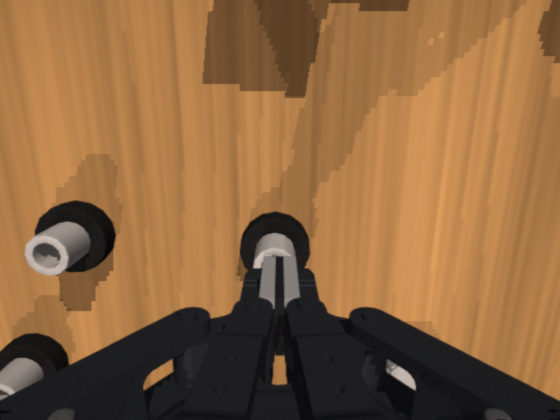

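```bash
python3 -c "
from plan import *
c=bot.get_calibration('wrist');st=bot.read_state();print(st['tool_pos'],st['wrist_force'],st['width'])
for z in (.0,.013): print(onplane(c,241,245,z),onplane(c,310,245,z),onplane(c,275,212,z))
print(onplane(c,275,235,.013), proj(c,[.6063,-.2694,.032]),proj(c,[.6063,-.2694,.013]),proj(c,[.6063,-.2514,.013]))
im=cv2.imread('pics/a3.png')[:,:,::-1];crop(im,210,180,350,320,4,'a3c')
"
```

```text
[ 0.60744076 -0.26999581  0.02660487] [-0.30806741  0.05106667 -0.25328168] 0.0003271186879140855
[ 0.58793686 -0.270943    0.        ] [ 0.62491728 -0.2710066   0.        ] [ 0.60622182 -0.25254245  0.        ]
[ 0.58935637 -0.26581768  0.013     ] [ 0.62370063 -0.26587675  0.013     ] [ 0.60633788 -0.24872883  0.013     ]
[ 0.60629419 -0.26056283  0.013     ] [274.75437231 267.9212758 ] [275.07680422 251.63377472] [274.94243386 217.26626417]
```

View pics/a3c.png

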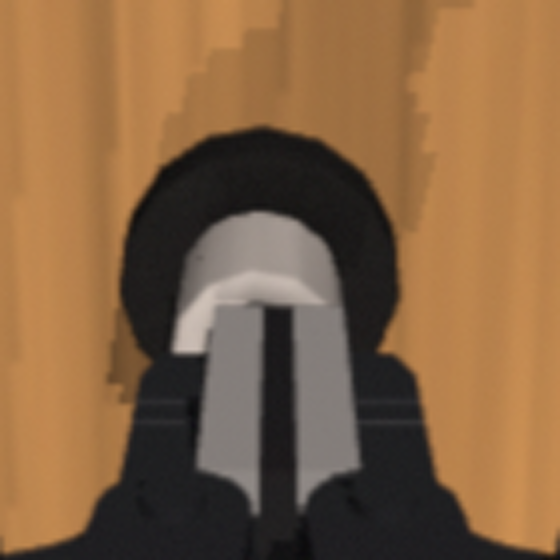

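View pics/s3.png

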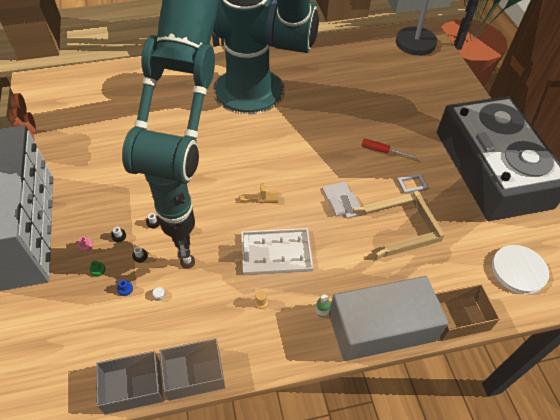

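```bash
python3 -c "
from look import *
im=cv2.imread('pics/s3.png')[:,:,::-1];crop(im,130,210,240,290,7,'s3c')
c=bot.get_calibration('scene'); st=bot.read_state()
for z in (0.0186,.0266,.045): print(z,(proj(c,[.6074,-.27,z])-[130,210])*7)
print((proj(c,[.6063,-.2694,.032])-[130,210])*7)
"
```

```text
0.0186 [391.55698975 342.61641065]
0.0266 [388.53901243 330.5502251 ]
0.045 [381.47579309 302.31074344]
[387.83861475 319.36751711]
```

View pics/s3c.png

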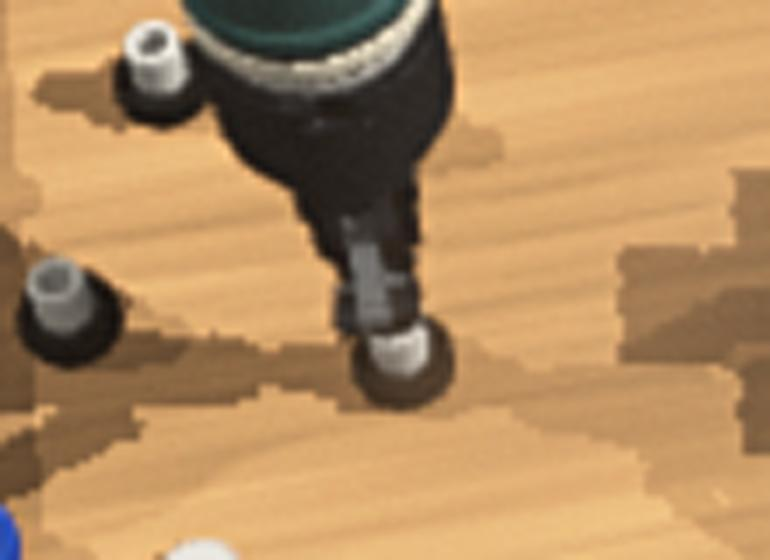

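Request:
{"fn": "arm_command", "kwargs": {"slide": [[0,0,0],[0,0,0],[0,0,0],[0,-0.001,0.003],[0,0,0.003],[0,0,0.003],[0,0,0.002],[0,0,0]], "angular": [[0,0,0],[0,0,0],[0,0,0],[0,0,0],[0,0,0],[0,0,0],[0,0,0],[0,0,0]], "hand": [0.044,0.044,0.044,0.044,0.044,0.044,0.044,0.044]}}

```text
time: 8.5
tool_pos: [0.606, -0.2699, 0.0142]
tcp_rot: [2.22, 2.221, 0.002]
wrist_force: [0.1, 0.3, -0.4]
width: 0.511
```

```bash
python3 -c "
from plan import *
im=snap('wrist','a4');im2=snap('scene','s4');crop(im2,130,210,240,290,7,'s4c')
plan([.6063,-.2700,.010])"
```

```text
now [ 0.6062 -0.27    0.0145] d [ 0.0001 -0.     -0.0045] rv [0.15 0.02 0.03] rows 1
const slide [-0.0, 0.0001, 0.0045] ang [0.15, 0.02, 0.03]
```

View pics/a4.png

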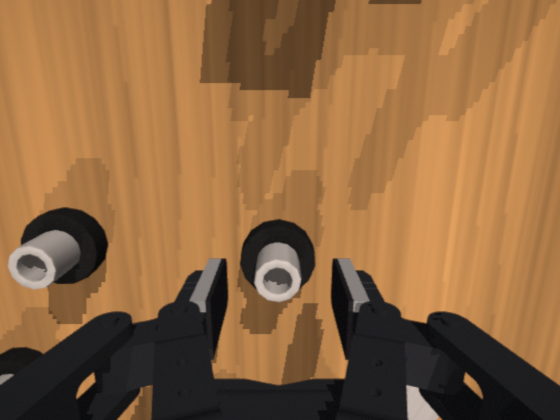

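View pics/s4c.png

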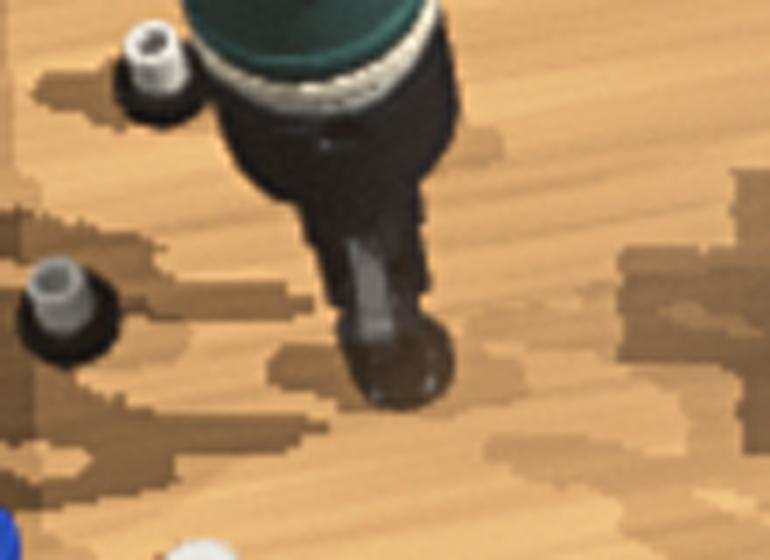

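Request:
{"fn": "arm_command", "kwargs": {"slide": [[0,0,0],[0,0,0],[0,0,0],[0,0,0],[0,0,0],[0,0,0],[0,0,0],[0,0,0]], "angular": [[0,0,0],[0,0,0],[0,0,0],[0,0,0],[0,0,0],[0,0,0],[0,0,0],[0,0,0]], "hand": [0.0,0.0,0.0,0.0,0.0,0.0,0.0,0.0], "squeeze": 25}}

```text
time: 9.4
tool_pos: [0.6065, -0.2701, 0.0149]
tcp_rot: [2.219, 2.22, 0.003]
wrist_force: [-0.6, 0.5, -0.2]
width: 0.203
```

```bash
python3 -c "
from plan import *
im=snap('wrist','a5');crop(im,210,180,350,320,4,'a5c')
print(bot.read_state()['tool_pos'])"
```

```text
[ 0.60646297 -0.27007385  0.01485845]
```

View pics/a5c.png

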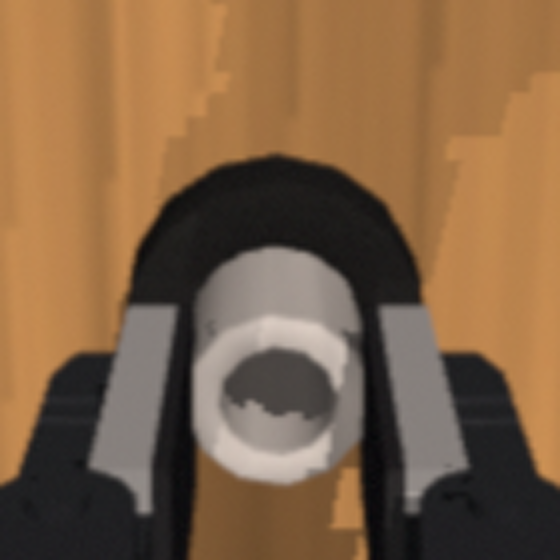

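Request:
{"fn": "arm_command", "kwargs": {"slide": [[0,0,0],[0,0,0],[0,0,0.003],[0,0,0.003],[0,0,0.001],[0,0,0],[0,0,0],[0,0,0]], "angular": [[0,0,0],[0,0,0],[0,0,0],[0,0,0],[0,0,0],[0,0,0],[0,0,0],[0,0,0]], "hand": [0.03,0.03,0.03,0.03,0.03,0.03,0.03,0.03]}}

```text
time: 10.25
tool_pos: [0.6066, -0.2701, 0.0072]
tcp_rot: [2.219, 2.22, 0.003]
wrist_force: [0.6, -0.0, 0.3]
width: 0.351
```

```bash
python3 -c "
from plan import *
im=snap('wrist','a6');crop(im,210,180,350,320,4,'a6c')
plan([.6063,-.27,.006])"
```

```text
now [ 0.6066 -0.2701  0.0072] d [-0.0003  0.0001 -0.0012] rv [0.18 0.04 0.03] rows 1
const slide [0.0001, -0.0003, 0.0012] ang [0.18, 0.04, 0.03]
```

View pics/a6c.png

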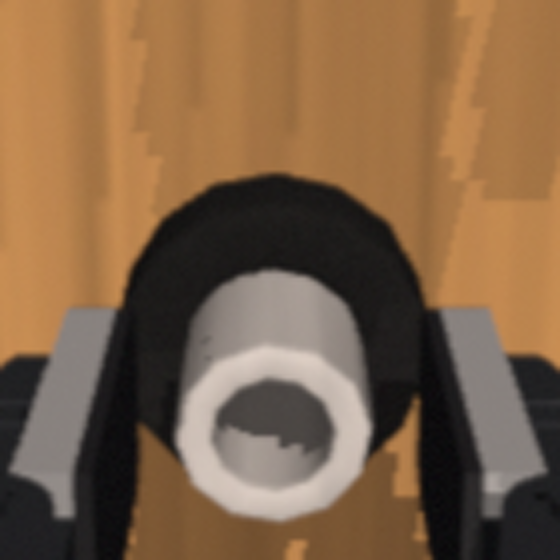

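Request:
{"fn": "arm_command", "kwargs": {"slide": [[0,0,0],[0,0,0],[0,0,0],[0,0,0],[0,0,0],[0,0,-0.005],[0,0,-0.015],[0,0,-0.02]], "angular": [[0,0,0],[0,0,0],[0,0,0],[0,0,0],[0,0,0],[0,0,0],[0,0,0],[0,0,0]], "hand": [0.0,0.0,0.0,0.0,0.0,0.0,0.0,0.0], "squeeze": 60}}

```text
time: 11.1
tool_pos: [0.6036, -0.2687, 0.0458]
tcp_rot: [-2.218, -2.219, 0.001]
wrist_force: [-0.3, 0.3, -0.4]
width: 0.198
```

```bash
python3 -c "
from plan import *
im=snap('wrist','a7');crop(im,210,180,350,320,4,'a7c');print(bot.read_state()['tool_pos'],bot.read_state()['wrist_force'])
"; python3 post.py 5 .12
```

```text
[ 0.60632485 -0.27001605  0.05049164] [ 1.23986245 -0.81829907  2.40394479]
post [0.6041 0.0142]
now [ 0.6063 -0.27    0.0505] d [-0.0022  0.2842  0.0695] rv [0.15 0.02 0.03] rows 6
const slide [0.0474, -0.0003, -0.0116] ang [0.02, 0.0, 0.01]
```

View pics/a7c.png

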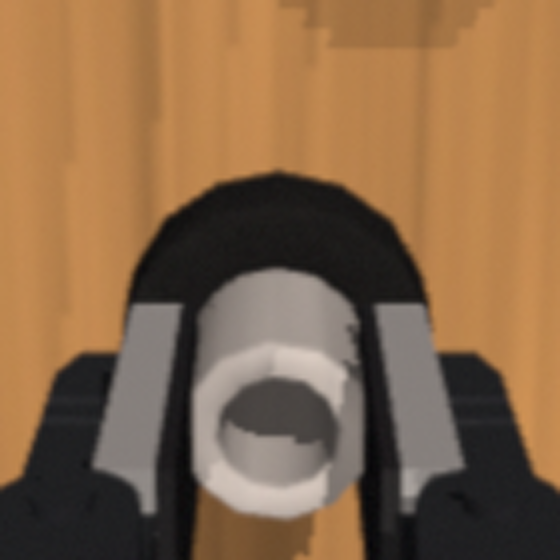

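Request:
{"fn": "arm_command", "kwargs": {"slide": [[0.03,0,-0.03],[0.045,0,-0.03],[0.048,0,-0.003],[0.048,0,0],[0.04,0,0],[0.03,-0.002,0],[0.015,0,0],[0.005,0,0]], "angular": [[0,0,0],[0,0,0],[0,0,0],[0,0,0],[0,0,0],[0,0,0],[0,0,0],[0,0,0]], "hand": [0.0,0.0,0.0,0.0,0.0,0.0,0.0,0.0]}}

```text
time: 11.95
tool_pos: [0.6111, -0.0049, 0.126]
tcp_rot: [2.213, 2.203, 0.021]
wrist_force: [0.3, -0.8, 0.4]
width: 0.197
```

```bash
python3 -c "
from plan import *
st=bot.read_state();c=bot.get_calibration('wrist');np.save('b1.npy',c,allow_pickle=True)
im=snap('wrist','b1');print(st['tool_pos'],st['width'])
"; python3 post.py 5 .06
```

```text
[ 0.61110445 -0.00494229  0.1259826 ] 0.196548054167597
post [0.6041 0.0142]
now [ 0.6111 -0.0049  0.1259] d [-0.007   0.019  -0.0659] rv [ 1.3   0.2  -0.26] rows 2
[[0.0096, -0.0043, 0.0328], [0.0096, -0.0039, 0.0329]]
[[0.65, 0.1, -0.13], [0.65, 0.1, -0.13]]
```

View pics/b1.png

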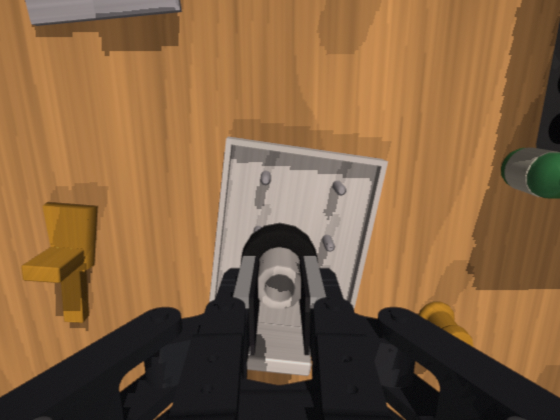

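```bash
cat > ov.py <<'E'
import sys
from post import *
def ov(name,box,s):
    c=np.load(name+'.npy',allow_pickle=True).item(); im=cv2.imread(f'pics/{name}.png')[:,:,::-1]
    x0,y0,x1,y1=box; k=cv2.resize(im[y0:y1,x0:x1],None,fx=s,fy=s,interpolation=cv2.INTER_CUBIC)
    f=lambda X:tuple(int(round(a)) for a in (proj(c,X)+.5-[x0,y0])*s)
    for i in range(1,7):
        p=post(i); cv2.circle(k,f([*p,.024]),3,(255,0,0),1); cv2.circle(k,f([*p,.004]),3,(0,255,0),1)
    for a,b in [(-.06,-.085),(.06,-.085),(.06,.085),(-.06,.085)]:
        X=t+np.array([np.cos(th)*a-np.sin(th)*b,np.sin(th)*a+np.cos(th)*b]); cv2.circle(k,f([*X,.014]),3,(0,0,255),1)
    cv2.imwrite(f'pics/{name}o.png',k[:,:,::-1])
if __name__=='__main__': ov(sys.argv[1],[int(a) for a in sys.argv[2:6]],float(sys.argv[6]))
E
python3 ov.py b1 200 120 400 260 4
```

```text
(no output)
```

View pics/b1o.png

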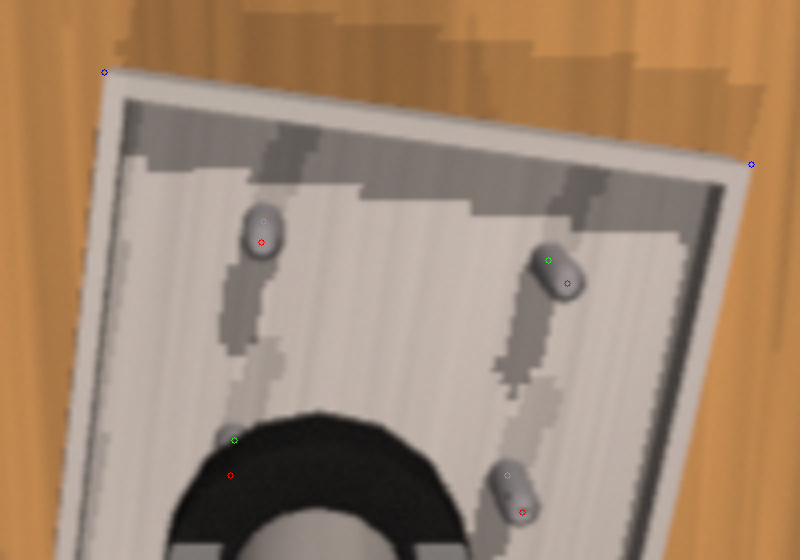

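Request:
{"fn": "arm_command", "kwargs": {"slide": [[0.009,-0.004,0.01],[0.008,-0.003,0.02],[0,0,0.02],[0,0,0.01],[0,0,0.002],[0,0,0],[0,0,0],[0,0,0]], "angular": [[0.6,0,0],[0.6,0,0],[0,0,0],[0,0,0],[0,0,0],[0,0,0],[0,0,0],[0,0,0]], "hand": [0.0,0.0,0.0,0.0,0.0,0.0,0.0,0.0]}}

```text
time: 12.8
tool_pos: [0.6028, 0.0076, 0.0559]
tcp_rot: [-2.234, -2.208, 0.012]
wrist_force: [-0.1, 1.1, -1.1]
width: 0.196
```

```bash
python3 post.py 5 .04
```

```text
post [0.6041 0.0142]
now [0.6028 0.0076 0.0559] d [ 0.0013  0.0065 -0.0159] rv [-0.32  0.29 -0.66] rows 1
const slide [0.0066, 0.0013, 0.0158] ang [-0.32, 0.29, -0.66]
```

Request:
{"fn": "arm_command", "kwargs": {"slide": [[0.0033,0.0006,0.003],[0.0033,0.0006,0.006],[0,0,0.003],[0,0,0.001],[0,0,0.0],[0,0,0],[0,0,0],[0,0,0]], "angular": [[-0.3,0.3,-0.6],[0,0,0],[0,0,0],[0,0,0],[0,0,0],[0,0,0],[0,0,0],[0,0,0]], "hand": [0.0,0.0,0.0,0.0,0.0,0.0,0.0,0.0]}}

```text
time: 13.6
tool_pos: [0.6062, 0.0149, 0.0444]
tcp_rot: [2.219, 2.219, 0.006]
wrist_force: [0.7, 0.5, -0.5]
width: 0.196
```

```bash
python3 post.py 5 .011
```

```text
post [0.6041 0.0142]
now [0.6062 0.0149 0.0444] d [-0.0021 -0.0007 -0.0334] rv [ 0.28 -0.03  0.  ] rows 1
const slide [-0.0008, -0.0022, 0.0333] ang [0.28, -0.03, 0.0]
```

Request:
{"fn": "arm_command", "kwargs": {"slide": [[-0.0007,-0.002,0.0],[0,0,0],[0,0,0.004],[0,0,0.004],[0,0,0.0],[0,0,0],[0,0,0],[0,0,0]], "angular": [[0.2,0,0],[0,0,0],[0,0,0],[0,0,0],[0,0,0],[0,0,0],[0,0,0],[0,0,0]], "hand": [0.0,0.0,0.0,0.0,0.0,0.0,0.0,0.0]}}

```text
time: 14.4
tool_pos: [0.6039, 0.014, 0.0355]
tcp_rot: [2.222, 2.221, 0.001]
wrist_force: [0.5, -0.6, 0.0]
width: 0.204
```

```bash
python3 post.py 5 .011;  python3 -c "
from plan import *
st=bot.read_state();c=bot.get_calibration('wrist');np.save('b2.npy',c,allow_pickle=True)
im=snap('wrist','b2')"; python3 ov.py b2 160 150 400 330 3.3
```

```text
post [0.6041 0.0142]
now [0.6039 0.014  0.0355] d [ 0.0002  0.0002 -0.0245] rv [ 0.04 -0.03 -0.01] rows 1
const slide [0.0002, 0.0002, 0.0245] ang [0.04, -0.03, -0.01]
```

View pics/b2o.png

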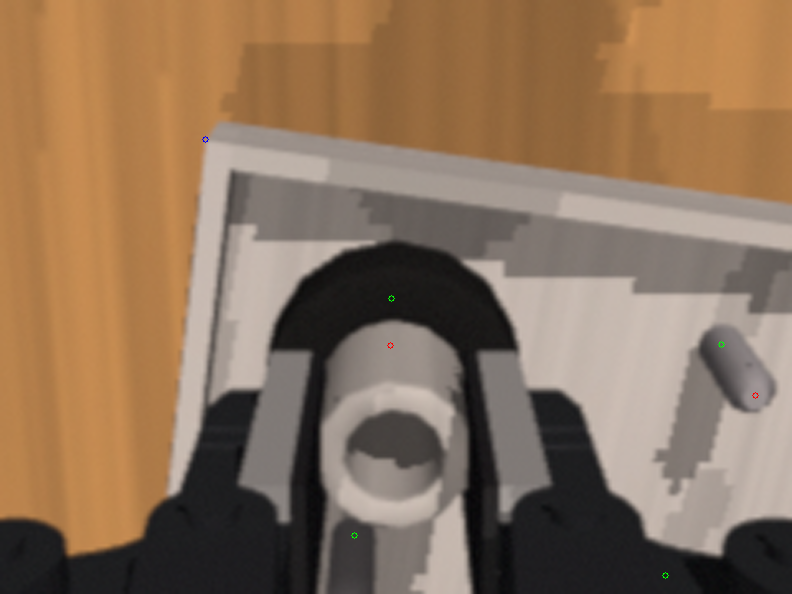

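Request:
{"fn": "arm_command", "kwargs": {"slide": [[0,0,0.003],[0,0,0.004],[0,0,0.004],[0,0,0.004],[0,0,0.004],[0,0,0.002],[0,0,0],[0,0,0]], "angular": [[0,0,0],[0,0,0],[0,0,0],[0,0,0],[0,0,0],[0,0,0],[0,0,0],[0,0,0]], "hand": [0.0,0.0,0.0,0.0,0.0,0.0,0.0,0.0]}}

```text
time: 15.25
tool_pos: [0.6036, 0.014, 0.0122]
tcp_rot: [-2.221, -2.221, -0.001]
wrist_force: [0.1, 0.9, -0.3]
width: 0.192
```

```bash
python3 post.py 5 .011; python3 -c "
from look import *
print(bot.read_state()['wrist_force'],bot.read_state()['width'])"
```

```text
post [0.6041 0.0142]
now [0.6036 0.014  0.0122] d [ 0.0005  0.0001 -0.0012] rv [ 0.   -0.03 -0.01] rows 1
const slide [0.0001, 0.0005, 0.0012] ang [0.0, -0.03, -0.01]
[ 0.09166839  0.91094018 -0.30579025] 0.19232605419695373
```

Request:
{"fn": "arm_command", "kwargs": {"slide": [[0,0.0004,0.0012],[0,0,0],[0,0,0],[0,0,0],[0,0,-0.01],[0,0,-0.02],[0,0,-0.03],[0,0,-0.03]], "angular": [[0,0,0],[0,0,0],[0,0,0],[0,0,0],[0,0,0],[0,0,0],[0,0,0],[0,0,0]], "hand": [0.0,0.03,0.03,0.03,0.03,0.03,0.03,0.03]}}

```text
time: 16.05
tool_pos: [0.6002, 0.014, 0.1008]
tcp_rot: [-2.216, -2.216, 0.01]
wrist_force: [0.3, 0.2, -0.0]
width: 0.351
```

```bash
python3 -c "
from plan import *
st=bot.read_state();c=bot.get_calibration('wrist');np.save('b3.npy',c,allow_pickle=True)
im=snap('wrist','b3');plan([.5047,-.2635,.12])"; python3 ov.py b3 160 110 420 300 3
```

```text
now [0.6042 0.014  0.1071] d [-0.0995 -0.2775  0.0129] rv [-0.03 -0.03 -0.01] rows 6
const slide [-0.0462, -0.0166, -0.0022] ang [-0.01, -0.01, -0.0]
```

View pics/b3o.png

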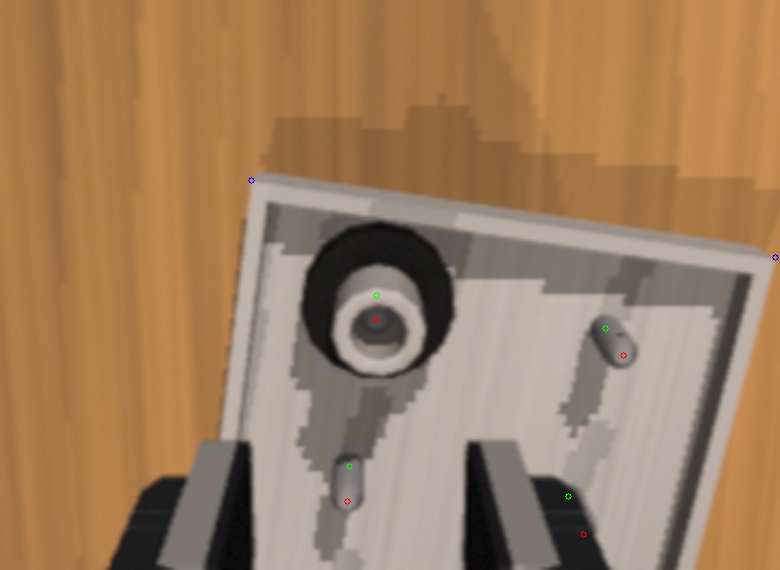

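Request:
{"fn": "arm_command", "kwargs": {"slide": [[-0.035,-0.012,-0.008],[-0.045,-0.016,-0.005],[-0.047,-0.017,0],[-0.045,-0.016,0],[-0.04,-0.015,0],[-0.03,-0.012,0],[-0.015,-0.004,0],[-0.005,0,0]], "angular": [[0,0,0],[0,0,0],[0,0,0],[0,0,0],[0,0,0],[0,0,0],[0,0,0],[0,0,0]], "hand": [0.04,0.04,0.04,0.04,0.04,0.04,0.04,0.04]}}

```text
time: 16.9
tool_pos: [0.5164, -0.2576, 0.1324]
tcp_rot: [2.204, 2.214, 0.016]
wrist_force: [0.5, 0.7, 0.6]
width: 0.464
```

```bash
python3 wl.py d1 .5047 -.2635; python3 -c "
from plan import *
plan([.5047,-.2635,.06])"
```

```text
pred 259.3067959823565 213.64442714792705
hub [259.3 210.4] [25.9 31.4] 634.0 [ 0.5047 -0.2611  0.032 ]
tcp px [277.4 264.2] [ 0.5164 -0.2576  0.1324]
now [ 0.5168 -0.2578  0.1325] d [-0.0121 -0.0057 -0.0725] rv [1.16 0.33 0.29] rows 2
[[-0.0026, -0.0068, 0.0361], [-0.0027, -0.0064, 0.0362]]
[[0.58, 0.16, 0.15], [0.58, 0.16, 0.15]]
```

View pics/d1c.png

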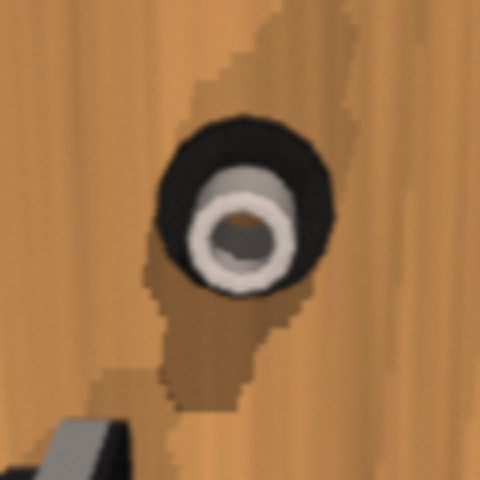

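Request:
{"fn": "arm_command", "kwargs": {"slide": [[-0.003,-0.006,0.005],[-0.003,-0.006,0.015],[0,0,0.025],[0,0,0.02],[0,0,0.006],[0,0,0],[0,0,0],[0,0,0]], "angular": [[0.6,0.2,0.2],[0.6,0.1,0.1],[0,0,0],[0,0,0],[0,0,0],[0,0,0],[0,0,0],[0,0,0]], "hand": [0.04,0.04,0.04,0.04,0.04,0.04,0.04,0.04]}}

```text
time: 17.75
tool_pos: [0.5045, -0.2584, 0.056]
tcp_rot: [-2.21, -2.224, 0.003]
wrist_force: [-0.0, -0.1, 0.6]
width: 0.47
```

```bash
python3 -c "
from plan import *
plan([.5047,-.2635,.007])"
```

```text
now [ 0.5045 -0.2584  0.056 ] d [ 0.0002 -0.0051 -0.049 ] rv [-0.32 -0.15  0.36] rows 1
const slide [-0.0052, 0.0004, 0.049] ang [-0.32, -0.15, 0.36]
```

Request:
{"fn": "arm_command", "kwargs": {"slide": [[-0.0045,0.0003,0.0],[0,0,0.01],[0,0,0.015],[0,0,0.012],[0,0,0.004],[0,0,0],[0,0,0],[0,0,0]], "angular": [[-0.3,-0.1,0.3],[0,0,0],[0,0,0],[0,0,0],[0,0,0],[0,0,0],[0,0,0],[0,0,0]], "hand": [0.04,0.04,0.04,0.04,0.04,0.04,0.04,0.04]}}

```text
time: 18.55
tool_pos: [0.5061, -0.2642, 0.0129]
tcp_rot: [2.219, 2.22, 0.002]
wrist_force: [0.0, 0.4, 0.0]
width: 0.465
```

```bash
python3 -c "
from plan import *
plan([.5047,-.2635,.007])"
```

```text
now [ 0.5061 -0.2642  0.0129] d [-0.0014  0.0007 -0.0059] rv [0.15 0.04 0.02] rows 1
const slide [0.0007, -0.0014, 0.0059] ang [0.15, 0.04, 0.02]
```

Request:
{"fn": "arm_command", "kwargs": {"slide": [[0.0007,-0.0012,0.003],[0,0,0.002],[0,0,0],[0,0,0],[0,0,0],[0,0,0],[0,0,0],[0,0,0]], "angular": [[0,0,0],[0,0,0],[0,0,0],[0,0,0],[0,0,0],[0,0,0],[0,0,0],[0,0,0]], "hand": [0.04,0.04,0.04,0.0,0.0,0.0,0.0,0.0]}}

```text
time: 19.35
tool_pos: [0.5062, -0.2641, 0.0093]
tcp_rot: [2.217, 2.218, 0.003]
wrist_force: [-0.0, -0.5, -0.4]
width: 0.196
```

```bash
python3 post.py 6 .12; python3 -c "
from look import *
print(bot.read_state()['wrist_force'],bot.read_state()['width'])"
```

```text
post [0.6595 0.0059]
now [ 0.5062 -0.2641  0.0093] d [0.1533 0.27   0.1107] rv [0.31 0.14 0.03] rows 7
const slide [0.0385, 0.022, -0.0158] ang [0.04, 0.02, 0.0]
[-0.01599994 -0.5276277  -0.35459125] 0.19564708153760976
```

Request:
{"fn": "arm_command", "kwargs": {"slide": [[0,0,-0.02],[0.01,0.005,-0.04],[0.04,0.022,-0.04],[0.042,0.025,0],[0.042,0.025,0],[0.042,0.025,0],[0.04,0.022,0],[0.025,0.012,0]], "angular": [[0,0,0],[0,0,0],[0,0,0],[0,0,0],[0,0,0],[0,0,0],[0,0,0],[0,0,0]], "hand": [0.0,0.0,0.0,0.0,0.0,0.0,0.0,0.0]}}

```text
time: 20.15
tool_pos: [0.6429, -0.0242, 0.1081]
tcp_rot: [2.227, 2.208, 0.007]
wrist_force: [0.9, -0.7, -1.2]
width: 0.195
```

```bash
python3 post.py 6 .06
```

```text
post [0.6595 0.0059]
now [ 0.6429 -0.0242  0.1081] d [ 0.0166  0.0302 -0.0481] rv [ 0.41  0.04 -0.51] rows 2
const slide [0.0152, 0.008, 0.0241] ang [0.21, 0.02, -0.26]
```

Request:
{"fn": "arm_command", "kwargs": {"slide": [[0.015,0.008,0],[0.008,0.004,0.01],[0,0,0.015],[0,0,0.01],[0,0,0.005],[0,0,0],[0,0,0],[0,0,0]], "angular": [[0.2,0,-0.3],[0.2,0,-0.2],[0,0,0],[0,0,0],[0,0,0],[0,0,0],[0,0,0],[0,0,0]], "hand": [0.0,0.0,0.0,0.0,0.0,0.0,0.0,0.0]}}

```text
time: 20.95
tool_pos: [0.6524, -0.0023, 0.0611]
tcp_rot: [-2.218, -2.219, 0.01]
wrist_force: [-0.1, -0.6, -0.8]
width: 0.197
```

```bash
python3 post.py 6 .039
```

```text
post [0.6595 0.0059]
now [ 0.6524 -0.0023  0.0611] d [ 0.0071  0.0083 -0.0221] rv [-0.43  0.11  0.01] rows 1
const slide [0.0083, 0.0073, 0.022] ang [-0.43, 0.11, 0.01]
```

Request:
{"fn": "arm_command", "kwargs": {"slide": [[0.004,0.0036,0.004],[0.0037,0.0035,0.006],[0,0,0.006],[0,0,0.003],[0,0,0],[0,0,0],[0,0,0],[0,0,0]], "angular": [[-0.4,0.1,0],[0,0,0],[0,0,0],[0,0,0],[0,0,0],[0,0,0],[0,0,0],[0,0,0]], "hand": [0.0,0.0,0.0,0.0,0.0,0.0,0.0,0.0]}}

```text
time: 21.75
tool_pos: [0.6613, 0.0058, 0.042]
tcp_rot: [2.22, 2.22, 0.003]
wrist_force: [-0.1, 0.3, -0.4]
width: 0.197
```

```bash
python3 post.py 6 .039
```

```text
post [0.6595 0.0059]
now [0.6613 0.0058 0.042 ] d [-0.0018  0.0002 -0.003 ] rv [ 0.18  0.01 -0.  ] rows 1
const slide [0.0002, -0.0018, 0.003] ang [0.18, 0.01, -0.0]
```

Request:
{"fn": "arm_command", "kwargs": {"slide": [[-0.0004,-0.0016,0.002],[0,0,0],[0,0,0],[0,0,0],[0,0,0],[0,0,0],[0,0,0],[0,0,0]], "angular": [[0,0,0],[0,0,0],[0,0,0],[0,0,0],[0,0,0],[0,0,0],[0,0,0],[0,0,0]], "hand": [0.0,0.0,0.0,0.0,0.0,0.0,0.0,0.0]}}

```text
time: 22.55
tool_pos: [0.66, 0.0052, 0.0406]
tcp_rot: [2.22, 2.219, 0.005]
wrist_force: [-0.3, -0.1, -2.1]
width: 0.199
```

```bash
python3 post.py 6 .0133;  python3 -c "
from plan import *
st=bot.read_state();c=bot.get_calibration('wrist');np.save('b4.npy',c,allow_pickle=True)
im=snap('wrist','b4')"; python3 ov.py b4 160 150 400 330 3.3
```

```text
post [0.6595 0.0059]
now [0.66   0.0052 0.0406] d [-0.0005  0.0008 -0.0273] rv [ 0.25  0.01 -0.02] rows 1
const slide [0.0008, -0.0006, 0.0273] ang [0.25, 0.01, -0.02]
```

View pics/b4o.png

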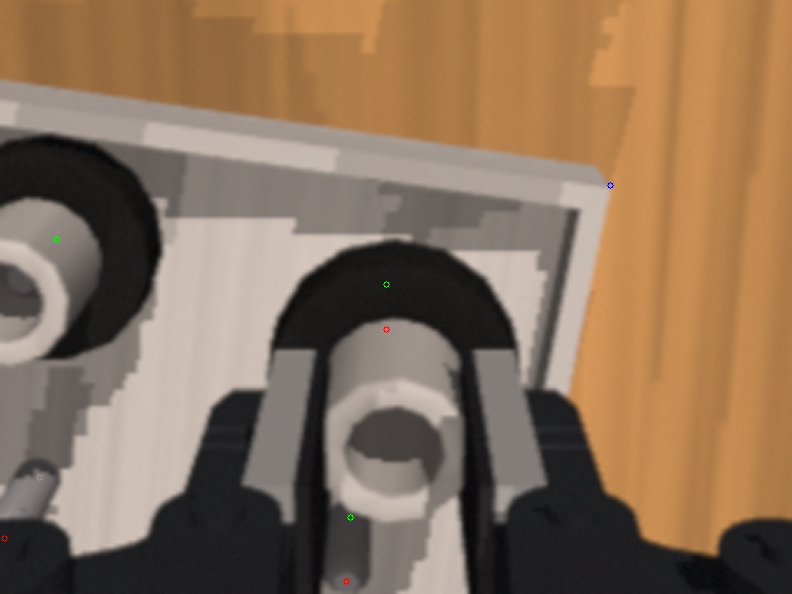

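Request:
{"fn": "arm_command", "kwargs": {"slide": [[0.0004,-0.0005,0.003],[0,0,0.004],[0,0,0.004],[0,0,0.005],[0,0,0.005],[0,0,0.003],[0,0,0],[0,0,0]], "angular": [[0,0,0],[0,0,0],[0,0,0],[0,0,0],[0,0,0],[0,0,0],[0,0,0],[0,0,0]], "hand": [0.0,0.0,0.0,0.0,0.0,0.0,0.0,0.0]}}

```text
time: 23.4
tool_pos: [0.6588, 0.0056, 0.0133]
tcp_rot: [2.22, 2.22, 0.003]
wrist_force: [0.5, 0.4, -0.4]
width: 0.19
```

```bash
python3 post.py 6 .0133; python3 -c "
from look import *
print(bot.read_state()['wrist_force'],bot.read_state()['width'])"
```

```text
post [0.6595 0.0059]
now [0.6588 0.0056 0.0133] d [ 0.0007  0.0003 -0.    ] rv [ 0.14  0.01 -0.01] rows 1
const slide [0.0003, 0.0007, 0.0] ang [0.14, 0.01, -0.01]
[ 0.54722018  0.42650717 -0.44051899] 0.19004942364521493
```

Request:
{"fn": "arm_command", "kwargs": {"slide": [[0,0,0],[0,0,0],[0,0,0],[0,0,-0.01],[0,0,-0.025],[0,0,-0.035],[-0.02,-0.01,-0.025],[-0.04,-0.02,0]], "angular": [[0,0,0],[0,0,0],[0,0,0],[0,0,0],[0,0,0],[0,0,0],[0,0,0],[0,0,0]], "hand": [0.03,0.03,0.03,0.03,0.03,0.03,0.03,0.04]}}

```text
time: 24.2
tool_pos: [0.6311, -0.0517, 0.1154]
tcp_rot: [2.212, 2.224, 0.007]
wrist_force: [0.6, -0.6, 0.4]
width: 0.471
```

```bash
python3 -c "
from plan import *
st=bot.read_state();c=bot.get_calibration('wrist');np.save('b5.npy',c,allow_pickle=True)
im=snap('wrist','b5');plan([.468,-.341,.12])"; python3 ov.py b5 160 20 430 220 2.9
```

```text
now [ 0.6264 -0.0584  0.1137] d [-0.1584 -0.2826  0.0063] rv [0.02 0.23 0.16] rows 7
const slide [-0.0403, -0.0227, -0.0007] ang [0.0, 0.03, 0.02]
```

View pics/b5o.png

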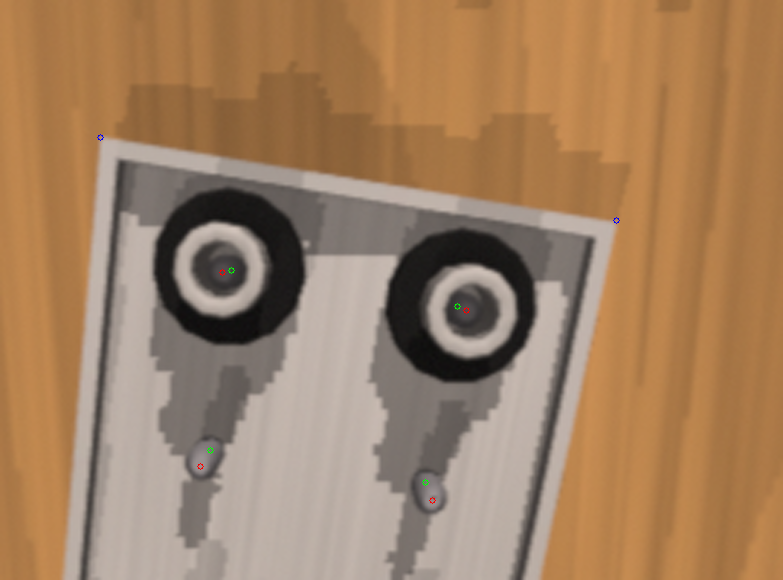

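Request:
{"fn": "arm_command", "kwargs": {"slide": [[-0.04,-0.022,0],[-0.042,-0.024,0],[-0.042,-0.024,0],[-0.042,-0.024,0],[-0.04,-0.023,0],[-0.03,-0.017,0],[-0.015,-0.008,0],[-0.005,-0.003,0]], "angular": [[0,0.1,0.1],[0,0.1,0.1],[0,0,0],[0,0,0],[0,0,0],[0,0,0],[0,0,0],[0,0,0]], "hand": [0.04,0.04,0.04,0.04,0.04,0.04,0.04,0.04]}}

```text
time: 25.05
tool_pos: [0.4788, -0.3249, 0.1231]
tcp_rot: [2.214, 2.21, 0.007]
wrist_force: [0.1, 0.1, -0.2]
width: 0.468
```

```bash
python3 wl.py e1 .468 -.341; python3 -c "
from plan import *
plan([.468,-.341,.06])"
```

```text
pred 261.344054297403 230.9049815393941
hub [260.5 228. ] [26.4 32.9] 674.5 [ 0.4674 -0.3388  0.032 ]
tcp px [277.3 264.1] [ 0.4788 -0.3249  0.1231]
now [ 0.4788 -0.3251  0.1232] d [-0.0108 -0.0159 -0.0632] rv [ 0.74  0.39 -0.1 ] rows 2
const slide [-0.0077, -0.0058, 0.0316] ang [0.37, 0.2, -0.05]
```

View pics/e1c.png

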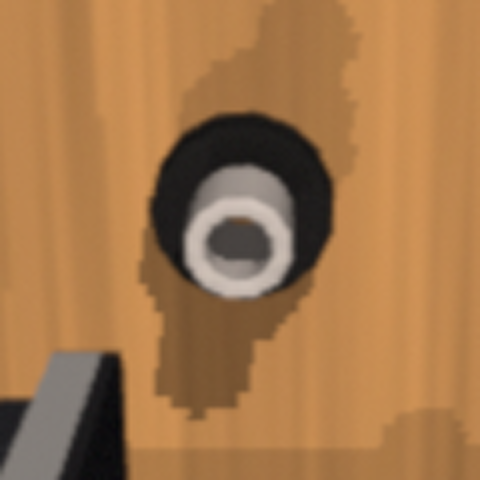

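Request:
{"fn": "arm_command", "kwargs": {"slide": [[-0.008,-0.006,0.005],[-0.008,-0.005,0.015],[0,0,0.025],[0,0,0.018],[0,0,0.005],[0,0,0],[0,0,0],[0,0,0]], "angular": [[0.4,0.2,0],[0.3,0.2,0],[0,0,0],[0,0,0],[0,0,0],[0,0,0],[0,0,0],[0,0,0]], "hand": [0.04,0.04,0.04,0.04,0.04,0.04,0.04,0.04]}}

```text
time: 25.9
tool_pos: [0.4692, -0.3386, 0.05]
tcp_rot: [-2.214, -2.224, -0.001]
wrist_force: [1.2, -0.5, -1.4]
width: 0.47
```

```bash
python3 -c "
from plan import *
plan([.4675,-.3416,.007])"
```

```text
now [ 0.4692 -0.3386  0.05  ] d [-0.0017 -0.003  -0.043 ] rv [-0.09 -0.16  0.27] rows 1
const slide [-0.0031, -0.0017, 0.043] ang [-0.09, -0.16, 0.27]
```

Request:
{"fn": "arm_command", "kwargs": {"slide": [[-0.0028,-0.0016,0.0],[0,0,0.01],[0,0,0.012],[0,0,0.01],[0,0,0.004],[0,0,0],[0,0,0],[0,0,0]], "angular": [[0,0,0.2],[0,0,0],[0,0,0],[0,0,0],[0,0,0],[0,0,0],[0,0,0],[0,0,0]], "hand": [0.04,0.04,0.04,0.04,0.04,0.04,0.04,0.04]}}

```text
time: 26.7
tool_pos: [0.4686, -0.3424, 0.0125]
tcp_rot: [-2.22, -2.223, -0.002]
wrist_force: [0.2, 0.9, -0.4]
width: 0.47
```

```bash
python3 -c "
from plan import *
plan([.4675,-.3416,.008])"
```

```text
now [ 0.4686 -0.3424  0.0125] d [-0.0011  0.0008 -0.0045] rv [ 0.04 -0.06  0.06] rows 1
const slide [0.0008, -0.0011, 0.0045] ang [0.04, -0.06, 0.06]
```

Request:
{"fn": "arm_command", "kwargs": {"slide": [[0.0006,-0.001,0.0035],[0,0,0.0015],[0,0,0],[0,0,0],[0,0,0],[0,0,0],[0,0,0],[0,0,0]], "angular": [[0,0,0],[0,0,0],[0,0,0],[0,0,0],[0,0,0],[0,0,0],[0,0,0],[0,0,0]], "hand": [0.04,0.04,0.0,0.0,0.0,0.0,0.0,0.0]}}

```text
time: 27.5
tool_pos: [0.4684, -0.3424, 0.0085]
tcp_rot: [2.218, 2.221, 0.002]
wrist_force: [-0.3, -1.2, -0.2]
width: 0.2
```

```bash
python3 post.py 3 .12; python3 -c "
from look import *
print(bot.read_state()['wrist_force'],bot.read_state()['width'])"
```

```text
post [ 0.5975 -0.0304]
now [ 0.4684 -0.3424  0.0085] d [0.1291 0.3121 0.1115] rv [0.16 0.03 0.07] rows 8
const slide [0.039, 0.0162, -0.0139] ang [0.02, 0.0, 0.01]
[-0.31115446 -1.16139084 -0.21553512] 0.19971658055853939
```

Request:
{"fn": "arm_command", "kwargs": {"slide": [[0,0,-0.02],[0.01,0.005,-0.04],[0.042,0.018,-0.04],[0.045,0.02,0],[0.046,0.02,0],[0.046,0.02,0],[0.046,0.019,0],[0.04,0.015,0]], "angular": [[0,0,0],[0,0,0],[0,0,0],[0,0,0],[0,0,0],[0,0,0],[0,0,0],[0,0,0]], "hand": [0.0,0.0,0.0,0.0,0.0,0.0,0.0,0.0]}}

```text
time: 28.3
tool_pos: [0.5859, -0.0729, 0.108]
tcp_rot: [2.229, 2.206, 0.007]
wrist_force: [0.5, -0.8, -0.2]
width: 0.196
```

```bash
python3 post.py 3 .06
```

```text
post [ 0.5975 -0.0304]
now [ 0.5859 -0.0729  0.108 ] d [ 0.0116  0.0425 -0.048 ] rv [ 0.4   0.04 -0.59] rows 2
const slide [0.0213, 0.0054, 0.024] ang [0.2, 0.02, -0.3]
```

Request:
{"fn": "arm_command", "kwargs": {"slide": [[0.018,0.006,0],[0.014,0.004,0.005],[0.005,0,0.015],[0,0,0.015],[0,0,0.005],[0,0,0],[0,0,0],[0,0,0]], "angular": [[0.2,0,-0.3],[0.2,0,-0.3],[0,0,0],[0,0,0],[0,0,0],[0,0,0],[0,0,0],[0,0,0]], "hand": [0.0,0.0,0.0,0.0,0.0,0.0,0.0,0.0]}}

```text
time: 29.1
tool_pos: [0.5946, -0.0325, 0.0619]
tcp_rot: [-2.216, -2.223, 0.006]
wrist_force: [-0.4, -0.1, 0.0]
width: 0.197
```

```bash
python3 post.py 3 .042
```

```text
post [ 0.5975 -0.0304]
now [ 0.5946 -0.0325  0.0619] d [ 0.0029  0.0022 -0.0199] rv [-0.28  0.03  0.19] rows 1
const slide [0.0022, 0.003, 0.0199] ang [-0.28, 0.03, 0.19]
```

Request:
{"fn": "arm_command", "kwargs": {"slide": [[0.0016,0.003,0.003],[0,0,0.006],[0,0,0.006],[0,0,0.003],[0,0,0],[0,0,0],[0,0,0],[0,0,0]], "angular": [[-0.3,0,0.2],[0,0,0],[0,0,0],[0,0,0],[0,0,0],[0,0,0],[0,0,0],[0,0,0]], "hand": [0.0,0.0,0.0,0.0,0.0,0.0,0.0,0.0]}}

```text
time: 29.9
tool_pos: [0.5991, -0.0319, 0.0439]
tcp_rot: [2.221, 2.217, 0.003]
wrist_force: [-0.0, 0.3, 1.1]
width: 0.2
```

```bash
python3 post.py 3 .0125;  python3 -c "
from plan import *
st=bot.read_state();c=bot.get_calibration('wrist');np.save('b6.npy',c,allow_pickle=True)
im=snap('wrist','b6')"; python3 ov.py b6 160 150 400 330 3.3
```

```text
post [ 0.5975 -0.0304]
now [ 0.5991 -0.0319  0.0439] d [-0.0016  0.0016 -0.0314] rv [ 0.21  0.05 -0.11] rows 1
const slide [0.0016, -0.0017, 0.0314] ang [0.21, 0.05, -0.11]
```

View pics/b6o.png

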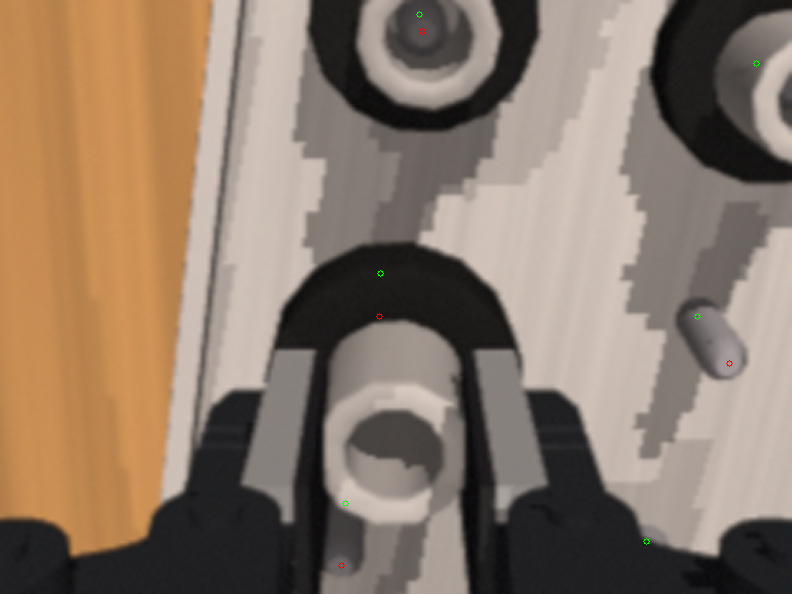

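Request:
{"fn": "arm_command", "kwargs": {"slide": [[0.0013,-0.0015,0.002],[0,0,0.003],[0,0,0],[0,0,0],[0,0,0],[0,0,0],[0,0,0],[0,0,0]], "angular": [[0.1,0,0],[0,0,0],[0,0,0],[0,0,0],[0,0,0],[0,0,0],[0,0,0],[0,0,0]], "hand": [0.0,0.0,0.0,0.0,0.0,0.0,0.0,0.0]}}

```text
time: 30.75
tool_pos: [0.5978, -0.0305, 0.0389]
tcp_rot: [2.222, 2.218, 0.002]
wrist_force: [-0.1, 0.1, -0.1]
width: 0.196
```

```bash
python3 post.py 3 .0125
```

```text
post [ 0.5975 -0.0304]
now [ 0.5978 -0.0305  0.0389] d [-0.0003  0.0001 -0.0264] rv [ 0.15  0.05 -0.11] rows 1
const slide [0.0002, -0.0004, 0.0264] ang [0.15, 0.05, -0.11]
```

Request:
{"fn": "arm_command", "kwargs": {"slide": [[0,-0.0002,0.003],[0,0,0.004],[0,0,0.004],[0,0,0.005],[0,0,0.005],[0,0,0.003],[0,0,0],[0,0,0]], "angular": [[0,0,0],[0,0,0],[0,0,0],[0,0,0],[0,0,0],[0,0,0],[0,0,0],[0,0,0]], "hand": [0.0,0.0,0.0,0.0,0.0,0.0,0.0,0.0]}}

```text
time: 31.55
tool_pos: [0.5974, -0.0305, 0.0123]
tcp_rot: [2.222, 2.218, 0.001]
wrist_force: [-1.3, -0.9, 1.8]
width: 0.197
```

```bash
python3 post.py 3 .0125; python3 -c "
from look import *
print(bot.read_state()['wrist_force'],bot.read_state()['width'])"
```

```text
post [ 0.5975 -0.0304]
now [ 0.5974 -0.0305  0.0123] d [0.0001 0.0002 0.0002] rv [ 0.11  0.05 -0.11] rows 1
const slide [0.0002, 0.0001, -0.0002] ang [0.11, 0.05, -0.11]
[-1.32540086 -0.88514619  1.79925678] 0.19732796589207716
```

Down. Release, rise, and head to wheel D (0.563,-0.381).

Request:
{"fn": "arm_command", "kwargs": {"slide": [[0,0,0],[0,0,0],[0,0,0],[0,0,-0.01],[0,0,-0.025],[0,0,-0.035],[-0.02,0,-0.025],[-0.04,0,0]], "angular": [[0,0,0],[0,0,0],[0,0,0],[0,0,0],[0,0,0],[0,0,0],[0,0,0],[0,0,0]], "hand": [0.03,0.03,0.03,0.03,0.03,0.03,0.03,0.04]}}

```text
time: 32.35
tool_pos: [0.5971, -0.0878, 0.1132]
tcp_rot: [2.217, 2.225, 0.002]
wrist_force: [0.7, -0.4, -0.4]
width: 0.466
```

```bash
python3 -c "
from plan import *
st=bot.read_state();c=bot.get_calibration('wrist');np.save('b7.npy',c,allow_pickle=True)
im=snap('wrist','b7');plan([.563,-.381,.12])"; python3 ov.py b7 160 20 430 220 2.9
```

```text
now [ 0.5966 -0.0946  0.1123] d [-0.0336 -0.2864  0.0077] rv [0.05 0.27 0.07] rows 6
const slide [-0.0477, -0.0057, -0.0011] ang [0.01, 0.05, 0.01]
```

View pics/b7o.png

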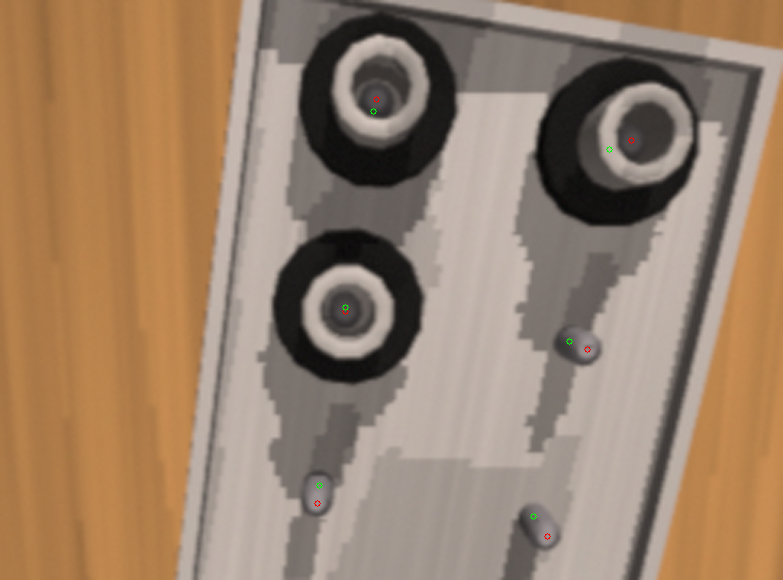

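Request:
{"fn": "arm_command", "kwargs": {"slide": [[-0.045,-0.005,0],[-0.046,-0.006,0],[-0.046,-0.006,0],[-0.046,-0.006,0],[-0.04,-0.005,0],[-0.025,-0.003,0],[-0.013,-0.002,0],[-0.004,0,0]], "angular": [[0,0.1,0],[0,0.1,0],[0,0,0],[0,0,0],[0,0,0],[0,0,0],[0,0,0],[0,0,0]], "hand": [0.04,0.04,0.04,0.04,0.04,0.04,0.04,0.04]}}

```text
time: 33.2
tool_pos: [0.5645, -0.3702, 0.1208]
tcp_rot: [2.214, 2.214, 0.005]
wrist_force: [0.5, -0.1, -0.3]
width: 0.468
```

```bash
python3 wl.py f1 .563 -.381; python3 -c "
from plan import *
plan([.563,-.381,.06])"
```

```text
pred 274.5980447171093 225.08681636348297
hub [275.2 223.3] [26.9 33.3] 699.0 [ 0.5634 -0.3797  0.032 ]
tcp px [277.3 264.2] [ 0.5645 -0.3702  0.1208]
now [ 0.5647 -0.3701  0.1208] d [-0.0017 -0.0109 -0.0608] rv [0.58 0.3  0.01] rows 2
const slide [-0.0053, -0.0012, 0.0304] ang [0.29, 0.15, 0.01]
```

View pics/f1c.png

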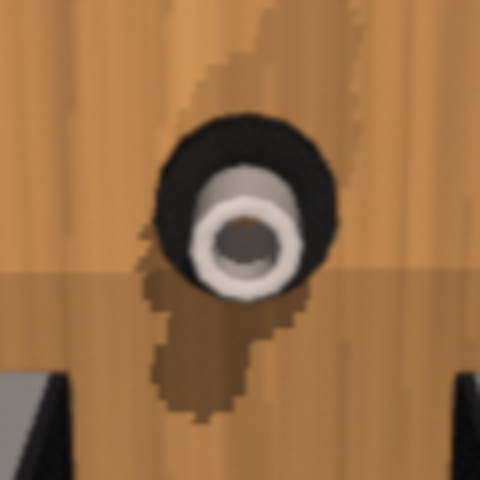

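View pics/f1.png

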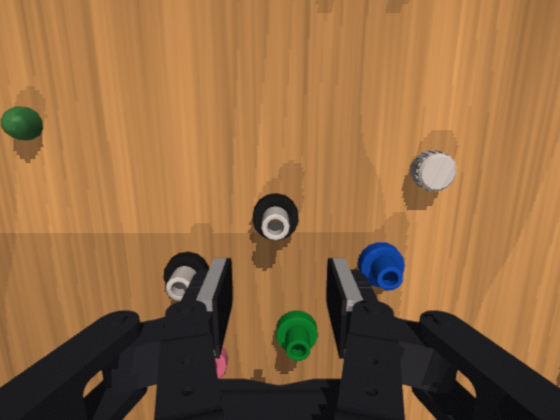

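Request:
{"fn": "arm_command", "kwargs": {"slide": [[-0.006,-0.0005,0.005],[-0.006,-0.0005,0.015],[0,0,0.025],[0,0,0.018],[0,0,0.005],[0,0,0],[0,0,0],[0,0,0]], "angular": [[0.3,0.1,0],[0.2,0.1,0],[0,0,0],[0,0,0],[0,0,0],[0,0,0],[0,0,0],[0,0,0]], "hand": [0.04,0.04,0.04,0.04,0.04,0.04,0.04,0.04]}}

```text
time: 34.05
tool_pos: [0.5656, -0.3754, 0.0469]
tcp_rot: [-2.21, -2.229, -0.0]
wrist_force: [0.1, -0.2, 1.0]
width: 0.468
```

```bash
python3 -c "
from plan import *
plan([.5636,-.3822,.008])"
```

```text
now [ 0.5656 -0.3754  0.0469] d [-0.002  -0.0068 -0.0389] rv [-0.12 -0.13  0.5 ] rows 1
const slide [-0.0069, -0.002, 0.0389] ang [-0.12, -0.13, 0.5]
```

Request:
{"fn": "arm_command", "kwargs": {"slide": [[-0.0033,-0.001,0.0],[-0.003,-0.001,0.008],[0,0,0.012],[0,0,0.009],[0,0,0.003],[0,0,0],[0,0,0],[0,0,0]], "angular": [[-0.1,-0.1,0.5],[0,0,0],[0,0,0],[0,0,0],[0,0,0],[0,0,0],[0,0,0],[0,0,0]], "hand": [0.04,0.04,0.04,0.04,0.04,0.04,0.04,0.04]}}

```text
time: 34.85
tool_pos: [0.5646, -0.3835, 0.0143]
tcp_rot: [2.221, 2.218, 0.001]
wrist_force: [-0.5, 0.1, 0.5]
width: 0.47
```

```bash
python3 -c "
from plan import *
plan([.5636,-.3822,.008])"
```

```text
now [ 0.5646 -0.3835  0.0143] d [-0.001   0.0013 -0.0063] rv [ 0.15  0.1  -0.07] rows 1
const slide [0.0013, -0.001, 0.0063] ang [0.15, 0.1, -0.07]
```

Request:
{"fn": "arm_command", "kwargs": {"slide": [[0.0012,-0.0009,0.004],[0,0,0.002],[0,0,0],[0,0,0],[0,0,0],[0,0,0],[0,0,0],[0,0,0]], "angular": [[0,0,0],[0,0,0],[0,0,0],[0,0,0],[0,0,0],[0,0,0],[0,0,0],[0,0,0]], "hand": [0.04,0.04,0.0,0.0,0.0,0.0,0.0,0.0]}}

```text
time: 35.65
tool_pos: [0.5645, -0.3825, 0.0091]
tcp_rot: [2.219, 2.217, 0.002]
wrist_force: [-0.1, 0.1, 0.0]
width: 0.199
```

```bash
python3 post.py 4 .12; python3 -c "
from look import *
print(bot.read_state()['wrist_force'],bot.read_state()['width'])"
```

```text
post [ 0.6529 -0.0386]
now [ 0.5645 -0.3825  0.0091] d [0.0884 0.344  0.1109] rv [ 0.25  0.17 -0.06] rows 8
const slide [0.043, 0.0111, -0.0139] ang [0.03, 0.02, -0.01]
[-0.09980461  0.0976862   0.02837373] 0.19895913562249087
```

Request:
{"fn": "arm_command", "kwargs": {"slide": [[0,0,-0.02],[0.02,0.005,-0.04],[0.045,0.013,-0.04],[0.048,0.013,0],[0.048,0.013,0],[0.048,0.013,0],[0.048,0.012,0],[0.045,0.01,0]], "angular": [[0,0,0],[0,0,0],[0,0,0],[0,0,0],[0,0,0],[0,0,0],[0,0,0],[0,0,0]], "hand": [0.0,0.0,0.0,0.0,0.0,0.0,0.0,0.0]}}

```text
time: 36.45
tool_pos: [0.6448, -0.0863, 0.1078]
tcp_rot: [2.23, 2.201, 0.006]
wrist_force: [1.3, -0.5, -0.4]
width: 0.195
```

```bash
python3 post.py 4 .06
```

```text
post [ 0.6529 -0.0386]
now [ 0.6448 -0.0863  0.1078] d [ 0.0081  0.0477 -0.0478] rv [ 0.5   0.21 -0.76] rows 2
const slide [0.024, 0.0035, 0.0238] ang [0.25, 0.1, -0.38]
```

Request:
{"fn": "arm_command", "kwargs": {"slide": [[0.02,0.005,0],[0.015,0.003,0.005],[0.006,0,0.015],[0,0,0.015],[0,0,0.007],[0,0,0],[0,0,0],[0,0,0]], "angular": [[0.2,0.1,-0.4],[0.2,0.1,-0.3],[0,0,0],[0,0,0],[0,0,0],[0,0,0],[0,0,0],[0,0,0]], "hand": [0.0,0.0,0.0,0.0,0.0,0.0,0.0,0.0]}}

```text
time: 37.25
tool_pos: [0.6514, -0.0415, 0.0593]
tcp_rot: [-2.217, -2.222, 0.003]
wrist_force: [-0.0, -1.0, -0.6]
width: 0.192
```

```bash
python3 post.py 4 .042
```

```text
post [ 0.6529 -0.0386]
now [ 0.6514 -0.0415  0.0593] d [ 0.0015  0.0029 -0.0173] rv [-0.18 -0.02  0.12] rows 1
const slide [0.0029, 0.0015, 0.0173] ang [-0.18, -0.02, 0.12]
```

Request:
{"fn": "arm_command", "kwargs": {"slide": [[0.0027,0.0012,0.002],[0,0,0.006],[0,0,0.005],[0,0,0.003],[0,0,0],[0,0,0],[0,0,0],[0,0,0]], "angular": [[-0.1,0,0.1],[0,0,0],[0,0,0],[0,0,0],[0,0,0],[0,0,0],[0,0,0],[0,0,0]], "hand": [0.0,0.0,0.0,0.0,0.0,0.0,0.0,0.0]}}

```text
time: 38.05
tool_pos: [0.6541, -0.0398, 0.0438]
tcp_rot: [2.222, 2.219, 0.002]
wrist_force: [0.3, -0.6, -0.3]
width: 0.197
```

```bash
python3 post.py 4 .0131;  python3 -c "
from plan import *
st=bot.read_state();c=bot.get_calibration('wrist');np.save('b8.npy',c,allow_pickle=True)
im=snap('wrist','b8')"; python3 ov.py b8 160 150 400 330 3.3
```

```text
post [ 0.6529 -0.0386]
now [ 0.6541 -0.0398  0.0438] d [-0.0012  0.0012 -0.0307] rv [ 0.12  0.01 -0.08] rows 1
const slide [0.0012, -0.0013, 0.0307] ang [0.12, 0.01, -0.08]
```

View pics/b8o.png

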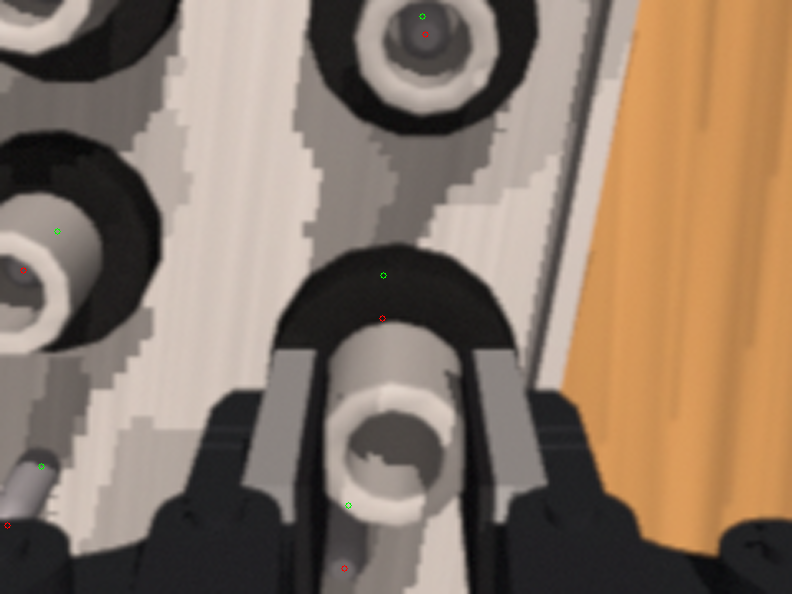

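Request:
{"fn": "arm_command", "kwargs": {"slide": [[0.0012,-0.0011,0.002],[0,0,0.003],[0,0,0],[0,0,0],[0,0,0],[0,0,0],[0,0,0],[0,0,0]], "angular": [[0.1,0,0],[0,0,0],[0,0,0],[0,0,0],[0,0,0],[0,0,0],[0,0,0],[0,0,0]], "hand": [0.0,0.0,0.0,0.0,0.0,0.0,0.0,0.0]}}

```text
time: 38.9
tool_pos: [0.6531, -0.0384, 0.0387]
tcp_rot: [2.222, 2.22, 0.001]
wrist_force: [-0.2, -0.2, -0.4]
width: 0.201
```

```bash
python3 post.py 4 .0131
```

```text
post [ 0.6529 -0.0386]
now [ 0.6531 -0.0384  0.0387] d [-0.0002 -0.0001 -0.0256] rv [ 0.05  0.01 -0.08] rows 1
const slide [-0.0001, -0.0003, 0.0256] ang [0.05, 0.01, -0.08]
```

Request:
{"fn": "arm_command", "kwargs": {"slide": [[0,-0.0002,0.003],[0,0,0.004],[0,0,0.004],[0,0,0.005],[0,0,0.005],[0,0,0.002],[0,0,0],[0,0,0]], "angular": [[0,0,0],[0,0,0],[0,0,0],[0,0,0],[0,0,0],[0,0,0],[0,0,0],[0,0,0]], "hand": [0.0,0.0,0.0,0.0,0.0,0.0,0.0,0.0]}}

```text
time: 39.7
tool_pos: [0.6525, -0.0384, 0.013]
tcp_rot: [-2.223, -2.22, 0.0]
wrist_force: [-0.8, -0.1, 1.7]
width: 0.197
```

```bash
python3 post.py 4 .0131; python3 -c "
from look import *
print(bot.read_state()['wrist_force'],bot.read_state()['width'])"
```

```text
post [ 0.6529 -0.0386]
now [ 0.6525 -0.0384  0.013 ] d [ 0.0004 -0.0002  0.0001] rv [-0.02 -0.   -0.08] rows 1
const slide [-0.0002, 0.0004, -0.0001] ang [-0.02, -0.0, -0.08]
[-0.78240038 -0.06630625  1.68291215] 0.19747863664217488
```

Request:
{"fn": "arm_command", "kwargs": {"slide": [[0,0,0],[0,0,0],[0,0,0],[0,0,-0.01],[0,0,-0.025],[0,0,-0.035],[-0.02,-0.01,-0.025],[-0.04,-0.017,0]], "angular": [[0,0,0],[0,0,0],[0,0,0],[0,0,0],[0,0,0],[0,0,0],[0,0,0],[0,0,0]], "hand": [0.03,0.03,0.03,0.03,0.03,0.03,0.03,0.04]}}

```text
time: 40.5
tool_pos: [0.6274, -0.0957, 0.1144]
tcp_rot: [2.216, 2.226, 0.003]
wrist_force: [1.1, -1.7, 0.6]
width: 0.468
```

```bash
python3 -c "
from plan import *
st=bot.read_state();c=bot.get_calibration('wrist');np.save('b9.npy',c,allow_pickle=True)
im=snap('wrist','b9');plan([.4915,-.43,.12])"; python3 ov.py b9 160 20 430 220 2.9
```

```text
now [ 0.6235 -0.1026  0.113 ] d [-0.132  -0.3274  0.007 ] rv [-0.15  0.23  0.1 ] rows 8
const slide [-0.0409, -0.0166, -0.0007] ang [-0.02, 0.03, 0.01]
```

View pics/b9o.png

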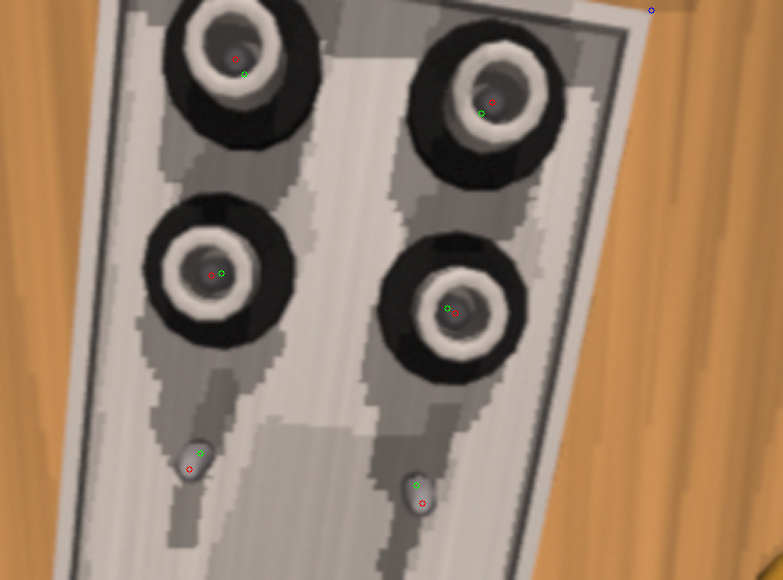

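Four on posts. On to the fifth.

Request:
{"fn": "arm_command", "kwargs": {"slide": [[-0.045,-0.018,0],[-0.046,-0.019,0],[-0.046,-0.019,0],[-0.046,-0.019,0],[-0.046,-0.019,0],[-0.035,-0.015,0],[-0.02,-0.008,0],[-0.008,-0.002,0]], "angular": [[0,0.1,0],[0,0.1,0],[0,0,0],[0,0,0],[0,0,0],[0,0,0],[0,0,0],[0,0,0]], "hand": [0.04,0.04,0.04,0.04,0.04,0.04,0.04,0.04]}}

```text
time: 41.35
tool_pos: [0.5048, -0.4006, 0.1221]
tcp_rot: [2.213, 2.216, 0.002]
wrist_force: [-0.2, 0.7, -0.4]
width: 0.472
```

```bash
python3 wl.py g1 .4915 -.43; python3 -c "
from plan import *
plan([.4915,-.43,.06])"
```

```text
pred 258.6190602389034 248.796262888968
hub [209.5 286.8] [14.8 67. ] 581.0 [ 0.4543 -0.4605  0.032 ]
hub [259.  245.3] [26.1 33.2] 674.5 [ 0.4918 -0.4273  0.032 ]
tcp px [277.3 264.2] [ 0.5048 -0.4006  0.1221]
now [ 0.505  -0.4012  0.1222] d [-0.0135 -0.0288 -0.0622] rv [0.47 0.39 0.07] rows 2
const slide [-0.0142, -0.007, 0.0312] ang [0.24, 0.2, 0.03]
```

View pics/g1c.png

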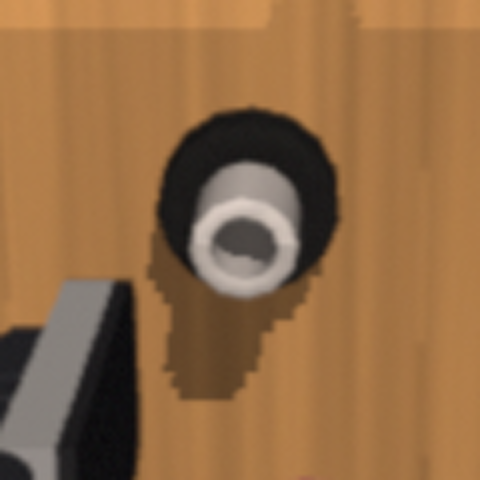

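View pics/g1.png

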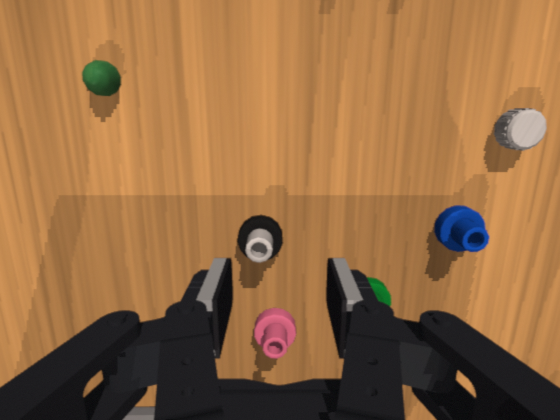

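Request:
{"fn": "arm_command", "kwargs": {"slide": [[-0.015,-0.007,0.005],[-0.015,-0.005,0.015],[0,0,0.025],[0,0,0.018],[0,0,0.005],[0,0,0],[0,0,0],[0,0,0]], "angular": [[0.2,0.2,0],[0.2,0.1,0],[0,0,0],[0,0,0],[0,0,0],[0,0,0],[0,0,0],[0,0,0]], "hand": [0.04,0.04,0.04,0.04,0.04,0.04,0.04,0.04]}}

```text
time: 42.2
tool_pos: [0.4944, -0.4309, 0.0488]
tcp_rot: [-2.213, -2.229, -0.0]
wrist_force: [1.0, -0.4, 0.7]
width: 0.468
```

```bash
python3 -c "
from plan import *
plan([.4918,-.4306,.008])"
```

```text
now [ 0.4944 -0.4309  0.0488] d [-0.0026  0.0003 -0.0408] rv [-0.02 -0.05  0.4 ] rows 1
const slide [0.0003, -0.0026, 0.0408] ang [-0.02, -0.05, 0.4]
```

Request:
{"fn": "arm_command", "kwargs": {"slide": [[0.0003,-0.0024,0.0],[0,0,0.01],[0,0,0.012],[0,0,0.009],[0,0,0.004],[0,0,0],[0,0,0],[0,0,0]], "angular": [[0,0,0.4],[0,0,0],[0,0,0],[0,0,0],[0,0,0],[0,0,0],[0,0,0],[0,0,0]], "hand": [0.04,0.04,0.04,0.04,0.04,0.04,0.04,0.04]}}

```text
time: 43.0
tool_pos: [0.493, -0.4313, 0.0127]
tcp_rot: [2.22, 2.22, 0.001]
wrist_force: [-1.1, 0.1, -0.3]
width: 0.468
```

```bash
python3 -c "
from plan import *
plan([.4918,-.4306,.008])"
```

```text
now [ 0.493  -0.4313  0.0127] d [-0.0012  0.0007 -0.0047] rv [ 0.11  0.08 -0.  ] rows 1
const slide [0.0007, -0.0012, 0.0047] ang [0.11, 0.08, -0.0]
```

Request:
{"fn": "arm_command", "kwargs": {"slide": [[0.0006,-0.001,0.0035],[0,0,0.001],[0,0,0],[0,0,0],[0,0,0],[0,0,0],[0,0,0],[0,0,0]], "angular": [[0,0,0],[0,0,0],[0,0,0],[0,0,0],[0,0,0],[0,0,0],[0,0,0],[0,0,0]], "hand": [0.04,0.04,0.0,0.0,0.0,0.0,0.0,0.0]}}

```text
time: 43.8
tool_pos: [0.4927, -0.4314, 0.0094]
tcp_rot: [2.218, 2.218, 0.001]
wrist_force: [-1.1, -0.3, -0.4]
width: 0.198
```

```bash
python3 post.py 1 .12; python3 -c "
from look import *
print(bot.read_state()['wrist_force'],bot.read_state()['width'])"
```

```text
post [ 0.5909 -0.0749]
now [ 0.4927 -0.4314  0.0094] d [0.0982 0.3565 0.1106] rv [ 0.21  0.18 -0.  ] rows 8
const slide [0.0445, 0.0123, -0.0139] ang [0.03, 0.02, -0.0]
[-1.09382728 -0.32241566 -0.36347573] 0.19755988915632194
```

Request:
{"fn": "arm_command", "kwargs": {"slide": [[0,0,-0.02],[0.02,0.005,-0.04],[0.045,0.013,-0.04],[0.048,0.014,0],[0.048,0.014,0],[0.048,0.014,0],[0.048,0.013,0],[0.048,0.013,0]], "angular": [[0,0,0],[0,0,0],[0,0,0],[0,0,0],[0,0,0],[0,0,0],[0,0,0],[0,0,0]], "hand": [0.0,0.0,0.0,0.0,0.0,0.0,0.0,0.0]}}

```text
time: 44.6
tool_pos: [0.5793, -0.1341, 0.1078]
tcp_rot: [2.228, 2.201, 0.005]
wrist_force: [0.0, -0.9, 0.7]
width: 0.196
```

```bash
python3 post.py 1 .06
```

```text
post [ 0.5909 -0.0749]
now [ 0.5793 -0.1341  0.1078] d [ 0.0116  0.0593 -0.0478] rv [ 0.52  0.26 -0.69] rows 2
const slide [0.0298, 0.0052, 0.0238] ang [0.26, 0.13, -0.35]
```

Request:
{"fn": "arm_command", "kwargs": {"slide": [[0.025,0.006,0],[0.02,0.005,0.005],[0.008,0,0.015],[0,0,0.015],[0,0,0.007],[0,0,0],[0,0,0],[0,0,0]], "angular": [[0.2,0.1,-0.4],[0.2,0.1,-0.3],[0,0,0],[0,0,0],[0,0,0],[0,0,0],[0,0,0],[0,0,0]], "hand": [0.0,0.0,0.0,0.0,0.0,0.0,0.0,0.0]}}

```text
time: 45.4
tool_pos: [0.5899, -0.0757, 0.0612]
tcp_rot: [2.215, 2.227, -0.001]
wrist_force: [0.1, -0.7, -0.3]
width: 0.194
```

```bash
python3 post.py 1 .042
```

```text
post [ 0.5909 -0.0749]
now [ 0.5899 -0.0757  0.0612] d [ 0.001   0.0009 -0.0192] rv [-0.03  0.03  0.31] rows 1
const slide [0.0009, 0.0011, 0.0192] ang [-0.03, 0.03, 0.31]
```

Request:
{"fn": "arm_command", "kwargs": {"slide": [[0.0007,0.0009,0.002],[0,0,0.006],[0,0,0.006],[0,0,0.003],[0,0,0],[0,0,0],[0,0,0],[0,0,0]], "angular": [[0,0,0.3],[0,0,0],[0,0,0],[0,0,0],[0,0,0],[0,0,0],[0,0,0],[0,0,0]], "hand": [0.0,0.0,0.0,0.0,0.0,0.0,0.0,0.0]}}

```text
time: 46.2
tool_pos: [0.592, -0.0766, 0.0442]
tcp_rot: [2.222, 2.217, 0.001]
wrist_force: [-0.7, -0.8, -0.2]
width: 0.196
```

```bash
python3 post.py 1 .0134;  python3 -c "
from plan import *
st=bot.read_state();c=bot.get_calibration('wrist');np.save('b10.npy',c,allow_pickle=True)
im=snap('wrist','b10')"; python3 ov.py b10 160 150 400 330 3.3
```

```text
post [ 0.5909 -0.0749]
now [ 0.592  -0.0766  0.0442] d [-0.0011  0.0018 -0.0308] rv [ 0.13  0.07 -0.13] rows 1
const slide [0.0018, -0.0012, 0.0308] ang [0.13, 0.07, -0.13]
```

View pics/b10o.png

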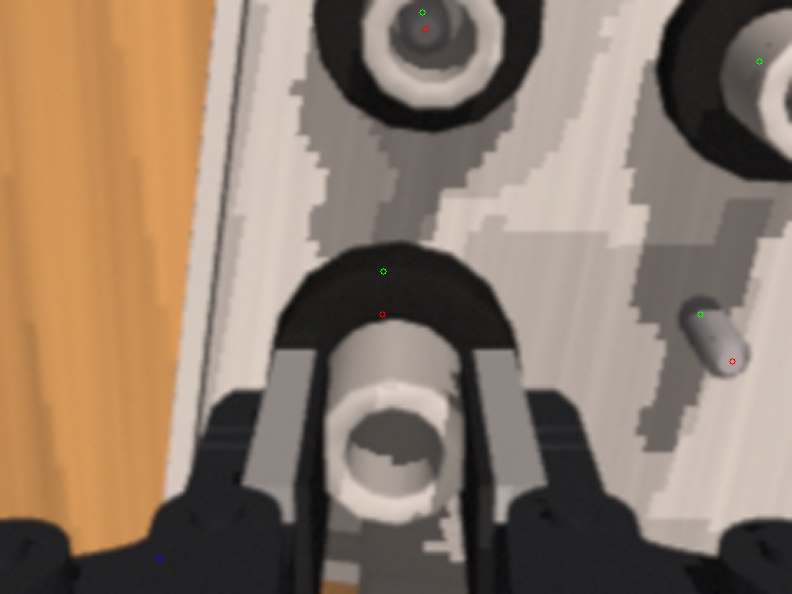

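Request:
{"fn": "arm_command", "kwargs": {"slide": [[0.0017,-0.001,0.002],[0,0,0.003],[0,0,0],[0,0,0],[0,0,0],[0,0,0],[0,0,0],[0,0,0]], "angular": [[0.1,0,-0.1],[0,0,0],[0,0,0],[0,0,0],[0,0,0],[0,0,0],[0,0,0],[0,0,0]], "hand": [0.0,0.0,0.0,0.0,0.0,0.0,0.0,0.0]}}

```text
time: 47.05
tool_pos: [0.5913, -0.0747, 0.0392]
tcp_rot: [2.22, 2.22, -0.0]
wrist_force: [-0.5, -0.0, -0.8]
width: 0.197
```

```bash
python3 post.py 1 .0134
```

```text
post [ 0.5909 -0.0749]
now [ 0.5913 -0.0747  0.0392] d [-0.0004 -0.0001 -0.0258] rv [ 0.07  0.07 -0.01] rows 1
const slide [-0.0001, -0.0004, 0.0258] ang [0.07, 0.07, -0.01]
```

Request:
{"fn": "arm_command", "kwargs": {"slide": [[0,-0.0003,0.003],[0,0,0.004],[0,0,0.004],[0,0,0.005],[0,0,0.005],[0,0,0.002],[0,0,0],[0,0,0]], "angular": [[0,0,0],[0,0,0],[0,0,0],[0,0,0],[0,0,0],[0,0,0],[0,0,0],[0,0,0]], "hand": [0.0,0.0,0.0,0.0,0.0,0.0,0.0,0.0]}}

```text
time: 47.85
tool_pos: [0.5903, -0.0747, 0.0133]
tcp_rot: [2.221, 2.221, -0.001]
wrist_force: [-0.5, 0.7, -0.2]
width: 0.193
```

```bash
python3 post.py 1 .0134; python3 -c "
from look import *
print(bot.read_state()['wrist_force'],bot.read_state()['width'])"
```

```text
post [ 0.5909 -0.0749]
now [ 0.5903 -0.0747  0.0133] d [ 0.0006 -0.0002  0.0001] rv [-0.02  0.06 -0.02] rows 1
const slide [-0.0002, 0.0006, -0.0001] ang [-0.02, 0.06, -0.02]
[-0.53484602  0.71328477 -0.17064864] 0.19272323401963445
```

Request:
{"fn": "arm_command", "kwargs": {"slide": [[0,0,0],[0,0,0],[0,0,0],[0,0,-0.01],[0,0,-0.025],[0,0,-0.045],[-0.02,0,-0.045],[-0.02,0.01,-0.045]], "angular": [[0,0,0],[0,0,0],[0,0,0],[0,0,0],[0,0,0],[0,0,0],[0,0,0],[0,0,0]], "hand": [0.03,0.03,0.03,0.03,0.03,0.03,0.03,0.04]}}

```text
time: 48.65
tool_pos: [0.5938, -0.1118, 0.1823]
tcp_rot: [-2.209, -2.215, 0.015]
wrist_force: [1.3, -0.9, -0.0]
width: 0.467
```

Request:
{"fn": "arm_command", "kwargs": {"slide": [[-0.02,0.01,-0.035],[-0.01,0,0],[0,0,0],[0,0,0],[0,0,0],[0,0,0],[0,0,0],[0,0,0]], "angular": [[0,0,0],[0,0,0],[0,0,0],[0,0,0],[0,0,0],[0,0,0],[0,0,0],[0,0,0]], "hand": [0.03,0.03,0.03,0.03,0.03,0.03,0.03,0.04]}}

```text
time: 49.45
tool_pos: [0.6068, -0.1431, 0.2267]
tcp_rot: [-2.215, -2.222, 0.006]
wrist_force: [-0.6, 0.7, 0.2]
width: 0.466
```

```bash
python3 -c "
from plan import *
st=bot.read_state();c=bot.get_calibration('wrist');np.save('h1.npy',c,allow_pickle=True)
im=snap('wrist','h1');plan([.55,.06,.3])"; python3 ov.py h1 160 0 430 220 2.7
```

```text
now [ 0.6068 -0.143   0.2265] d [-0.0568  0.203   0.0735] rv [-0.34 -0.02  0.16] rows 5
const slide [0.0406, -0.0113, -0.0146] ang [-0.07, -0.0, 0.03]
```

View pics/h1o.png

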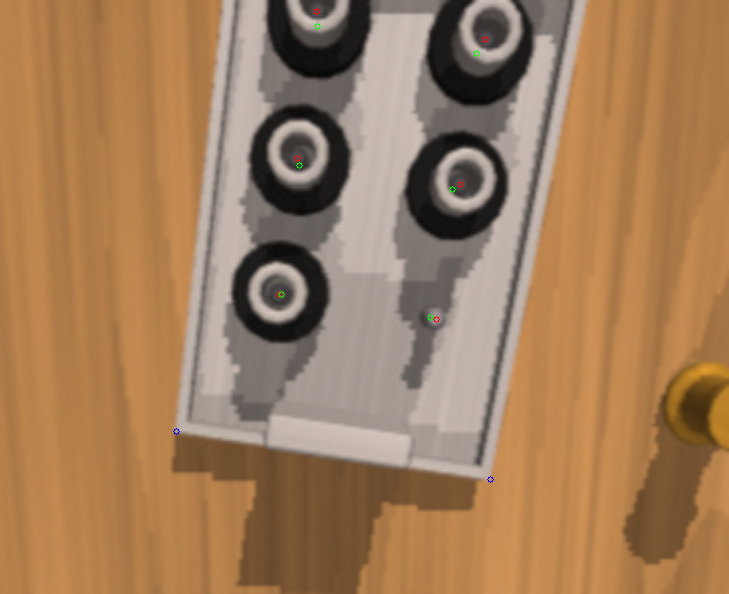

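Request:
{"fn": "arm_command", "kwargs": {"slide": [[0.04,-0.005,-0.012],[0.045,-0.008,-0.012],[0.045,-0.008,-0.012],[0.045,-0.008,-0.012],[0.045,-0.008,-0.012],[0.03,-0.008,-0.006],[0.015,0,0],[0,0,0]], "angular": [[0,0,0],[0,0,0],[0,0,0],[0,0,0],[0,0,0],[0,0,0],[0,0,0],[0,0,0]], "hand": [0.03,0.03,0.03,0.03,0.03,0.03,0.03,0.03]}}

```text
time: 50.3
tool_pos: [0.5586, 0.1319, 0.2918]
tcp_rot: [-2.214, -2.216, 0.009]
wrist_force: [0.2, -0.4, 0.3]
width: 0.349
```

```bash
python3 -c "
from plan import *
bot.read_camera('top')
st=bot.read_state();c=bot.get_calibration('wrist');np.save('k1.npy',c,allow_pickle=True)
im=snap('wrist','k1');print(st['tool_pos'])"
```

```text
[0.55869583 0.13093829 0.29175585]
```

View pics/k1.png

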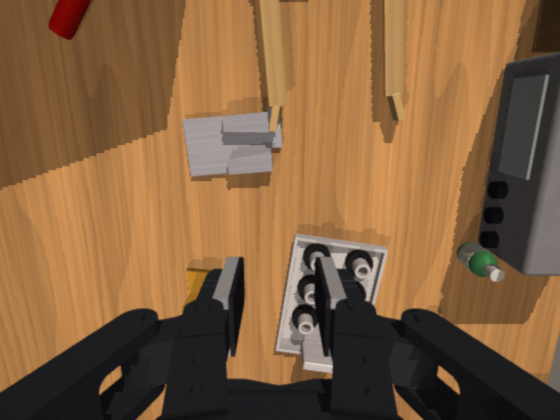

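Request:
{"fn": "arm_command", "kwargs": {"slide": [[0.03,0.003,0],[0.035,0.003,0.0],[0.03,0.003,0.0],[0.015,0,0],[0.005,0,0],[0,0,0],[0,0,0],[0,0,0]], "angular": [[0,0,0],[0,0,0],[0,0,0],[0,0,0],[0,0,0],[0,0,0],[0,0,0],[0,0,0]], "hand": [0.03,0.03,0.03,0.03,0.03,0.03,0.03,0.03]}}

```text
time: 51.2
tool_pos: [0.5704, 0.2358, 0.288]
tcp_rot: [-2.232, -2.202, 0.025]
wrist_force: [-0.1, -0.2, -0.1]
width: 0.348
```

```bash
python3 -c "
from plan import *
bot.read_camera('top')
st=bot.read_state();c=bot.get_calibration('wrist');np.save('k2.npy',c,allow_pickle=True)
im=snap('wrist','k2');print(st['tool_pos'])
crop(im,100,0,460,270,2.2,'k2c');crop(im,110,150,310,300,4,'k2d')"
```

```text
[0.57037792 0.23572262 0.28804712]
```

View pics/k2c.png

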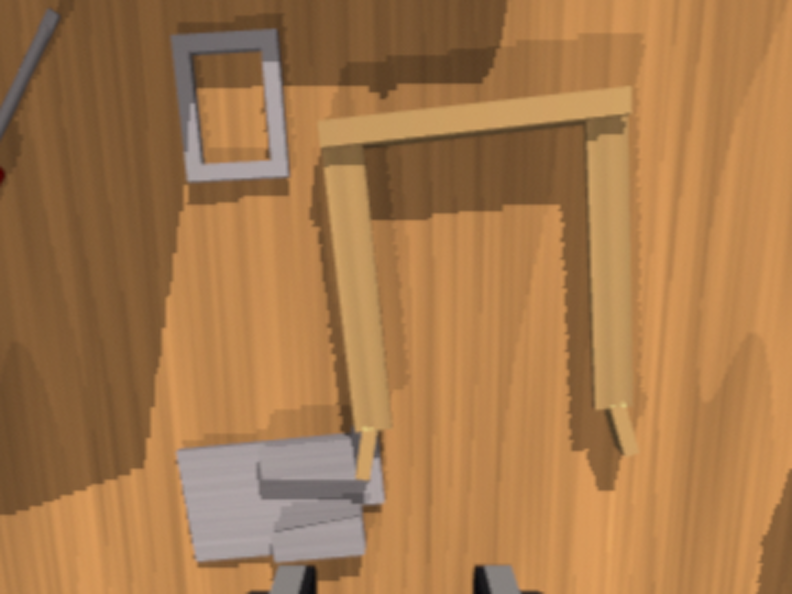

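View pics/k2d.png

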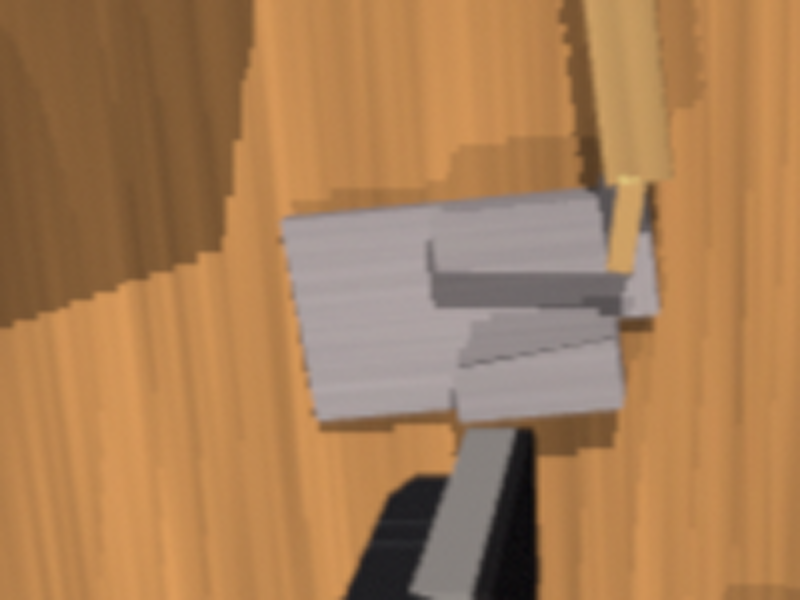

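```bash
python3 - <<'E'
from look import *
c=np.load('k2.npy',allow_pickle=True).item()
f=lambda x,y:(100+(x+.5)/2.2-.5,(y+.5)/2.2-.5)
g=lambda x,y:(110+(x+.5)/4-.5,150+(y+.5)/4-.5)
def P(n,q,z): 
    X=onplane(c,*q,z); print(n,X[:2].round(4)); return X[:2]
ang=lambda a,b:np.degrees(np.arctan2(*(b-a)[::-1]))
li=[P('Li',f(388,427),.023),P('Li',f(364,148),.023)]; lo=[P('Lo',f(357,427),.023),P('Lo',f(325,150),.023)]
ri=[P('Ri',f(597,408),.023),P('Ri',f(587,125),.023)]; ro=[P('Ro',f(633,403),.023),P('Ro',f(627,118),.023)]
ei=[P('Ei',f(323,147),.03),P('Ei',f(630,113),.03)]; eo=[P('Eo',f(320,122),.03),P('Eo',f(630,87),.03)]
for n,l in zip('Li Lo Ri Ro Ei Eo'.split(),[li,lo,ri,ro,ei,eo]): print(n,ang(*l),np.linalg.norm(l[1]-l[0]))
P('floorTL',g(283,217),.006);P('floorBL',g(320,420),.006);P('way TR',g(600,190),.006);P('lower wall',g(455,365),.018);P('lw2',g(615,338),.02)
E
```

```text
Li [0.563  0.2041]
Li [0.5537 0.3449]
Lo [0.5463 0.2043]
Lo [0.5345 0.3443]
Ri [0.6748 0.2133]
Ri [0.6621 0.3536]
Ro [0.6938 0.2158]
Ro [0.6812 0.3564]
Ei [0.5343 0.3451]
Ei [0.6807 0.3577]
Eo [0.5333 0.3563]
Eo [0.6799 0.369 ]
Li 93.79499074755026 0.1411476984610886
Lo 94.8041895116643 0.14054268026228012
Ri 95.1966779845285 0.140854819090782
Ro 95.12617118981986 0.14115154263306004
Ei 4.944044749231664 0.1469432599401129
Eo 4.983632491163011 0.14716941086146237
floorTL [0.4425 0.1883]
floorBL [0.4483 0.1195]
way TR [0.5421 0.1959]
lower wall [0.4958 0.143 ]
lw2 [0.5463 0.1522]
```

```bash
cat > geo.py <<'E'
from plan import *
DO=np.array([.6150,.2665]); DA=np.radians(4.95)
def rot(a): return np.array([[np.cos(a),-np.sin(a)],[np.sin(a),np.cos(a)]])
def dock2w(x,y): return DO+rot(DA)@np.array([x,y])
def w2dock(p): return rot(DA).T@(np.array(p)[:2]-DO)
E
python3 - <<'E'
from geo import *
c=np.load('w2.npy',allow_pickle=True).item()
print('lampholder',onplane(c,420,196,0.0))
f0=np.array([.6230,-.0493])+rot(np.radians(-8.43))@[0,-.074]
print('fin now',f0)
for y in (-.29,-.20,-.171,-.1,0): print(y,dock2w(0,y),'fin',dock2w(0,y-.074))
# corners of tray when aligned at start
for y in (-.29,): 
  for a,b in [(-.06,-.085),(.06,-.085),(.06,.085),(-.06,.085)]: print(dock2w(a,y+b))
print('seat',dock2w(-.104,-.098))
im=bot.read_camera('top');cv2.imwrite('pics/t5.png',im[:,:,::-1]);crop(im,110,140,460,310,2.2,'t5c')
plan([*f0,.10],-8.4)
E
```

```text
lampholder [ 0.75342614 -0.11254674  0.        ]
fin now [ 0.61215153 -0.12250048]
-0.29 [ 0.64002305 -0.02241841] fin [ 0.64640824 -0.09614242]
-0.2 [0.63225727 0.06724592] fin [ 0.63864246 -0.00647808]
-0.171 [0.62975497 0.09613777] fin [0.63614016 0.02241376]
-0.1 [0.62362864 0.16687296] fin [0.63001383 0.09314895]
0 [0.615  0.2665] fin [0.62138519 0.19277599]
[ 0.58758116 -0.11227857]
[ 0.70713361 -0.10192421]
[0.69246493 0.06744175]
[0.57291248 0.05708739]
seat [0.51984394 0.15989172]
now [0.5704 0.2362 0.2882] d [ 0.0417 -0.3587 -0.1882] rv [-0.35  1.02 97.63] rows 12
[[-0.0297, 0.0041, 0.0158], [-0.0289, 0.0083, 0.0158], [-0.0274, 0.0123, 0.0157], [-0.0255, 0.016, 0.0157], [-0.023, 0.0195, 0.0157], [-0.02, 0.0225, 0.0157], [-0.0166, 0.0251, 0.0156], [-0.0129, 0.0272, 0.0156], [-0.009, 0.0288, 0.0156], [-0.0048, 0.0297, 0.0156], [-0.0006, 0.0301, 0.0156], [0.0036, 0.0299, 0.0157]]
[[-0.03, 0.09, 8.14], [-0.03, 0.09, 8.14], [-0.03, 0.09, 8.14], [-0.03, 0.09, 8.14], [-0.03, 0.09, 8.14], [-0.03, 0.09, 8.14], [-0.03, 0.09, 8.14], [-0.03, 0.09, 8.14], [-0.03, 0.09, 8.14], [-0.03, 0.09, 8.14], [-0.03, 0.09, 8.14], [-0.03, 0.09, 8.14]]
```

View pics/t5c.png

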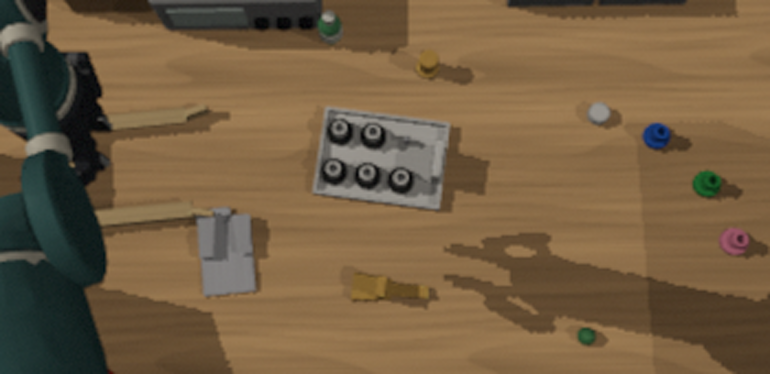

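Request:
{"fn": "arm_command", "kwargs": {"slide": [[-0.03,0.004,0],[-0.029,0.008,0],[-0.027,0.012,0],[-0.025,0.016,0.01],[-0.023,0.019,0.015],[-0.02,0.022,0.015],[-0.017,0.025,0.015],[-0.013,0.027,0.015]], "angular": [[0,0.2,8],[0,0.2,8],[0,0.2,8],[0,0.2,8],[0,0.1,8],[0,0.1,8],[0,0,8],[0,0,8]], "hand": [0.03,0.03,0.03,0.03,0.03,0.03,0.03,0.03]}}

```text
time: 52.15
tool_pos: [0.5984, -0.0076, 0.2205]
tcp_rot: [-3.068, -0.622, -0.009]
wrist_force: [-0.4, -0.1, 0.4]
width: 0.348
```

```bash
python3 -c "
from plan import *
plan([.612,-.1225,.12],-8.4)"
```

```text
now [ 0.5984 -0.0076  0.2205] d [ 0.0136 -0.1149 -0.1005] rv [-0.68 -0.27 31.34] rows 4
[[-0.0083, 0.028, 0.0248], [-0.0043, 0.0288, 0.0249], [-0.0003, 0.0291, 0.025], [0.0036, 0.0288, 0.025]]
[[-0.17, -0.07, 7.83], [-0.17, -0.07, 7.83], [-0.17, -0.07, 7.83], [-0.17, -0.07, 7.83]]
```

Request:
{"fn": "arm_command", "kwargs": {"slide": [[-0.008,0.028,0.02],[-0.004,0.028,0.025],[0,0.028,0.025],[0.002,0.016,0.016],[0,0,0],[0,0,0],[0,0,0],[0,0,0]], "angular": [[-0.2,0,7.8],[-0.2,0,7.8],[-0.2,0,7.8],[0,0,6],[0,0,0],[0,0,0],[0,0,0],[0,0,0]], "hand": [0.03,0.03,0.03,0.03,0.03,0.03,0.03,0.03]}}

```text
time: 52.95
tool_pos: [0.6098, -0.1169, 0.1321]
tcp_rot: [-3.132, 0.218, -0.011]
wrist_force: [0.6, -0.1, 0.1]
width: 0.352
```

```bash
python3 -c "
from plan import *
st=bot.read_state();c=bot.get_calibration('wrist');np.save('m1.npy',c,allow_pickle=True)
im=snap('wrist','m1')
u=proj(c,[.6122,-.1225,.052]);print(u)
plan([.612,-.1225,.06],-8.4)"
```

```text
[287.95455735 211.43423166]
now [ 0.61   -0.1168  0.1323] d [ 0.002  -0.0057 -0.0723] rv [-0.12 -0.43  0.43] rows 2
const slide [0.0011, 0.0028, 0.0362] ang [-0.06, -0.22, 0.21]
```

View pics/m1.png

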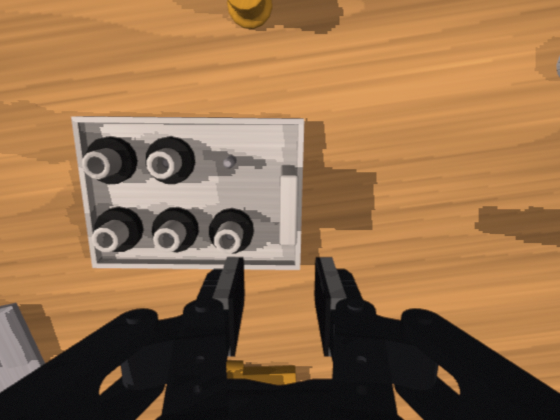

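```bash
python3 - <<'E'
from look import *
a=np.load('h1.npy',allow_pickle=True).item();b=np.load('m1.npy',allow_pickle=True).item()
print(tri([(a,285.9,163),(b,289.5,211)]))
E
```

```text
(array([ 0.61255827, -0.12302557,  0.0515755 ]), [np.float64(0.0006253133122506844), np.float64(0.000625313312250526)])
```

Request:
{"fn": "arm_command", "kwargs": {"slide": [[0.001,0.003,0.01],[0.001,0.003,0.015],[0,0,0.02],[0,0,0.01],[0,0,0.003],[0,0,0],[0,0,0],[0,0,0]], "angular": [[0,-0.2,0.4],[0,-0.2,0],[0,0,0],[0,0,0],[0,0,0],[0,0,0],[0,0,0],[0,0,0]], "hand": [0.03,0.03,0.03,0.03,0.03,0.03,0.03,0.03]}}

```text
time: 53.8
tool_pos: [0.6131, -0.1218, 0.0719]
tcp_rot: [-3.132, 0.223, -0.005]
wrist_force: [-0.2, 0.3, 0.2]
width: 0.35
```

```bash
python3 -c "
from plan import *
im=snap('wrist','m2')
plan([.612,-.123,.018],-8.4)"
```

```text
now [ 0.6133 -0.1218  0.0722] d [-0.0013 -0.0012 -0.0542] rv [-0.1  -0.21  0.26] rows 2
const slide [-0.0007, 0.0007, 0.0271] ang [-0.05, -0.11, 0.13]
```

View pics/m2.png

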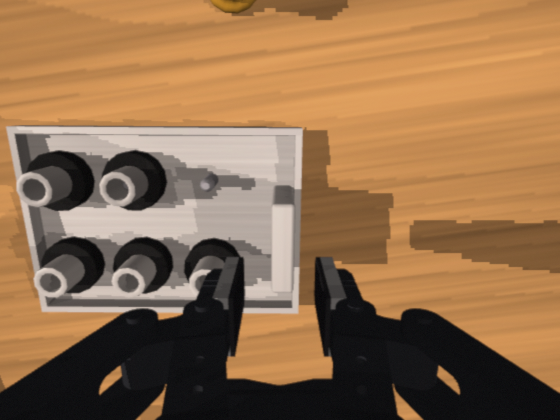

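Request:
{"fn": "arm_command", "kwargs": {"slide": [[-0.0005,0.001,0.01],[0,0,0.015],[0,0,0.015],[0,0,0.008],[0,0,0.002],[0,0,0],[0,0,0],[0,0,0]], "angular": [[0,-0.2,0.2],[0,0,0],[0,0,0],[0,0,0],[0,0,0],[0,0,0],[0,0,0],[0,0,0]], "hand": [0.03,0.03,0.03,0.03,0.03,0.03,0.03,0.03]}}

```text
time: 54.65
tool_pos: [0.6128, -0.1228, 0.0177]
tcp_rot: [-3.132, 0.229, -0.0]
wrist_force: [-0.4, -0.3, -0.6]
width: 0.352
```

```bash
python3 -c "
from plan import *
im=snap('wrist','m3')
plan([.612,-.123,.018],-8.4);print(bot.read_state()['wrist_force'])"
```

```text
now [ 0.6129 -0.1228  0.0179] d [-0.0009 -0.0002  0.0001] rv [-0.09 -0.01  0.04] rows 1
const slide [-0.0008, 0.0003, -0.0001] ang [-0.09, -0.01, 0.04]
[-0.47689346 -0.25671591 -0.39099559]
```

View pics/m3.png

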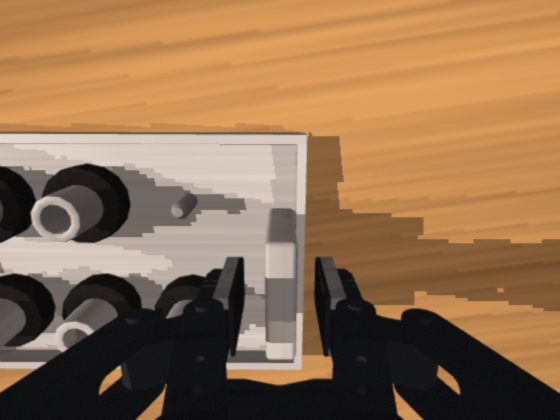

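Centred. Close.

Request:
{"fn": "arm_command", "kwargs": {"slide": [[0,0,0],[0,0,0],[0,0,0],[0,0,0],[0,0,0],[0,0,0],[0,0,0],[0,0,0]], "angular": [[0,0,0],[0,0,0],[0,0,0],[0,0,0],[0,0,0],[0,0,0],[0,0,0],[0,0,0]], "hand": [0.0,0.0,0.0,0.0,0.0,0.0,0.0,0.0], "squeeze": 80}}

```text
time: 55.5
tool_pos: [0.6135, -0.1232, 0.0188]
tcp_rot: [-3.132, 0.229, -0.003]
wrist_force: [0.5, 0.4, -1.8]
width: 0.122
```

```bash
python3 -c "
from plan import *
st=bot.read_state();print(st['wrist_force'],st['width'])
plan([.6464,-.0961,.0185],4.95,n=8)"
```

```text
[ 0.50961773  0.35648565 -1.81561618] 0.12179958202534509
now [ 0.6135 -0.1232  0.0188] d [ 0.0329  0.0271 -0.0003] rv [ -0.06  -0.13 -13.31] rows 8
[[0.0036, -0.0039, 0.0001], [0.0037, -0.0038, 0.0001], [0.0038, -0.0037, 0.0001], [0.0039, -0.0036, 0.0001], [0.004, -0.0035, 0.0], [0.0041, -0.0034, 0.0], [0.0042, -0.0033, 0.0], [0.0043, -0.0031, 0.0]]
[[-0.01, -0.02, -1.66], [-0.01, -0.02, -1.66], [-0.01, -0.02, -1.66], [-0.01, -0.02, -1.66], [-0.01, -0.02, -1.66], [-0.01, -0.02, -1.66], [-0.01, -0.02, -1.66], [-0.01, -0.02, -1.66]]
```

Request:
{"fn": "arm_command", "kwargs": {"slide": [[0.0035,-0.0038,0],[0.0037,-0.0038,0],[0.0038,-0.0037,0],[0.0039,-0.0036,0],[0.004,-0.0035,0],[0.0038,-0.003,0],[0.003,-0.002,0],[0,0,0]], "angular": [[0,0,-1.7],[0,0,-1.7],[0,0,-1.7],[0,0,-1.7],[0,0,-1.7],[0,0,-1.7],[0,0,-1.2],[0,0,0]], "hand": [0.0,0.0,0.0,0.0,0.0,0.0,0.0,0.0]}}

```text
time: 56.3
tool_pos: [0.6425, -0.1007, 0.0189]
tcp_rot: [3.138, 0.114, 0.001]
wrist_force: [-0.4, -1.7, -0.6]
width: 0.122
```

```bash
python3 -c "
from plan import *
c=bot.get_calibration('wrist');np.save('m4.npy',c,allow_pickle=True)
im=snap('wrist','m4')
st=bot.read_state();print(st['wrist_force'],st['width'])
plan([.6464,-.0961,.0185],4.95,n=8)"
```

```text
[ 1.47919329 -0.84411188 -0.8897444 ] 0.11770879253590691
now [ 0.6425 -0.1007  0.0189] d [ 0.0039  0.0046 -0.0004] rv [ 0.08 -0.06 -0.83] rows 8
const slide [0.0005, -0.0005, 0.0] ang [0.01, -0.01, -0.1]
```

View pics/m4.png

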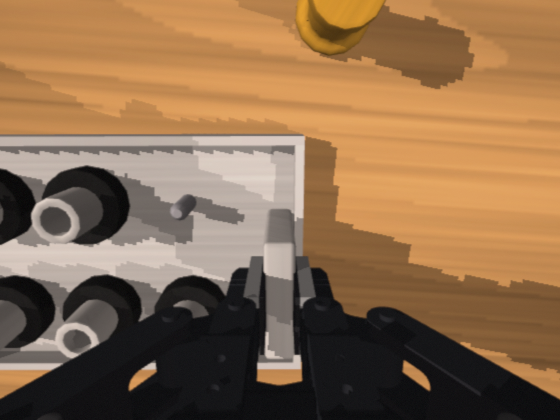

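```bash
cat > trayc.py <<'E'
import sys
from geo import *
name=sys.argv[1]; st=bot.read_state()
c=bot.get_calibration('wrist');np.save(name+'.npy',c,allow_pickle=True)
im=snap('wrist',name); crop(im,180,90,340,210,5,name+'c')
R=Rot.from_rotvec(st['tcp_rot']).as_matrix(); h=np.degrees(np.arctan2(R[1,0],R[0,0]))
d=w2dock(st['tool_pos']); print('tcp in dock',d.round(4),'tray y if centred',(d[1]+.074).round(4),'head rel dock',round(h-4.95,2),'z',st['tool_pos'][2].round(4),'F',st['wrist_force'].round(1),'w',round(st['width'],3))
E
python3 - <<'E'
from geo import *
c=np.load('m4.npy',allow_pickle=True).item()
a=onplane(c,303.5,135.5,.014);b=onplane(c,2,136,.014); print(a,b,np.degrees(np.arctan2(*(b-a)[1::-1])))
im=cv2.imread('pics/m4.png')[:,:,::-1];crop(im,180,90,340,210,5,'m4c')
th=np.radians(94.95-90+.83); 
p=np.array([.6425,-.1007]); print('corner expected', p+rot(th)@[.060,-.011])
E
```

```text
[ 0.70195137 -0.10664058  0.014     ] [0.69241994 0.02360484 0.014     ] 94.18547578564069
corner expected [ 0.70330275 -0.10560153]
```

View pics/m4c.png

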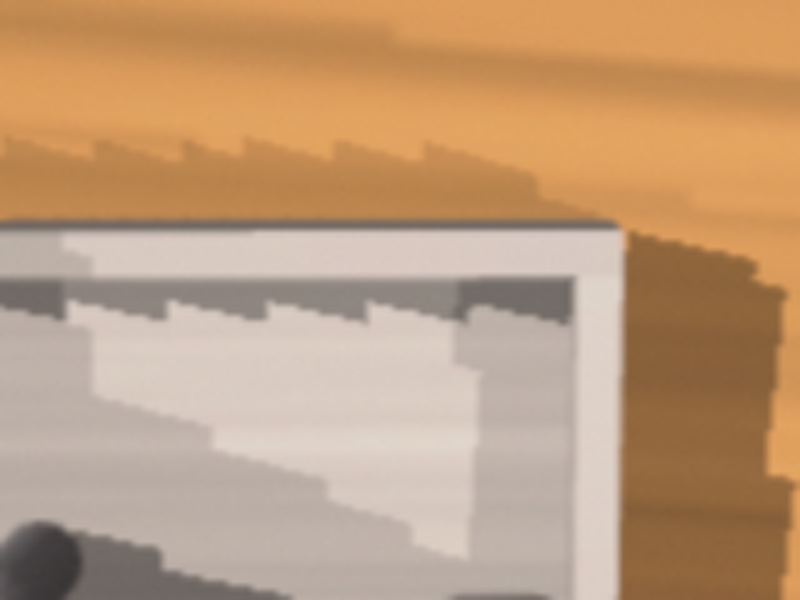

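Request:
{"fn": "arm_command", "kwargs": {"slide": [[0.002,-0.002,0],[0.002,-0.003,0],[0,-0.006,0],[0,-0.008,0],[0,-0.008,0],[0,-0.005,0],[0,0,0],[0,0,0]], "angular": [[0,0,-0.4],[0,0,-0.4],[0,0,0],[0,0,0],[0,0,0],[0,0,0],[0,0,0],[0,0,0]], "hand": [0.0,0.0,0.0,0.0,0.0,0.0,0.0,0.0]}}

```text
time: 57.15
tool_pos: [0.6441, -0.0656, 0.0189]
tcp_rot: [3.137, 0.136, 0.004]
wrist_force: [1.0, -2.9, -0.7]
width: 0.118
```

```bash
python3 trayc.py n1
```

```text
tcp in dock [ 0.0004 -0.3333] tray y if centred -0.2593 head rel dock 0.01 z 0.0189 F [ 1.  -2.9 -0.7] w 0.118
```

Request:
{"fn": "arm_command", "kwargs": {"slide": [[0.0005,-0.008,0],[0,-0.012,0],[0,-0.014,0],[0,-0.014,0],[0,-0.012,0],[0,-0.006,0],[0,0,0],[0,0,0]], "angular": [[0,0,0],[0,0,0],[0,0,0],[0,0,0],[0,0,0],[0,0,0],[0,0,0],[0,0,0]], "hand": [0.0,0.0,0.0,0.0,0.0,0.0,0.0,0.0]}}

```text
time: 58.0
tool_pos: [0.6382, 0.0065, 0.0189]
tcp_rot: [3.137, 0.137, 0.004]
wrist_force: [0.4, -2.8, -1.1]
width: 0.115
```

```bash
python3 trayc.py n2; python3 -c "
from look import *
im=snap('scene','sn2');crop(im,200,160,460,300,3,'sn2c')"
```

```text
tcp in dock [ 0.0007 -0.261 ] tray y if centred -0.187 head rel dock 0.06 z 0.0189 F [ 0.4 -2.8 -1.1] w 0.115
```

View pics/sn2c.png

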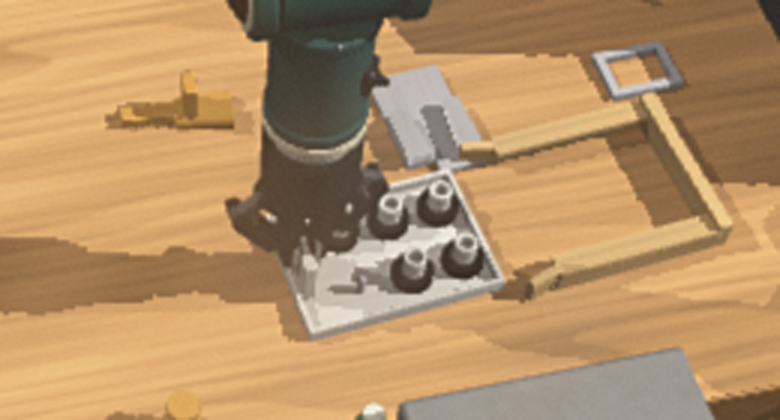

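View pics/n2.png

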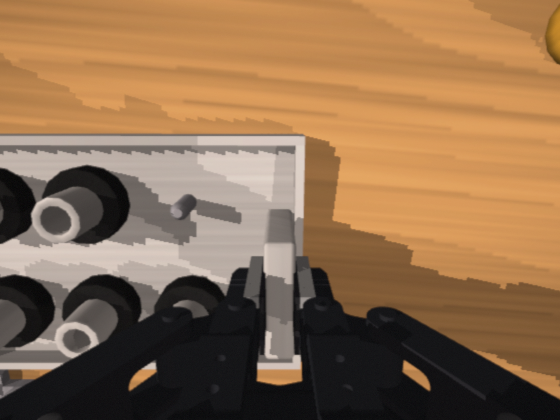

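Request:
{"fn": "arm_command", "kwargs": {"slide": [[0.0003,-0.006,0],[0,-0.009,0],[0,-0.009,0],[0,-0.009,0],[0,-0.009,0],[0,-0.005,0],[0,0,0],[0,0,0]], "angular": [[0,0,0],[0,0,0],[0,0,0],[0,0,0],[0,0,0],[0,0,0],[0,0,0],[0,0,0]], "hand": [0.0,0.0,0.0,0.0,0.0,0.0,0.0,0.0]}}

```text
time: 58.9
tool_pos: [0.6341, 0.0563, 0.0189]
tcp_rot: [3.137, 0.135, 0.003]
wrist_force: [0.1, -3.7, -1.7]
width: 0.118
```

```bash
python3 trayc.py n3; python3 -c "
from look import *
im=snap('scene','sn3');crop(im,240,160,460,300,3.5,'sn3c')
im=snap('top','tn3');crop(im,130,160,330,280,4,'tn3c')"
```

```text
tcp in dock [ 0.0009 -0.2111] tray y if centred -0.1371 head rel dock -0.04 z 0.0189 F [ 0.1 -3.7 -1.7] w 0.118
```

View pics/sn3c.png

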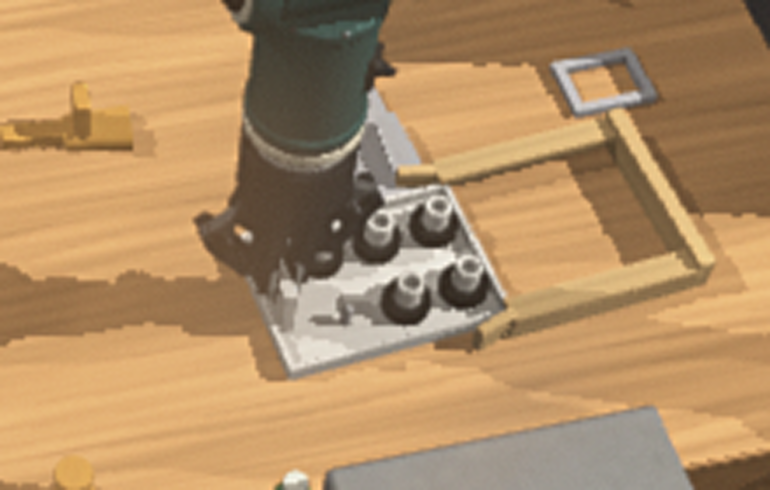

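View pics/tn3c.png

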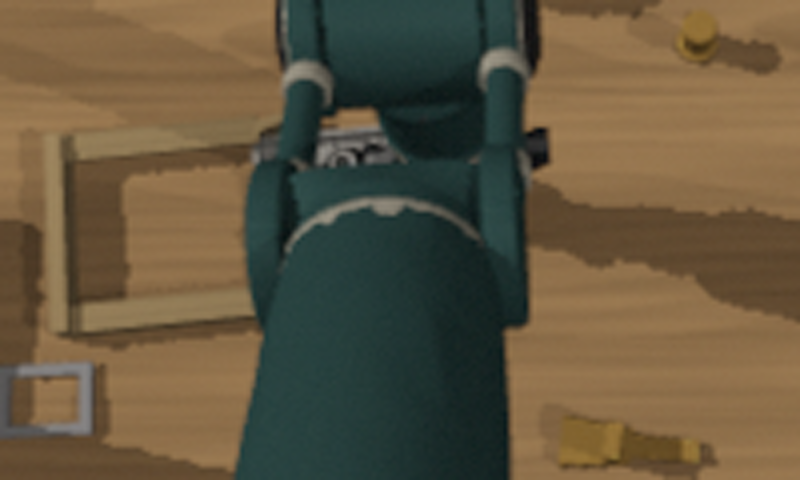

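Request:
{"fn": "arm_command", "kwargs": {"slide": [[0.0,-0.006,0],[0,-0.009,0],[0,-0.009,0],[0,-0.009,0],[0,-0.009,0],[0,-0.005,0],[0,0,0],[0,0,0]], "angular": [[0,0,0],[0,0,0],[0,0,0],[0,0,0],[0,0,0],[0,0,0],[0,0,0],[0,0,0]], "hand": [0.0,0.0,0.0,0.0,0.0,0.0,0.0,0.0]}}

```text
time: 59.85
tool_pos: [0.6296, 0.1067, 0.0188]
tcp_rot: [3.137, 0.133, 0.003]
wrist_force: [0.6, -3.6, -1.2]
width: 0.122
```

```bash
python3 trayc.py n4
```

```text
tcp in dock [ 0.0008 -0.1605] tray y if centred -0.0865 head rel dock -0.08 z 0.0188 F [ 0.6 -3.6 -1.2] w 0.122
```

View pics/n4.png

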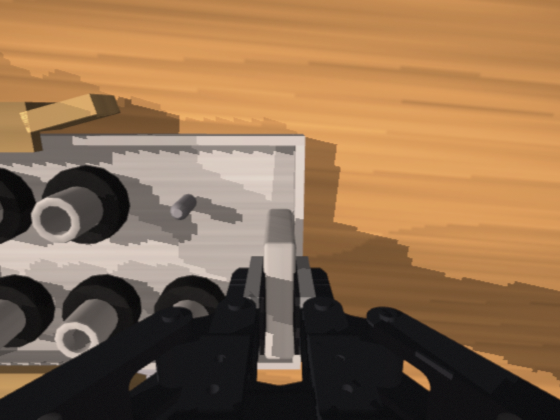

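Request:
{"fn": "arm_command", "kwargs": {"slide": [[0.0,-0.006,0],[0,-0.01,0],[0,-0.01,0],[0,-0.01,0],[0,-0.009,0],[0,-0.005,0],[0,0,0],[0,0,0]], "angular": [[0,0,0],[0,0,0],[0,0,0],[0,0,0],[0,0,0],[0,0,0],[0,0,0],[0,0,0]], "hand": [0.0,0.0,0.0,0.0,0.0,0.0,0.0,0.0]}}

```text
time: 60.7
tool_pos: [0.6251, 0.1595, 0.0189]
tcp_rot: [3.136, 0.132, 0.002]
wrist_force: [0.5, -4.0, 0.2]
width: 0.121
```

```bash
python3 trayc.py n5
```

```text
tcp in dock [ 0.0008 -0.1075] tray y if centred -0.0335 head rel dock -0.12 z 0.0189 F [ 0.5 -4.   0.2] w 0.121
```

Request:
{"fn": "arm_command", "kwargs": {"slide": [[0.0,-0.005,0],[0,-0.007,0],[0,-0.006,0],[0,-0.004,0],[0,-0.003,0],[0,-0.002,0],[0,0,0],[0,0,0]], "angular": [[0,0,0],[0,0,0],[0,0,0],[0,0,0],[0,0,0],[0,0,0],[0,0,0],[0,0,0]], "hand": [0.0,0.0,0.0,0.0,0.0,0.0,0.0,0.0]}}

```text
time: 61.55
tool_pos: [0.6227, 0.1871, 0.0189]
tcp_rot: [3.136, 0.13, 0.001]
wrist_force: [0.7, -4.0, 0.8]
width: 0.118
```

```bash
python3 trayc.py n6
```

```text
tcp in dock [ 0.0008 -0.0797] tray y if centred -0.0057 head rel dock -0.19 z 0.0189 F [ 0.7 -4.   0.8] w 0.118
```

Request:
{"fn": "arm_command", "kwargs": {"slide": [[0.0,-0.0015,0],[0,-0.0015,0],[0,-0.0015,0],[0,-0.0015,0],[0,-0.001,0],[0,0,0],[0,0,0],[0,0,0]], "angular": [[0,0,0],[0,0,0],[0,0,0],[0,0,0],[0,0,0],[0,0,0],[0,0,0],[0,0,0]], "hand": [0.0,0.0,0.0,0.0,0.0,0.0,0.0,0.0]}}

```text
time: 62.4
tool_pos: [0.6227, 0.1926, 0.0189]
tcp_rot: [3.133, 0.131, 0.003]
wrist_force: [1.2, -4.9, -0.3]
width: 0.119
```

```bash
python3 trayc.py n7
```

```text
tcp in dock [ 0.0013 -0.0743] tray y if centred -0.0003 head rel dock -0.16 z 0.0189 F [ 1.2 -4.9 -0.3] w 0.119
```

Request:
{"fn": "arm_command", "kwargs": {"slide": [[0.0,-0.001,0],[0,-0.001,0],[0,-0.001,0],[0,-0.001,0],[0,-0.001,0],[0,0,0],[0,0,0],[0,0,0]], "angular": [[0,0,0],[0,0,0],[0,0,0],[0,0,0],[0,0,0],[0,0,0],[0,0,0],[0,0,0]], "hand": [0.0,0.0,0.0,0.0,0.0,0.0,0.0,0.0]}}

```text
time: 63.25
tool_pos: [0.623, 0.1926, 0.0191]
tcp_rot: [3.126, 0.133, 0.003]
wrist_force: [1.5, -4.7, 0.5]
width: 0.119
```

```bash
python3 trayc.py n8
```

```text
tcp in dock [ 0.0016 -0.0743] tray y if centred -0.0003 head rel dock -0.08 z 0.0191 F [ 1.5 -4.7  0.5] w 0.119
```

Request:
{"fn": "arm_command", "kwargs": {"slide": [[0,0,0],[0,0,0],[0,0,0],[0,0,0],[0,0,-0.01],[0,0,-0.025],[0,0,-0.04],[0,0.01,-0.045]], "angular": [[0,0,0],[0,0,0],[0,0,0],[0,0,0],[0,0,0],[0,0,0],[0,0,0],[0,0,0]], "hand": [0.03,0.03,0.03,0.03,0.03,0.03,0.03,0.03]}}

```text
time: 64.1
tool_pos: [0.6165, 0.1872, 0.1347]
tcp_rot: [3.127, 0.135, -0.024]
wrist_force: [0.7, -0.1, 0.1]
width: 0.354
```

```bash
python3 -c "
from plan import *
plan([.56,.08,.24],0)"
```

```text
now [0.6165 0.1872 0.1347] d [-0.0565 -0.1072  0.1053] rv [0.64 0.88 4.94] rows 4
[[-0.0168, 0.0258, -0.0258], [-0.0161, 0.026, -0.0259], [-0.0155, 0.0263, -0.0261], [-0.0148, 0.0266, -0.0262]]
[[0.16, 0.22, 1.24], [0.16, 0.22, 1.24], [0.16, 0.22, 1.24], [0.16, 0.22, 1.24]]
```

Request:
{"fn": "arm_command", "kwargs": {"slide": [[-0.003,0.013,-0.025],[-0.003,0.014,-0.03],[-0.003,0.014,-0.03],[-0.003,0.01,-0.025],[0,0.004,-0.01],[0,0,0],[0,0,0],[0,0,0]], "angular": [[0.2,0.3,1.2],[0.2,0.3,1.2],[0.2,0.2,1.2],[0,0,1.2],[0,0,0],[0,0,0],[0,0,0],[0,0,0]], "hand": [0.03,0.03,0.03,0.03,0.03,0.03,0.03,0.03]}}

```text
time: 64.9
tool_pos: [0.6112, 0.1325, 0.2731]
tcp_rot: [-3.136, -0.002, -0.027]
wrist_force: [0.3, -0.6, -0.5]
width: 0.355
```

```bash
python3 -c "
from plan import *
st=bot.read_state();c=bot.get_calibration('wrist');np.save('p1.npy',c,allow_pickle=True)
im=snap('wrist','p1');print(st['tool_pos'],st['tcp_rot'])"
```

```text
[0.61116236 0.13249319 0.2731278 ] [-3.13646532e+00 -2.33404417e-03 -2.74623746e-02]
```

View pics/p1.png

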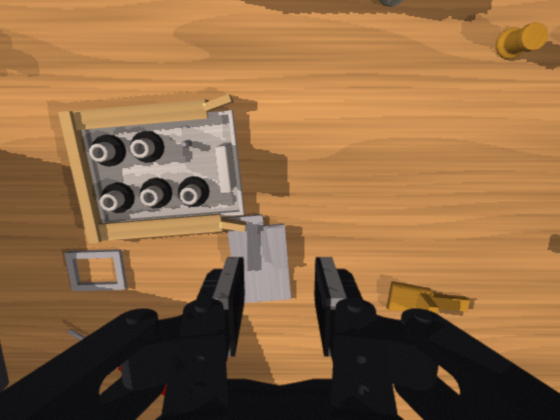

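```bash
python3 - <<'E'
from geo import *
im=cv2.imread('pics/p1.png')[:,:,::-1]
crop(im,60,90,310,310,3,'p1a')
crop(im,370,260,490,330,6,'p1b')
c=np.load('p1.npy',allow_pickle=True).item()
for a,b in [(-.06,-.085),(.06,-.085)]:
    print(proj(c,[*dock2w(a,b),.014]))
E
```

```text
[243.38503663 214.60419011]
[231.27133851 110.17932857]
```

View pics/p1a.png

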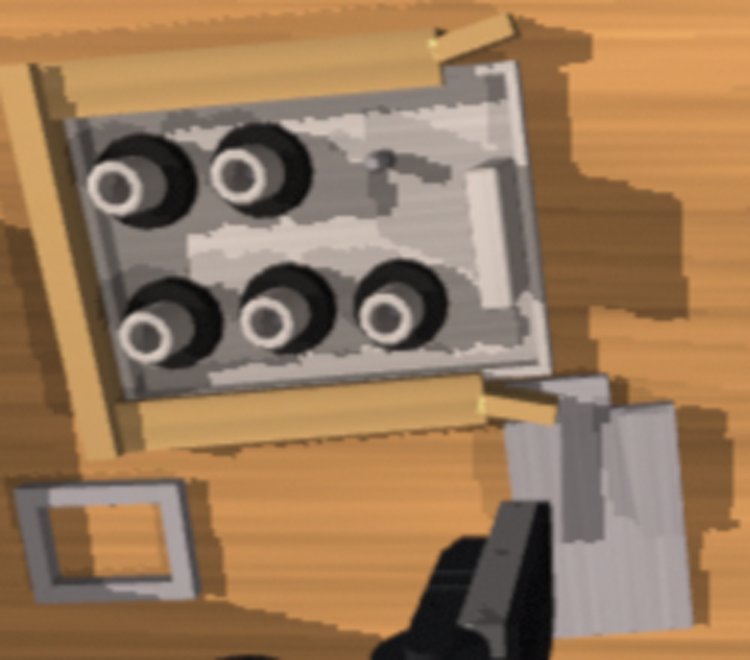

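View pics/p1b.png

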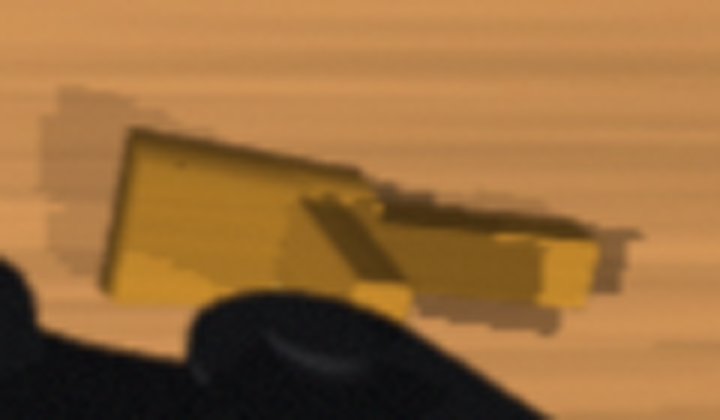

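Request:
{"fn": "arm_command", "kwargs": {"slide": [[-0.02,0.025,0],[-0.025,0.035,0.01],[-0.025,0.04,0.015],[-0.02,0.035,0.015],[-0.015,0.025,0.008],[-0.005,0.008,0],[0,0,0],[0,0,0]], "angular": [[0,0,0],[0,0,0],[0,0,0],[0,0,0],[0,0,0],[0,0,0],[0,0,0],[0,0,0]], "hand": [0.03,0.03,0.03,0.03,0.03,0.03,0.03,0.03]}}

```text
time: 65.75
tool_pos: [0.4941, -0.0354, 0.2073]
tcp_rot: [-3.133, -0.014, 0.005]
wrist_force: [0.1, -0.2, -0.2]
width: 0.354
```

```bash
python3 -c "
from plan import *
st=bot.read_state();c=bot.get_calibration('wrist');np.save('q1.npy',c,allow_pickle=True)
im=snap('wrist','q1');print(st['tool_pos'],st['tcp_rot'])
crop(im,180,120,400,300,3.5,'q1c')"
```

```text
[ 0.49407725 -0.03539942  0.20731198] [-3.13332477 -0.01428122  0.00466155]
```

View pics/q1.png

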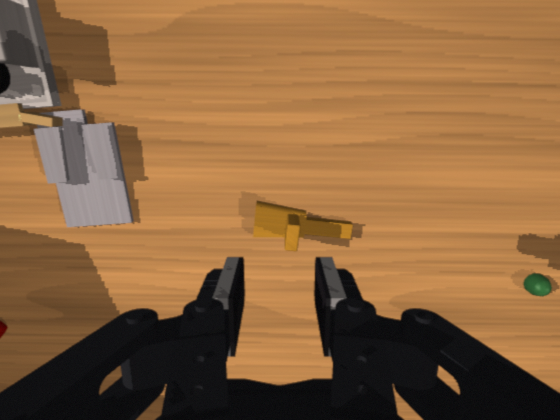

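```bash
python3 - <<'E'
from geo import *
im=cv2.imread('pics/q1.png')[:,:,::-1]
crop(im,240,185,370,265,6,'q1c')
E
```

```text
(no output)
```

View pics/q1c.png

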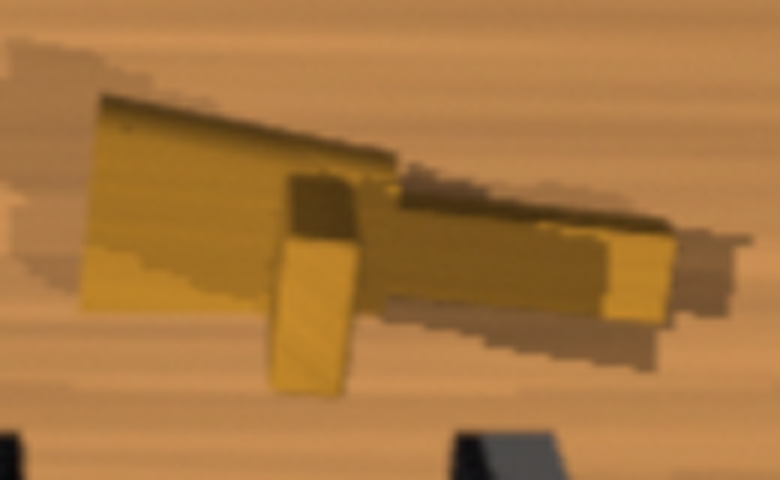

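```bash
python3 - <<'E'
from geo import *
c=np.load('q1.npy',allow_pickle=True).item()
f=lambda x,y:(240+(x+.5)/6-.5,185+(y+.5)/6-.5)
fc=[onplane(c,*f(*p),.048) for p in [(288,238),(357,242),(342,396),(268,390)]]
for p in fc: print(p.round(4))
F=np.mean(fc,0);print('fin centre',F, 'thick',np.linalg.norm(fc[0]-fc[1]),np.linalg.norm(fc[2]-fc[3]),'wide',np.linalg.norm(fc[0]-fc[3]))
v=(fc[0]-fc[3])+(fc[1]-fc[2]); print('fin y axis heading',np.degrees(np.arctan2(v[1],v[0])), '-> key x heading',np.degrees(np.arctan2(v[1],v[0]))-90)
t=[onplane(c,*f(*p),.012) for p in [(675,238),(665,322)]]; te=np.mean(t,0)
b=[onplane(c,*f(*p),.012) for p in [(102,112),(82,308)]]; be=np.mean(b,0)
print('tongue end',t,te,'back',b,be, np.linalg.norm(te-be),'heading',np.degrees(np.arctan2(*(te-be)[1::-1])))
u=(te-be)/np.linalg.norm(te-be); print('origin est',be+u*.026,te-u*.074,'fin est',be+u*.038)
E
```

```text
[ 0.4611 -0.0416  0.048 ]
[ 0.4605 -0.0521  0.048 ]
[ 0.4354 -0.0504  0.048 ]
[ 0.4362 -0.0389  0.048 ]
fin centre [ 0.44830643 -0.04575101  0.048     ] thick 0.010494552902659852 0.011515966073146505 wide 0.024988242189383555
fin y axis heading -5.110521045524716 -> key x heading -95.11052104552472
tongue end [array([ 0.44979387, -0.10765206,  0.012     ]), array([ 0.4346743 , -0.10691581,  0.012     ])] [ 0.44223408 -0.10728393  0.012     ] back [array([ 0.47084498, -0.01105467,  0.012     ]), array([ 0.43612292, -0.00731219,  0.012     ])] [ 0.45348395 -0.00918343  0.012     ] 0.0987434497491092 heading -96.54192783722178
origin est [ 0.45052176 -0.03501414  0.012     ] [ 0.45066492 -0.03376577  0.012     ] fin est [ 0.4491546 -0.046936   0.012    ]
```

```bash
python3 -c "
from plan import *
plan([.4487,-.0463,.09],-6)"
```

```text
now [ 0.4943 -0.0352  0.2075] d [-0.0456 -0.0111 -0.1175] rv [-0.45  0.18  6.56] rows 3
[[-0.0151, 0.0039, 0.0392], [-0.015, 0.0043, 0.0392], [-0.0149, 0.0048, 0.0392]]
[[-0.15, 0.06, 2.19], [-0.15, 0.06, 2.19], [-0.15, 0.06, 2.19]]
```

Request:
{"fn": "arm_command", "kwargs": {"slide": [[-0.012,0.003,0.02],[-0.014,0.003,0.03],[-0.012,0.003,0.03],[-0.006,0.001,0.02],[0,0,0.008],[0,0,0],[0,0,0],[0,0,0]], "angular": [[-0.2,0,2],[-0.2,0,2],[0,0,1.5],[0,0,0.5],[0,0,0],[0,0,0],[0,0,0],[0,0,0]], "hand": [0.03,0.03,0.03,0.03,0.03,0.03,0.03,0.03]}}

```text
time: 66.6
tool_pos: [0.4616, -0.037, 0.1032]
tcp_rot: [-3.136, 0.138, -0.02]
wrist_force: [0.9, 0.7, 0.3]
width: 0.353
```

```bash
python3 -c "
from plan import *
st=bot.read_state();c=bot.get_calibration('wrist');np.save('q2.npy',c,allow_pickle=True)
im=snap('wrist','q2')
crop(im,200,120,420,290,3.5,'q2c')
plan([.4487,-.0463,.06],-6)"
```

```text
now [ 0.462  -0.0371  0.1035] d [-0.0133 -0.0092 -0.0435] rv [-0.16 -0.77  0.97] rows 1
const slide [-0.013, 0.0104, 0.0433] ang [-0.16, -0.77, 0.97]
```

View pics/q2c.png

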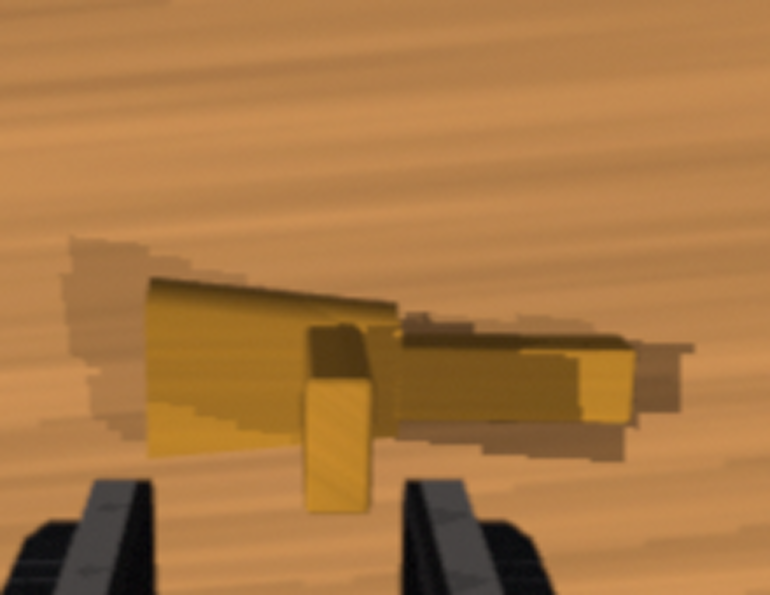

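```bash
python3 - <<'E'
from geo import *
a=np.load('q1.npy',allow_pickle=True).item();c=np.load('q2.npy',allow_pickle=True).item()
f=lambda x,y:(240+(x+.5)/6-.5,185+(y+.5)/6-.5); g=lambda x,y:(200+(x+.5)/3.5-.5,120+(y+.5)/3.5-.5)
print(tri([(a,*f(314,317)),(c,*g(338.2,445.5))]))
fc=[onplane(c,*g(*p),.048) for p in [(307,378),(370,380),(370,513),(306,511)]]
F=np.mean(fc,0);v=(fc[0]-fc[3])+(fc[1]-fc[2]); print(F,np.degrees(np.arctan2(v[1],v[0]))-90,np.linalg.norm(fc[0]-fc[3]))
te=np.mean([onplane(c,*g(*p),.012) for p in [(634,349),(630,423)]],0); be=np.mean([onplane(c,*g(*p),.012) for p in [(150,292),(148,457)]],0)
print(te,be,np.linalg.norm(te-be),np.degrees(np.arctan2(*(te-be)[1::-1])))
E
```

```text
(array([ 0.44671351, -0.04592602,  0.04351613]), [np.float64(3.505824101634031e-05), np.float64(3.50582410163747e-05)])
[ 0.4482976 -0.0458401  0.048    ] -94.57171430713548 0.025134414190180997
[ 0.44212494 -0.10716374  0.012     ] [ 0.45300766 -0.00897977  0.012     ] 0.09878524652653944 -96.32485442293297
```

Request:
{"fn": "arm_command", "kwargs": {"slide": [[-0.006,0.004,0.01],[-0.007,0.004,0.01],[0,0,0.012],[0,0,0.008],[0,0,0.002],[0,0,0],[0,0,0],[0,0,0]], "angular": [[0,-0.4,0.2],[0,-0.4,0.2],[0,0,0],[0,0,0],[0,0,0],[0,0,0],[0,0,0],[0,0,0]], "hand": [0.03,0.03,0.03,0.03,0.03,0.03,0.03,0.03]}}

```text
time: 67.45
tool_pos: [0.4486, -0.0449, 0.0589]
tcp_rot: [-3.135, 0.151, -0.001]
wrist_force: [-0.4, -0.2, -0.4]
width: 0.351
```

```bash
python3 -c "
from plan import *
im=snap('wrist','q3')
plan([.448,-.046,.016],-5.5)"
```

```text
now [ 0.4487 -0.045   0.059 ] d [-0.0007 -0.001  -0.043 ] rv [-0.16 -0.04 -0.01] rows 1
const slide [-0.0006, 0.0012, 0.043] ang [-0.16, -0.04, -0.01]
```

View pics/q3.png

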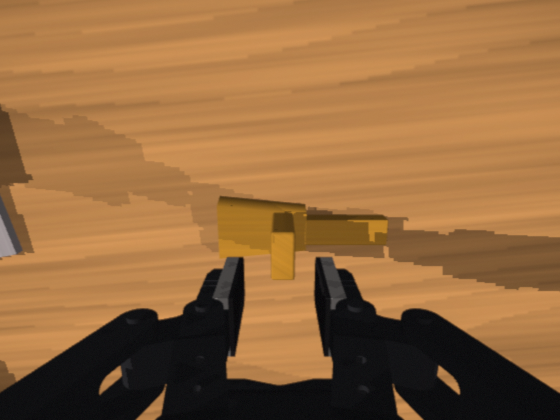

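Request:
{"fn": "arm_command", "kwargs": {"slide": [[-0.0005,0.0012,0.008],[0,0,0.012],[0,0,0.012],[0,0,0.006],[0,0,0.002],[0,0,0],[0,0,0],[0,0,0]], "angular": [[0,0,0],[0,0,0],[0,0,0],[0,0,0],[0,0,0],[0,0,0],[0,0,0],[0,0,0]], "hand": [0.03,0.03,0.03,0.03,0.03,0.03,0.03,0.03]}}

```text
time: 68.3
tool_pos: [0.4481, -0.046, 0.0153]
tcp_rot: [-3.135, 0.15, -0.001]
wrist_force: [-0.7, 0.3, -0.3]
width: 0.353
```

```bash
python3 -c "
from plan import *
im=snap('wrist','q4')
plan([.448,-.046,.016],-5.5);print(bot.read_state()['wrist_force'])"
```

```text
now [ 0.4483 -0.046   0.0154] d [-0.0003 -0.      0.0006] rv [-0.16 -0.05  0.01] rows 1
const slide [-0.0003, 0.0, -0.0006] ang [-0.16, -0.05, 0.01]
[ 0.08409029  0.42872382 -0.39258775]
```

View pics/q4.png

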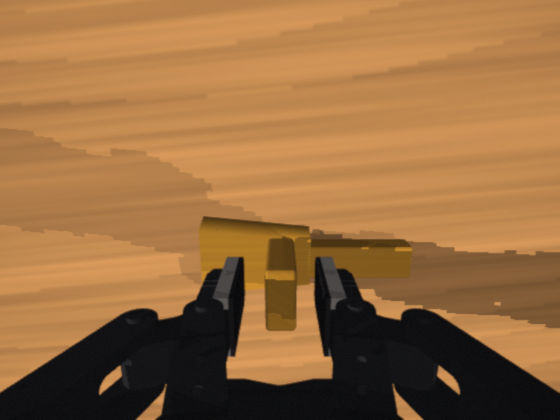

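Request:
{"fn": "arm_command", "kwargs": {"slide": [[0,0,0],[0,0,0],[0,0,0],[0,0,0],[0,0,0],[0,0,0],[0,0,0],[0,0,0]], "angular": [[0,0,0],[0,0,0],[0,0,0],[0,0,0],[0,0,0],[0,0,0],[0,0,0],[0,0,0]], "hand": [0.0,0.0,0.0,0.0,0.0,0.0,0.0,0.0], "squeeze": 90}}

```text
time: 69.15
tool_pos: [0.4489, -0.0461, 0.0162]
tcp_rot: [-3.136, 0.15, -0.004]
wrist_force: [0.4, -0.1, -0.4]
width: 0.109
```

```bash
python3 -c "
from plan import *
st=bot.read_state();c=bot.get_calibration('wrist');np.save('q5.npy',c,allow_pickle=True)
print(st['wrist_force'],st['width'],st['q'])
im=snap('wrist','q5');crop(im,180,180,430,350,3,'q5c')
plan([.448,-.046,.08],-5.5)"
```

```text
[ 0.43957645 -0.13440455 -0.44111623] 0.10925653817207366 [-0.15968018  0.0685551   2.24911318  0.00370705  0.8214445   1.50436716]
now [ 0.4489 -0.0461  0.0162] d [-0.0009  0.0001  0.0638] rv [-0.15 -0.15  0.01] rows 2
const slide [-0.0003, -0.0001, -0.0319] ang [-0.07, -0.07, 0.01]
```

View pics/q5c.png

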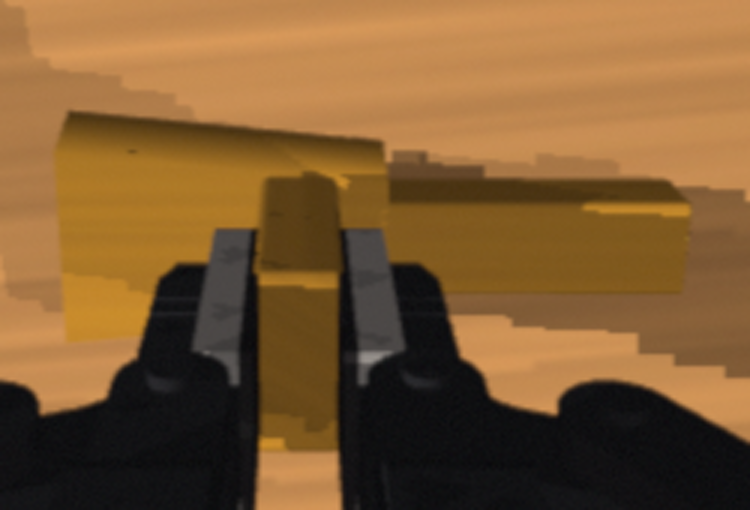

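```bash
python3 - <<'E'
from geo import *
c=np.load('q5.npy',allow_pickle=True).item(); st=bot.read_state(); R=Rot.from_rotvec(st['tcp_rot']).as_matrix()
for u,v in [(279,270.7),(279,329.3)]:
    print((R.T@(onplane(c,u,v,.048)-st['tool_pos'])).round(4))
# key heading relative: tongue top edge / block lines at z=.012
g=lambda x,y:(180+(x+.5)/3-.5,180+(y+.5)/3-.5)
a=onplane(c,*g(390,292),.012);b=onplane(c,*g(683,294),.012); d=R.T@(b-a); print('tongue lower edge dir in tool (deg from +y)',np.degrees(np.arctan2(d[0],d[1])))
a=onplane(c,*g(392,204),.012);b=onplane(c,*g(690,205),.012); d=R.T@(b-a); print('upper',np.degrees(np.arctan2(d[0],d[1])))
print('start TCP',dock2w(-.148,-.098),'final TCP',dock2w(-.092,-.098))
plan([*dock2w(-.148,-.098),.09],94.95)
E
```

```text
[ 0.0122 -0.0006 -0.0318]
[-0.0128 -0.0006 -0.0318]
tongue lower edge dir in tool (deg from +y) -0.4247772936143088
upper -0.2149320511839206
start TCP [0.47600805 0.15609512] final TCP [0.53179919 0.16092716]
now [ 0.4489 -0.0461  0.0162] d [0.0272 0.2022 0.0738] rv [ 2.0000e-02 -2.4000e-01 -1.0044e+02] rows 12
[[0.0007, -0.017, -0.0061], [0.0031, -0.0167, -0.0061], [0.0055, -0.0161, -0.0061], [0.0078, -0.0151, -0.0061], [0.0099, -0.0138, -0.0061], [0.0118, -0.0122, -0.0061], [0.0135, -0.0104, -0.0061], [0.0148, -0.0083, -0.0061], [0.0159, -0.0061, -0.0061], [0.0166, -0.0037, -0.0061], [0.017, -0.0012, -0.0061], [0.017, 0.0013, -0.0061]]
[[0.0, -0.02, -8.37], [0.0, -0.02, -8.37], [0.0, -0.02, -8.37], [0.0, -0.02, -8.37], [0.0, -0.02, -8.37], [0.0, -0.02, -8.37], [0.0, -0.02, -8.37], [0.0, -0.02, -8.37], [0.0, -0.02, -8.37], [0.0, -0.02, -8.37], [0.0, -0.02, -8.37], [0.0, -0.02, -8.37]]
```

Request:
{"fn": "arm_command", "kwargs": {"slide": [[0,0,-0.01],[0,0,-0.02],[0,0,-0.02],[0.001,-0.012,-0.015],[0.003,-0.016,-0.005],[0.005,-0.016,0],[0.008,-0.016,0],[0.01,-0.015,0]], "angular": [[0,0,0],[0,0,0],[0,0,-3],[0,0,-6],[0,0,-8],[0,0,-8],[0,0,-8],[0,0,-8]], "hand": [0.0,0.0,0.0,0.0,0.0,0.0,0.0,0.0]}}

```text
time: 70.0
tool_pos: [0.4566, 0.0353, 0.093]
tcp_rot: [-2.979, -0.991, -0.005]
wrist_force: [-0.7, -0.7, -2.5]
width: 0.116
```

```bash
python3 -c "
from geo import *
st=bot.read_state();print(st['wrist_force'],st['width'])
plan([*dock2w(-.148,-.098),.09],94.95)"
```

```text
[-0.67917073 -0.68805888 -2.5379882 ] 0.11585967341591442
now [0.4566 0.0353 0.093 ] d [ 0.0194  0.1208 -0.003 ] rv [  0.08  -0.21 -58.15] rows 7
[[0.0126, -0.0122, 0.0005], [0.0142, -0.0102, 0.0005], [0.0155, -0.0081, 0.0005], [0.0165, -0.0057, 0.0005], [0.0172, -0.0033, 0.0005], [0.0175, -0.0008, 0.0004], [0.0174, 0.0018, 0.0004]]
[[0.01, -0.03, -8.31], [0.01, -0.03, -8.31], [0.01, -0.03, -8.31], [0.01, -0.03, -8.31], [0.01, -0.03, -8.31], [0.01, -0.03, -8.31], [0.01, -0.03, -8.31]]
```

Request:
{"fn": "arm_command", "kwargs": {"slide": [[0.012,-0.012,0],[0.014,-0.01,0],[0.015,-0.008,0],[0.015,-0.006,0],[0.014,-0.003,0],[0.012,-0.001,0],[0.008,0,0],[0,0,0]], "angular": [[0,0,-8],[0,0,-8],[0,0,-8],[0,0,-8],[0,0,-8],[0,0,-8],[0,0,-5],[0,0,0]], "hand": [0.0,0.0,0.0,0.0,0.0,0.0,0.0,0.0]}}

```text
time: 70.8
tool_pos: [0.4697, 0.1424, 0.0981]
tcp_rot: [2.176, 2.265, 0.009]
wrist_force: [0.2, 0.1, -2.4]
width: 0.119
```

```bash
python3 -c "
from geo import *
st=bot.read_state();c=bot.get_calibration('wrist');np.save('r1.npy',c,allow_pickle=True)
print(st['wrist_force'],st['width'])
im=snap('wrist','r1')
plan([*dock2w(-.148,-.098),.06],94.95)"
```

```text
[ 0.18304048  0.12032933 -2.41066926] 0.1185237415196793
now [0.4697 0.142  0.0981] d [ 0.0063  0.0141 -0.0381] rv [ 0.28 -0.19 -2.75] rows 1
[[0.0137, 0.0067, 0.0382]]
[[0.28, -0.19, -2.75]]
```

View pics/r1.png

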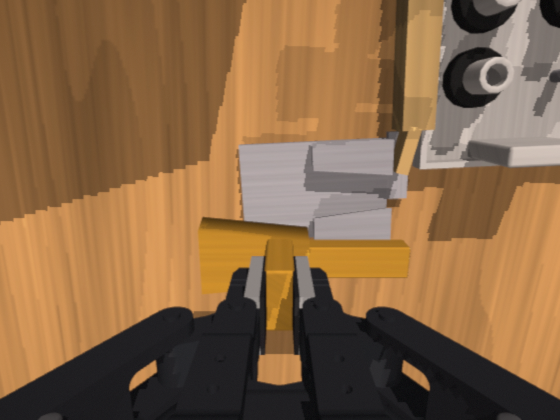

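```bash
python3 - <<'E'
from geo import *
im=cv2.imread('pics/r1.png')[:,:,::-1].copy()
c=np.load('r1.npy',allow_pickle=True).item()
x0,y0,x1,y1,s=230,120,430,245,4
k=cv2.resize(im[y0:y1,x0:x1],None,fx=s,fy=s,interpolation=cv2.INTER_CUBIC)
seat=dock2w(-.104,-.098)
def W(x,y,z): 
    p=seat+rot(DA)@np.array([x,y]); return tuple(int(round(a)) for a in (proj(c,[*p,z])+.5-[x0,y0])*s)
for x,y in [(-.075,.034),(-.075,-.034),(.026,.034),(.026,-.034)]: cv2.circle(k,W(x,y,.006),3,(255,0,0),1)
for x,w in [(-.026,.0165),(.026,.0115)]:
    for sg in (1,-1): cv2.circle(k,W(x,sg*w,.018),3,(0,255,0),1)
cv2.imwrite('pics/r1c.png',k[:,:,::-1])
E
```

```text
(no output)
```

View pics/r1c.png

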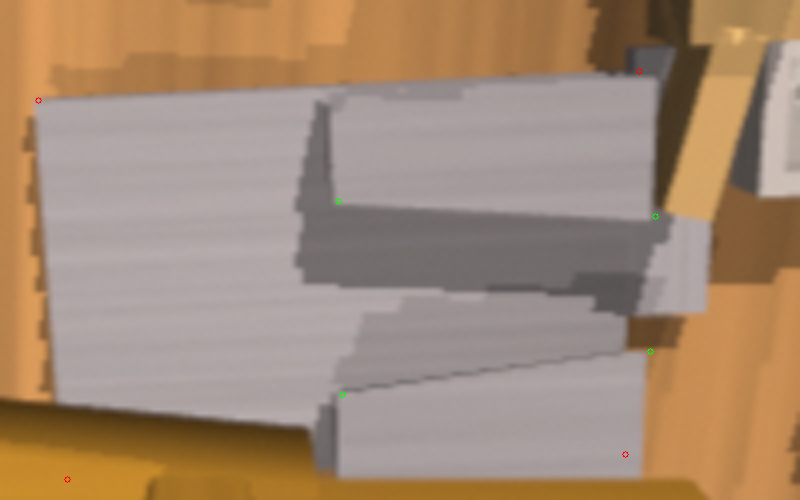

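Request:
{"fn": "arm_command", "kwargs": {"slide": [[0.007,0.003,0.0],[0.006,0.003,0.01],[0,0,0.012],[0,0,0.008],[0,0,0.002],[0,0,0],[0,0,0],[0,0,0]], "angular": [[0.3,-0.2,-1.4],[0,0,-1.3],[0,0,0],[0,0,0],[0,0,0],[0,0,0],[0,0,0],[0,0,0]], "hand": [0.0,0.0,0.0,0.0,0.0,0.0,0.0,0.0]}}

```text
time: 71.65
tool_pos: [0.474, 0.1542, 0.062]
tcp_rot: [-2.127, -2.31, 0.007]
wrist_force: [-0.2, 0.1, -0.9]
width: 0.114
```

```bash
python3 -c "
from geo import *
st=bot.read_state()
print(st['wrist_force'],st['width'])
plan([*dock2w(-.148,-.098),.045],94.95)"
```

```text
[-0.20369862  0.13910996 -0.93793863] 0.11436497380397652
now [0.474  0.1542 0.062 ] d [ 0.002   0.0019 -0.017 ] rv [-0.25  0.1  -0.23] rows 1
const slide [0.0018, 0.0023, 0.017] ang [-0.25, 0.1, -0.23]
```

Request:
{"fn": "arm_command", "kwargs": {"slide": [[0.0017,0.0015,0.003],[0,0,0.005],[0,0,0.005],[0,0,0.002],[0,0,0],[0,0,0],[0,0,0],[0,0,0]], "angular": [[-0.2,0.1,-0.3],[0,0,0],[0,0,0],[0,0,0],[0,0,0],[0,0,0],[0,0,0],[0,0,0]], "hand": [0.0,0.0,0.0,0.0,0.0,0.0,0.0,0.0]}}

```text
time: 72.45
tool_pos: [0.4763, 0.1563, 0.0467]
tcp_rot: [2.121, 2.316, 0.002]
wrist_force: [0.2, 1.0, -2.1]
width: 0.119
```

```bash
cat > kv.py <<'E'
import sys
from geo import *
name=sys.argv[1]; zk=float(sys.argv[2])   # key underside height
st=bot.read_state(); c=bot.get_calibration('wrist');np.save(name+'.npy',c,allow_pickle=True)
im=snap('wrist',name)
x0,y0,x1,y1,s=170,160,430,350,3
k=cv2.resize(im[y0:y1,x0:x1],None,fx=s,fy=s,interpolation=cv2.INTER_CUBIC)
seat=dock2w(-.104,-.098)
def W(x,y,z): 
    p=seat+rot(DA)@np.array([x,y]); return tuple(int(round(a)) for a in (proj(c,[*p,z])+.5-[x0,y0])*s)
for x,w in [(-.026,.0165),(.026,.0115)]:
    for sg in (1,-1): cv2.circle(k,W(x,sg*w,.018),3,(0,255,0),1)
R=Rot.from_rotvec(st['tcp_rot']).as_matrix(); h=np.degrees(np.arctan2(R[1,0],R[0,0]))
d=rot(DA).T@(st['tool_pos'][:2]-seat); ko=d-[.012,0]
for x,w in [(-.026,.0163),(.026,.0113),(.074,.008)]:
    for sg in (1,-1): cv2.circle(k,W(ko[0]+x,ko[1]+sg*w,zk+.012),3,(255,0,255),1)
cv2.imwrite(f'pics/{name}c.png',k[:,:,::-1])
print('key origin rel seat (mm)',(ko*1000).round(2),'head err',round(h-94.95,2),'tilt',(np.degrees(np.arccos(-R[2,2]))).round(2),'z',st['tool_pos'][2].round(4),'F',st['wrist_force'].round(1),'T',st['torque'].round(2),'w',round(st['width'],3))
E
python3 kv.py s1 .03; python3 -c "
from geo import *
plan([*dock2w(-.148,-.098),.024],94.95)"
```

```text
key origin rel seat (mm) [-55.72   0.16] head err 0.08 tilt 0.09 z 0.0467 F [ 0.2  1.  -2.1] T [-0.04  0.01  0.08] w 0.119
now [0.4763 0.1563 0.0467] d [-0.0003 -0.0002 -0.0227] rv [ 0.09 -0.03  0.08] rows 1
const slide [-0.0002, -0.0003, 0.0227] ang [0.09, -0.03, 0.08]
```

View pics/s1c.png

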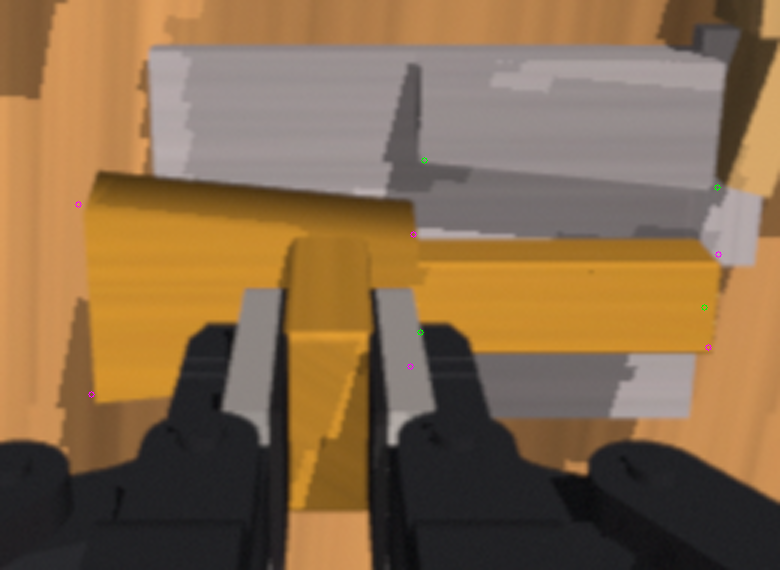

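Request:
{"fn": "arm_command", "kwargs": {"slide": [[0,0,0.003],[0,0,0.004],[0,0,0.004],[0,0,0.004],[0,0,0.003],[0,0,0.001],[0,0,0],[0,0,0]], "angular": [[0,0,0],[0,0,0],[0,0,0],[0,0,0],[0,0,0],[0,0,0],[0,0,0],[0,0,0]], "hand": [0.0,0.0,0.0,0.0,0.0,0.0,0.0,0.0]}}

```text
time: 73.3
tool_pos: [0.4761, 0.1562, 0.0257]
tcp_rot: [2.122, 2.317, 0.002]
wrist_force: [0.5, 0.8, -1.7]
width: 0.114
```

```bash
python3 kv.py s2 .01
```

```text
key origin rel seat (mm) [-55.87   0.12] head err 0.08 tilt 0.06 z 0.0257 F [ 0.5  0.8 -1.7] T [ 0.03 -0.01  0.05] w 0.114
```

View pics/s2c.png

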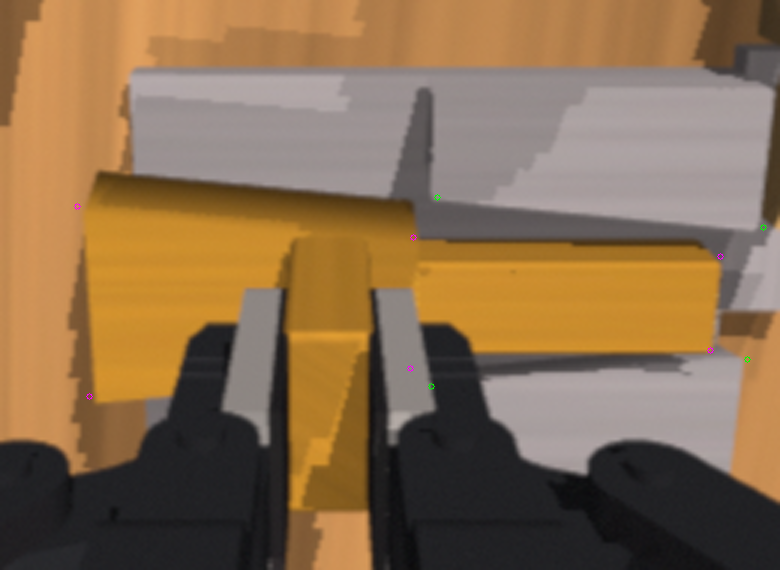

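Request:
{"fn": "arm_command", "kwargs": {"slide": [[0.0004,0,0.001],[0,0,0.001],[0,0,0.001],[0,0,0.0005],[0,0,0],[0,0,0],[0,0,0],[0,0,0]], "angular": [[0,0,0],[0,0,0],[0,0,0],[0,0,0],[0,0,0],[0,0,0],[0,0,0],[0,0,0]], "hand": [0.0,0.0,0.0,0.0,0.0,0.0,0.0,0.0]}}

```text
time: 74.15
tool_pos: [0.4767, 0.1568, 0.0226]
tcp_rot: [2.121, 2.316, 0.004]
wrist_force: [0.5, -0.3, -1.7]
width: 0.119
```

```bash
python3 kv.py s3 .006
```

```text
key origin rel seat (mm) [-55.22   0.69] head err 0.08 tilt 0.14 z 0.0226 F [ 0.5 -0.3 -1.7] T [-0.01 -0.01 -0.08] w 0.119
```

Request:
{"fn": "arm_command", "kwargs": {"slide": [[-0.0002,0.002,0.0004],[0,0.004,0],[0,0.005,0],[0,0.005,0],[0,0.004,0],[0,0.002,0],[0,0,0],[0,0,0]], "angular": [[0,0,0],[0,0,0],[0,0,0],[0,0,0],[0,0,0],[0,0,0],[0,0,0],[0,0,0]], "hand": [0.0,0.0,0.0,0.0,0.0,0.0,0.0,0.0]}}

```text
time: 75.0
tool_pos: [0.5016, 0.1588, 0.0223]
tcp_rot: [2.121, 2.315, 0.005]
wrist_force: [0.0, 0.2, -0.9]
width: 0.114
```

```bash
python3 kv.py s4 .006
```

```text
key origin rel seat (mm) [-30.26   0.5 ] head err 0.07 tilt 0.2 z 0.0223 F [ 0.   0.2 -0.9] T [-0.01  0.01  0.05] w 0.114
```

View pics/s4c.png

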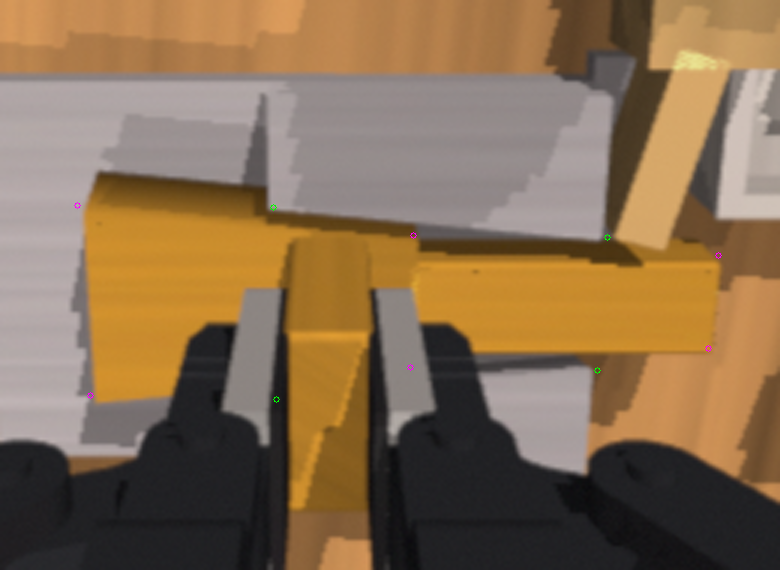

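Request:
{"fn": "arm_command", "kwargs": {"slide": [[-0.0002,0.002,0],[0,0.003,0],[0,0.004,0],[0,0.004,0],[0,0.003,0],[0,0.002,0],[0,0,0],[0,0,0]], "angular": [[0,0,0],[0,0,0],[0,0,0],[0,0,0],[0,0,0],[0,0,0],[0,0,0],[0,0,0]], "hand": [0.0,0.0,0.0,0.0,0.0,0.0,0.0,0.0]}}

```text
time: 75.85
tool_pos: [0.5209, 0.1603, 0.0223]
tcp_rot: [2.121, 2.316, 0.004]
wrist_force: [-0.0, 0.1, -1.2]
width: 0.117
```

```bash
python3 kv.py s5 .006
```

```text
key origin rel seat (mm) [-10.93   0.32] head err 0.08 tilt 0.19 z 0.0223 F [-0.   0.1 -1.2] T [0.01 0.01 0.04] w 0.117
```

Request:
{"fn": "arm_command", "kwargs": {"slide": [[-0.0002,0.002,0],[0,0.002,0],[0,0.002,0],[0,0.002,0],[0,0.001,0],[0,0,0],[0,0,0],[0,0,0]], "angular": [[0,0,0],[0,0,0],[0,0,0],[0,0,0],[0,0,0],[0,0,0],[0,0,0],[0,0,0]], "hand": [0.0,0.0,0.0,0.0,0.0,0.0,0.0,0.0]}}

```text
time: 76.7
tool_pos: [0.5281, 0.1614, 0.0222]
tcp_rot: [-2.121, -2.314, -0.0]
wrist_force: [-2.3, 1.2, -0.4]
width: 0.118
```

```bash
python3 kv.py s6 .006
```

```text
key origin rel seat (mm) [-3.69  0.81] head err 0.04 tilt 0.12 z 0.0222 F [-2.3  1.2 -0.4] T [ 0.09  0.38 -0.01] w 0.118
```

Request:
{"fn": "arm_command", "kwargs": {"slide": [[0,0.002,0],[0,0.003,0],[0,0.003,0],[0,0.003,0],[0,0.003,0],[0,0.003,0],[0,0.003,0],[0,0,0]], "angular": [[0,0,0],[0,0,0],[0,0,0],[0,0,0],[0,0,0],[0,0,0],[0,0,0],[0,0,0]], "hand": [0.0,0.0,0.0,0.0,0.0,0.0,0.0,0.0]}}

```text
time: 77.55
tool_pos: [0.529, 0.1617, 0.0224]
tcp_rot: [-2.104, -2.295, 0.047]
wrist_force: [-1.0, 0.5, -4.4]
width: 0.112
```

```bash
python3 kv.py s7 .006
```

```text
key origin rel seat (mm) [-2.69  1.01] head err 0.01 tilt 2.33 z 0.0224 F [-1.   0.5 -4.4] T [ 0.29 -1.13 -0.04] w 0.112
```

View pics/s7c.png

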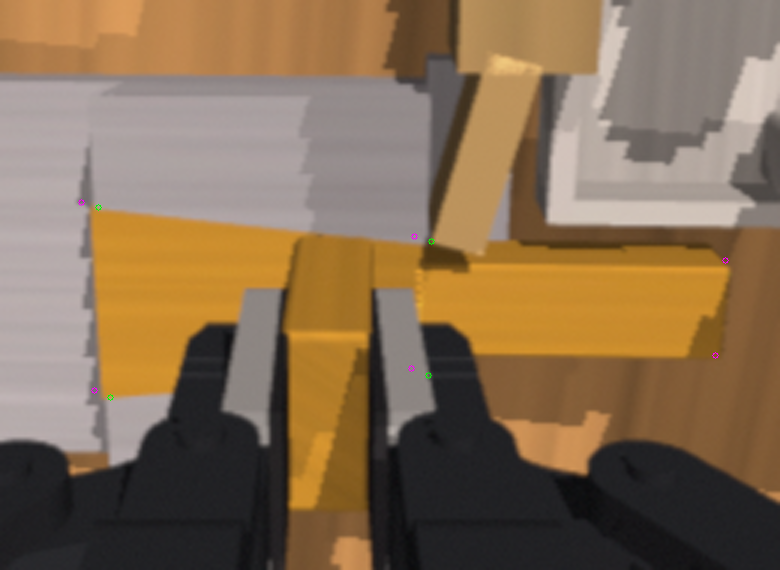

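```bash
python3 -c "
from geo import *
plan([*dock2w(-.092,-.098),.0222],94.95)"
```

```text
now [0.5291 0.1617 0.0224] d [ 0.0027 -0.0008 -0.0002] rv [-2.33  0.    0.01] rows 1
[[-0.001, 0.0026, 0.0]]
[[-2.33, 0.0, 0.01]]
```

Request:
{"fn": "arm_command", "kwargs": {"slide": [[0,0,0],[0,0,0],[0,0,0],[0,0.001,0],[0,0.001,0],[0,0,0],[0,0,0],[0,0,0]], "angular": [[-0.8,0,0],[-0.8,0,0],[-0.8,0,0],[-0.6,0,0],[-0.4,0,0],[0,0,0],[0,0,0],[0,0,0]], "hand": [0.0,0.0,0.0,0.0,0.0,0.0,0.0,0.0]}}

```text
time: 78.4
tool_pos: [0.53, 0.1618, 0.0224]
tcp_rot: [2.114, 2.305, 0.024]
wrist_force: [-2.0, 1.2, 2.8]
width: 0.115
```

```bash
python3 kv.py s8 .006; python3 -c "
from geo import *
plan([*dock2w(-.092,-.098),.0222],94.95)"
```

```text
key origin rel seat (mm) [-1.75  1.  ] head err -0.0 tilt 1.19 z 0.0224 F [-2.   1.2  2.8] T [ 0.15  0.97 -0.01] w 0.115
now [0.53   0.1618 0.0224] d [ 0.0018 -0.0008 -0.0002] rv [ 1.19  0.   -0.  ] rows 1
[[-0.001, 0.0017, 0.0002]]
[[1.19, 0.0, -0.0]]
```

View pics/s8c.png

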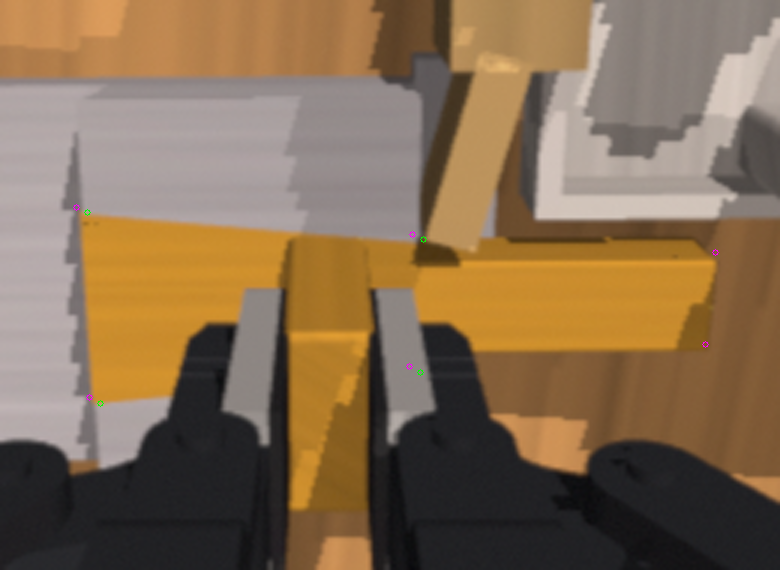

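Request:
{"fn": "arm_command", "kwargs": {"slide": [[0,0.002,0],[0,0.003,0],[0,0.003,0],[0,0.003,0],[0,0,0],[0,0,0],[0,0,0],[0,0,0]], "angular": [[0.3,0,0],[0,0,0],[0,0,0],[0,0,0],[0,0,0],[0,0,0],[0,0,0],[0,0,0]], "hand": [0.0,0.0,0.0,0.0,0.0,0.0,0.0,0.0]}}

```text
time: 79.25
tool_pos: [0.5301, 0.1618, 0.0222]
tcp_rot: [-2.12, -2.311, 0.013]
wrist_force: [-5.3, 1.2, 2.4]
width: 0.116
```

```bash
python3 kv.py s9 .006; python3 -c "
from geo import *
plan([*dock2w(-.092,-.098),.0222],94.95)"
```

```text
key origin rel seat (mm) [-1.59  1.  ] head err -0.02 tilt 0.56 z 0.0222 F [-5.3  1.2  2.4] T [0.18 0.5  0.05] w 0.116
now [0.5302 0.1618 0.0222] d [ 0.0016 -0.0009  0.    ] rv [-0.55  0.08 -0.02] rows 1
const slide [-0.001, 0.0016, -0.0] ang [-0.55, 0.08, -0.02]
```

Request:
{"fn": "arm_command", "kwargs": {"slide": [[0,0,0],[0,0,0],[0,0,0],[0,0,0],[0,0,0],[0,0.004,0],[0,0.006,0],[0,0.006,0]], "angular": [[-0.3,0,0],[0,0,0],[0,0,0],[0,0,0],[0,0,0],[-0.3,0,0],[-0.3,0,0],[-0.3,0,0]], "hand": [0.0,0.0,0.0,0.0,0.0,0.0,0.0,0.0]}}

```text
time: 80.1
tool_pos: [0.5301, 0.1617, 0.0221]
tcp_rot: [-2.116, -2.303, 0.03]
wrist_force: [-22.8, -0.2, 21.1]
width: 0.116
```

```bash
python3 kv.py s10 .006; python3 -c "
from geo import *
plan([*dock2w(-.092,-.098),.0222],94.95)"
```

```text
key origin rel seat (mm) [-1.66  0.94] head err -0.09 tilt 1.37 z 0.0221 F [-22.8  -0.2  21.1] T [0.1  3.08 0.04] w 0.116
now [0.5301 0.1617 0.0221] d [ 0.0017 -0.0008  0.0001] rv [-1.38  0.17 -0.09] rows 1
[[-0.001, 0.0016, -0.0001]]
[[-1.38, 0.17, -0.09]]
```

Request:
{"fn": "arm_command", "kwargs": {"slide": [[0,0,0],[0,0,0],[0,0,0],[0,0,0],[0,0,0],[0,0,0],[0,0,0],[0,0,0]], "angular": [[-0.3,0,0],[-0.3,0,0],[0,0,0],[0,0,0],[0,0,0],[0,0,0],[0,0,0],[0,0,0]], "hand": [0.0,0.0,0.0,0.0,0.0,0.0,0.0,0.0]}}

```text
time: 80.95
tool_pos: [0.5301, 0.1618, 0.0222]
tcp_rot: [-2.12, -2.309, 0.018]
wrist_force: [-5.1, 0.8, 3.6]
width: 0.115
```

```bash
python3 kv.py s11 .006; python3 -c "
from geo import *
plan([*dock2w(-.092,-.098),.0222],94.95)"
```

```text
key origin rel seat (mm) [-1.59  1.02] head err -0.07 tilt 0.75 z 0.0222 F [-5.1  0.8  3.6] T [ 0.25  0.38 -0.03] w 0.115
now [0.5301 0.1618 0.0222] d [ 0.0017 -0.0009  0.    ] rv [-0.73  0.18 -0.07] rows 1
const slide [-0.001, 0.0016, -0.0] ang [-0.73, 0.18, -0.07]
```

Release and rise.

Request:
{"fn": "arm_command", "kwargs": {"slide": [[0,0,0],[0,0,0],[0,0,0],[0,0,0],[0,0,-0.006],[0,0,-0.02],[0,0,-0.035],[-0.02,0,-0.045]], "angular": [[0,0,0],[0,0,0],[0,0,0],[0,0,0],[0,0,0],[0,0,0],[0,0,0],[0,0,0]], "hand": [0.03,0.03,0.03,0.03,0.03,0.03,0.03,0.03]}}

```text
time: 81.8
tool_pos: [0.5316, 0.1418, 0.1255]
tcp_rot: [-2.117, -2.31, 0.027]
wrist_force: [0.8, -0.6, 0.6]
width: 0.351
```

Request:
{"fn": "arm_command", "kwargs": {"slide": [[-0.02,0,-0.045],[-0.01,0.01,-0.045],[0,0.01,-0.02],[0,0,0],[0,0,0],[0,0,0],[0,0,0],[0,0,0]], "angular": [[0,0,0],[0,0,0],[0,0,0],[0,0,0],[0,0,0],[0,0,0],[0,0,0],[0,0,0]], "hand": [0.03,0.03,0.03,0.03,0.03,0.03,0.03,0.03]}}

```text
time: 82.6
tool_pos: [0.5571, 0.1121, 0.2452]
tcp_rot: [-2.121, -2.314, 0.018]
wrist_force: [0.3, 0.4, -0.2]
width: 0.353
```

```bash
python3 - <<'E'
from geo import *
st=bot.read_state();c=bot.get_calibration('wrist');np.save('z1.npy',c,allow_pickle=True)
im=snap('wrist','z1');print(st['tool_pos'],st['wrist_force'])
sc=snap('scene','zs');crop(sc,300,150,470,270,4.5,'zsc')
E
```

```text
[0.55705781 0.11207684 0.24516116] [ 0.32547287  0.36970719 -0.15850312]
```

View pics/z1.png

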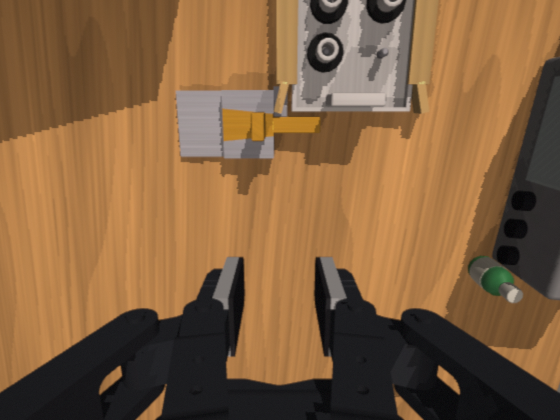

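View pics/zsc.png

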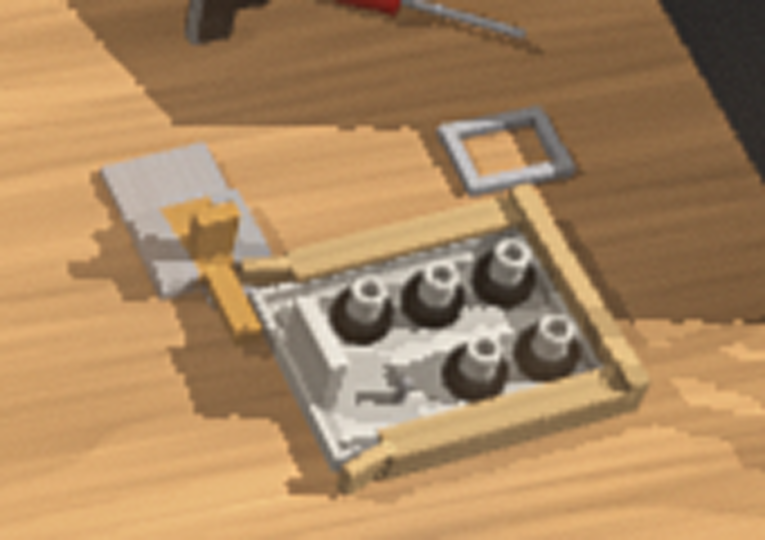

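```bash
python3 - <<'E'
from geo import *
c=np.load('z1.npy',allow_pickle=True).item(); im=cv2.imread('pics/z1.png')[:,:,::-1]
x0,y0,x1,y1,s=165,70,435,175,2.95
k=cv2.resize(im[y0:y1,x0:x1],None,fx=s,fy=s,interpolation=cv2.INTER_CUBIC)
seat=dock2w(-.104,-.098)
def W(x,y,z):
    p=seat+rot(DA)@np.array([x,y]); return tuple(int(round(a)) for a in (proj(c,[*p,z])+.5-[x0,y0])*s)
ko=np.array([0,0.])
for x,w in [(-.026,.0163),(.026,.0113),(.074,.008)]:
    for sg in (1,-1): cv2.circle(k,W(x,sg*w,.018),2,(255,0,255),1)
for x in (.006,.018):
    for y in (-.013,.013): cv2.circle(k,W(x,y,.054),2,(0,0,255),1)
for a in (-.06,.06):
    p=proj(c,[*dock2w(a,-.085),.014]); cv2.circle(k,tuple(int(round(q)) for q in (p+.5-[x0,y0])*s),2,(0,255,0),1)
cv2.imwrite('pics/z1c.png',k[:,:,::-1])
crop(im,210,95,330,165,6,'z1d')
E
```

```text
(no output)
```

View pics/z1c.png

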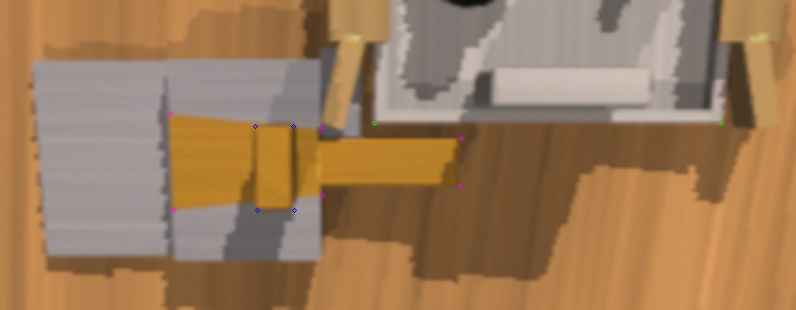

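View pics/z1d.png

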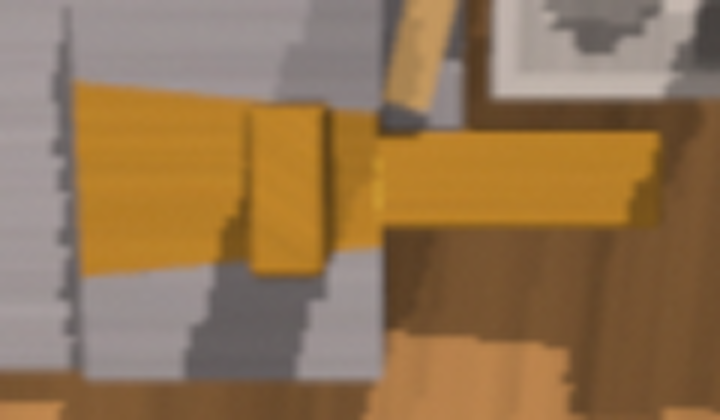

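```bash
python3 - <<'E'
from look import *
im=snap('top','zt');crop(im,110,130,470,320,2.2,'ztc')
E
```

```text
(no output)
```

View pics/ztc.png

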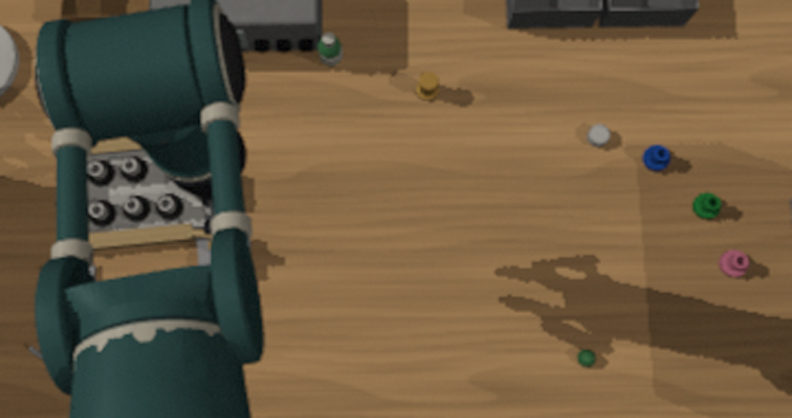

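The picture shows all five wheels in the docked tray, and the other things still in their places. Handing in.

```bash
python3 -c "
from look import *
print(bot.finish_job())"
```

```text
the job is handed in; nothing more can be done
None
```

I put all five black idler wheels on tray posts 1, 3, 4, 5 and 6, slid the loaded tray home against the dock's end stop, and wedged the brass key in the way. I handed the job in at about 83 s of the 210 s allowed. The hand-in reports no verdict, so what follows is from my own last checks.

- **Wheels:** each one was seen centred on its post and flat on the tray floor. No black wheels were left on the bench.
- **Tray:** its front corners were within about 1 mm of the fully-home position, and it did not move under a further push.
- **Key:** it held still under a push of about 23 N. The tool position put it about 1.6 mm short of the seat and 1 mm off across. After release the picture showed it within about 1 mm of the seat and looking level.
- **Other things:** the lamp holder, lamp cap and knob were in their places in the last top view, and the frame and screwdriver in the last scene view. The pink, green and blue look-alikes were not touched.

**What went wrong or disagreed:**
- The first grasp closed above the hub. The fingertips stand higher relative to the TCP than the text says, so I gripped about 15 mm lower from then on.
- An early two-view height for the post tops read about 15 mm instead of 24 mm, because the arm was still settling. I used the given heights there, and later overlays on the pictures fitted them.
- The tool tilted up to 2.3° during the key push. I corrected most of that before releasing.

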